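# Pack the reagent bottles, break the lid stay and shut the case

### The job

Pack up after the class: with the case's lid still locked up, set every small amber bottle from the bench upright into an empty cell of the reagent case, one per cell, lowering each to the floor of its cell rather than dropping it and leaving those already in there in their cells. Then press the red barrel at the knee of the folding lid stay to break it while the lid is still up (never force the lid against the locked stay), and lower the lid without slamming until it is fully shut. Leave the beaker, flask, goggles and marker where they are.

Things in the scene. Friction and masses are not known exactly. Their poses are not given: they have to be found in the camera images.
- bottle1: amber reagent bottle to pack, one of five to seven alike (None if absent): body 42 mm in diameter, 46 mm high, shoulder up to 57 mm, neck 20 mm in diameter, white screw cap 26 mm in diameter from 62 to 82 mm, 82 mm high in all, about 120 g; stands on the table. Origin: centre of its underside, z up the bottle
- bottle2: amber reagent bottle to pack, one of five to seven alike (None if absent): body 42 mm in diameter, 46 mm high, shoulder up to 57 mm, neck 20 mm in diameter, white screw cap 26 mm in diameter from 62 to 82 mm, 82 mm high in all, about 120 g; stands on the table. Origin: centre of its underside, z up the bottle
- bottle3: amber reagent bottle to pack, one of five to seven alike (None if absent): body 42 mm in diameter, 46 mm high, shoulder up to 57 mm, neck 20 mm in diameter, white screw cap 26 mm in diameter from 62 to 82 mm, 82 mm high in all, about 120 g; stands on the table. Origin: centre of its underside, z up the bottle
- bottle4: amber reagent bottle to pack, one of five to seven alike (None if absent): body 42 mm in diameter, 46 mm high, shoulder up to 57 mm, neck 20 mm in diameter, white screw cap 26 mm in diameter from 62 to 82 mm, 82 mm high in all, about 120 g; stands on the table. Origin: centre of its underside, z up the bottle
- bottle5: amber reagent bottle to pack, one of five to seven alike (None if absent): body 42 mm in diameter, 46 mm high, shoulder up to 57 mm, neck 20 mm in diameter, white screw cap 26 mm in diameter from 62 to 82 mm, 82 mm high in all, about 120 g; stands on the table. Origin: centre of its underside, z up the bottle
- bottle6: amber reagent bottle to pack, one of five to seven alike (None if absent): body 42 mm in diameter, 46 mm high, shoulder up to 57 mm, neck 20 mm in diameter, white screw cap 26 mm in diameter from 62 to 82 mm, 82 mm high in all, about 120 g; stands on the table. Origin: centre of its underside, z up the bottle
- bottle7: amber reagent bottle to pack, one of five to seven alike (None if absent): body 42 mm in diameter, 46 mm high, shoulder up to 57 mm, neck 20 mm in diameter, white screw cap 26 mm in diameter from 62 to 82 mm, 82 mm high in all, about 120 g; stands on the table. Origin: centre of its underside, z up the bottle
- stored1: bottle of the same kind that is already in one of the case's cells (one or two of stored1 to stored3 are present, the others are None); it stays there. Origin: centre of its underside
- stored2: bottle of the same kind that is already in one of the case's cells (one or two of stored1 to stored3 are present, the others are None); it stays there. Origin: centre of its underside
- stored3: bottle of the same kind that is already in one of the case's cells (one or two of stored1 to stored3 are present, the others are None); it stays there. Origin: centre of its underside
- case: reagent case fixed to the table; lower half 230 (x) by 202 mm, 52 high, walls and floor 8 mm; dividers to 46 mm make nine cells 57 mm clear or more, centres at x -76, -14, 48 by y -62, 0, 62 mm, and a narrow side slot for droppers; floor 8 mm above the underside. Lid hinged at the top of the +y side (y 101, z 52), latches on -y, stay outside the +x end. A stored bottle's cap ends 38 mm above the rim. Origin: centre of its underside
- lid (a joint): lid angle in rad: 0 shut, rim on rim; 1.92 at the start, leaning 20 degrees back past upright. The hinges are stiff and damped: with the stay broken the lid stays up where it is left, and in the lower part of its swing sinks slowly at most; 5 to 8 N at its edge starts it moving
- lid_hinge (a point): point on the hinge line, 52 mm above the table, at the middle of the case's length. The lid swings about the line through it along the case's x. Its axes turn with the lid and equal the case's when it is shut
- lid_edge (a point): middle of the lid's outer front edge, where its flat outside face meets its front wall; the lid is a shell 230 x 202 mm, 48 mm deep. Shut, this point is 202 mm from the hinge line towards the latch side and 100 mm above the table; up, it is the rearmost edge, 114 mm beyond the hinge line and 225 mm above the table
- knee (a joint): fold of the stay's knee in rad: 0 locked (its arms stand slightly over centre against a stop, and the lid cannot be pushed down), 0.19 arms dead straight, beyond that broken, 3.1 with the lid shut. About 3 N at the red barrel takes it past straight, 6 N to about 0.5; it stays where it is left
- stay_knee (a point): centre of the red press barrel at the stay's knee: a level cylinder 18 mm in diameter, 30 mm long along the case's x, 11 to 41 mm outside the case's end wall, outboard of the stay's arms. Locked, it is 123 mm above the table; to break the stay it moves down and towards the hinge side, at first about 15 mm down for every 10 mm sideways
- beaker: small glass beaker, 46 mm in diameter and 58 mm high, standing among the bottles; not part of the job. Origin: centre of its underside
- flask: conical flask, 74 mm in diameter at its foot and 110 mm high; not part of the job. Origin: centre of its underside
- goggles: clear safety glasses, 136 mm wide and 42 mm high, with side arms 120 mm long; not part of the job. Origin: middle of the lenses' lower edge
- marker: marker pen lying down, 15 mm thick, 125 mm long; not part of the job. Origin: middle of its underside
- stay_arm: lower arm of the folding stay with the red barrel at its end; it carries the upper arm. Origin: on the axis of its lower pivot (30 mm above the table, 59 mm from the case's middle towards the latch side), in the middle of the case's length; z along the arm to the knee
Things that resemble listed ones, but are neither listed nor needed, are in the scene too. Leave any purple look-alike of the bottle6 alone.

How it is judged:
By the outcome, as a careful person would: the job done as asked, in the order asked, and still so for the second after the job is handed in, with the robot touching nothing.
Of bottle1, bottle2, bottle3, bottle4, bottle5, bottle6, bottle7 only 5 to 7 are there at a start; the rules pass over those that are not, and their reading is None.
Of stored1, stored2, stored3 only 1 to 2 are there at a start; the rules pass over those that are not, and their reading is None.
At some moment in a run one of bottle1, bottle2, bottle3, bottle4, bottle5, bottle6, bottle7 may be knocked a few centimetres aside while the robot is not near it.
It also fails if it takes over 210 s, if anything falls off the work surface, if the arm or the gripper's body presses on something with over 40 N, if the wrist force passes 120 N, or if a joint passes its speed limit or range.

### The arm

A 6-joint arm with a two-finger parallel gripper is mounted at the origin on the work surface. World frame = base frame: x ahead of the robot, y to its left, z up, the work surface at z = 0. Lengths are in mm, angles in degrees, forces in N, time in s.
With the tool pointing down it reaches from about 300 to 850 mm from the base axis. Payload 4.2 kg.
Tool frame: the origin (TCP) lies on the centre line of the jaws, within the pads' length; the fingertips stand 11 mm ahead of it and the grasp point (between the pads) lies 8 mm behind it; z points along the fingers, y is the direction in which the jaws open and shut (so a half turn about z gives the same grasp; the last joint's range is limited). The gripper opens to 91 mm and grips with 3 to 60 N. Pads are 32 mm wide; open, the fingers measure 118 mm over their backs; the gripper's body (76 mm by 178 mm) begins 60 mm behind the grasp point.
Start: joints at [64.687, 18.312, 89.639, -0, 72.044, -1.146], TCP at [235.411, 524.62, 203.776] pointing down, gripper open.
Joint ranges: [-177.97, 177.97], [-48.28, 115.42], [12.27, 149.76], [-77.06, 257.06], [2.81, 150.46], [-146.56, 146.56]. Speed limits (degrees/s): [147.25, 147.25, 180, 180, 180, 180].

### API

Orientations are given as [roll, pitch, yaw] about the fixed x, y, z axes, in that order (R = Rz(yaw) Ry(pitch) Rx(roll)).
In Python, from workcell import env, grab_frame gives the robot as it stands. The module is installed in compiled form; this text tells all that it offers.
- The arm moves only by the tool arm_command, never from a script. Its argument "series" is one flat list of numbers, 6 for each row, row after row: the shift along the world's x, y, z each as a share of 400 mm, from -1 to 1, then the turn, a rotation vector about the world's x, y, z each as a share of 45 degrees, from -1 to 1. A call has 1 to 20 rows; each row shifts and turns the commanded pose from where the row before left it; what a row does not reach is not made up. A row lasts 1/12 s, in which the tool goes at most 41.7 mm and 7.16 degrees, less where a joint would pass 70% of its speed; a pose out of reach is approached as far as the arm can. A call with a number of a shift or a turn outside -1 to 1 is refused whole. A call with a gripper value outside its range is refused whole. "hand" is the opening, from 0 (shut) to 1 (fully open), set as the call begins (left out, the last holds). The fingers move at their own pace and stop on an object; "newtons" is the grip in N (left out, the last holds). Time passes only in rows, so rows that do not move let the fingers close. It gives the time, the measured TCP pose, the force and the opening at its end, in the units of the state.
- env.state(): the state, without advancing time (a new reading comes with each control period).
- grab_frame(name): name is "scene" or "top" or "wrist"; returns a dict with "frame" (384x512x3 uint8, red, green, blue), "intrinsics" (3x3 intrinsics, pixels), "R" (3x3) and "t" (3): a world point X has camera coordinates R X + t; the wrist camera has in their place "tool_from_camera" (4x4, takes a point from camera to tool coordinates, whose origin is the TCP and whose axes are the flange's). Camera axes: x right, y down, z forward; pixel columns grow to the right and rows downward; lengths in mm; the calibration is good to about 2 mm. A picture is of the moment at which its call begins: read the wrist's pose just before it. There is no depth.
- env.job_done(): hands the job in, once; it reports no verdict.
The state is a dict: "time_s": time; "qpos": joint angles; "qvel": joint speeds; "effort": joint torques, N m; "ee_pos": TCP position; "ee_rot": TCP orientation; "force": force on the tool from outside, world axes, zero at the start; "torque": the same for the moment, N m; "gripper_width": finger opening in mm.
Only numpy, scipy, OpenCV 4.12 (cv2) and the standard library are available. Lean on these libraries where they do the work, as an engineer would, in place of code of your own. Each camera call takes 0.05 s, during which the arm holds its last target.

## Working session

There is one attempt and no reset: what is moved stays moved. The work goes in short steps, Python scripts to look and compute and a tool call to move; the robot and the scene stay as the last step left them, time stands still between calls to the robot, and variables do not carry over. Pictures are saved under pics/ and viewed, and the job is handed in when it is done.

Besides the shell and the picture viewer there is one more tool, called after ">>>" by a JSON object that holds its "api" and its "payload". arm_command: Moves the arm, as the interface text tells. Shift numbers are shares of 400 mm and turn numbers shares of 45 degrees, none past 1 either way. Its arguments: {"type":"object","properties":{"series":{"type":"array"},"hand":{"type":"number"},"newtons":{"type":"number"}},"required":["series"]}

```bash
mkdir -p pics
python3 - <<'E'
from workcell import env, grab_frame
import cv2,numpy as np
print(env.state())
for n in("scene","top","wrist"):
    d=grab_frame(n); cv2.imwrite(f"pics/{n}0.png",d["frame"][:,:,::-1])
    print(n,{k:np.round(v,3).tolist() for k,v in d.items() if k!="frame"})
E
```

```text
{'time_s': 0.0, 'qpos': array([ 6.46866301e+01,  1.83507268e+01,  8.97077008e+01, -2.09185318e-03,
        7.20436349e+01, -1.14581288e+00]), 'qvel': array([-0.0135963 , -0.00331449, -0.01510139,  0.0595721 ,  0.12041113,
        0.0119798 ]), 'effort': array([-2.11393060e-03, -4.12464988e+01, -2.31969255e+01,  7.28044426e-02,
        4.54474089e-02, -1.46208849e-04]), 'ee_pos': array([235.18891337, 524.11380636, 202.92069552]), 'ee_rot': array([-1.79897918e+02, -5.25158265e-05,  1.55833090e+02]), 'force': array([-0.53251063,  0.17621799, -0.14870553]), 'torque': array([0.00781964, 0.02474421, 0.00260265]), 'gripper_width': 90.99395317410996}
scene {'intrinsics': [[394.377, 0.0, 250.35], [0.0, 394.377, 187.863], [0.0, 0.0, 1.0]], 'R': [[-0.386, 0.922, -0.017], [0.498, 0.193, -0.846], [-0.777, -0.335, -0.534]], 't': [241.122, -130.423, 1528.406]}
top {'intrinsics': [[468.341, 0.0, 249.273], [0.0, 468.341, 193.697], [0.0, 0.0, 1.0]], 'R': [[-0.01, -1.0, -0.011], [-0.998, 0.01, -0.068], [0.068, 0.011, -0.998]], 't': [-13.079, 539.47, 1431.581]}
wrist {'intrinsics': [[313.96, 0.0, 250.457], [0.0, 313.96, 191.679], [0.0, 0.0, 1.0]], 'tool_from_camera': [[0.0, -0.966, -0.259, 74.091], [1.0, -0.0, 0.001, 0.055], [-0.001, -0.259, 0.966, -181.403], [0.0, 0.0, 0.0, 1.0]]}
```

View pics/scene0.png

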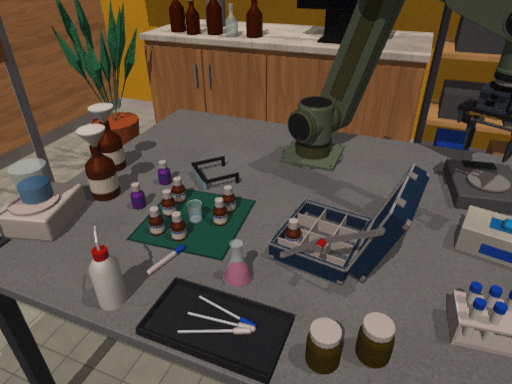

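View pics/top0.png

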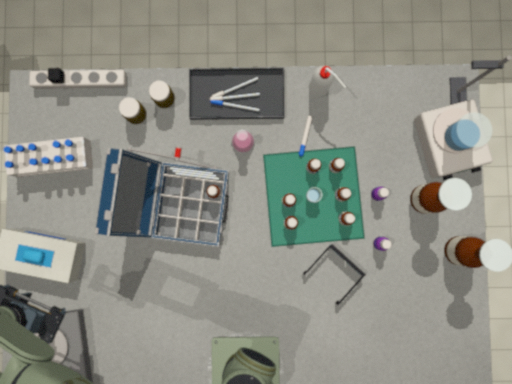

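View pics/wrist0.png

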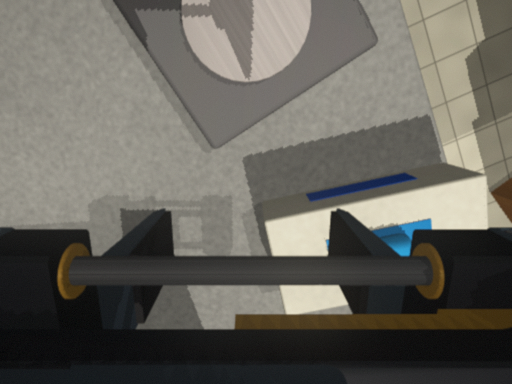

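Run:
```python
import cv2
im=cv2.imread("pics/top0.png")
cv2.imwrite("pics/c1.png",cv2.resize(im[130:260,90:240],None,fx=5,fy=4.6 if 0 else 5,interpolation=cv2.INTER_CUBIC)[:600*2])
cv2.imwrite("pics/c2.png",cv2.resize(im[140:255,255:400],None,fx=5,fy=5,interpolation=cv2.INTER_CUBIC))
im=cv2.imread("pics/scene0.png")
cv2.imwrite("pics/c3.png",cv2.resize(im[160:290,250:440],None,fx=4,fy=4,interpolation=cv2.INTER_CUBIC))
```

```text
(no output)
```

View pics/c1.png

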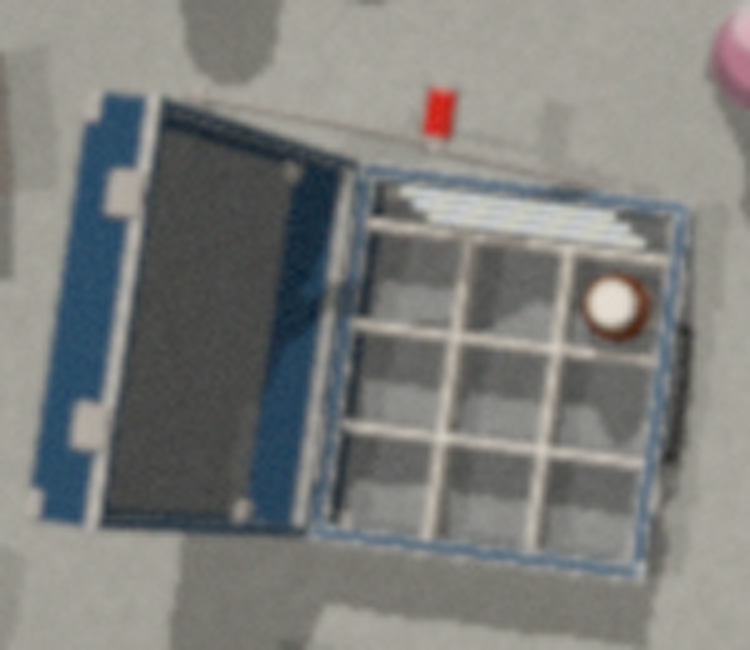

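View pics/c2.png

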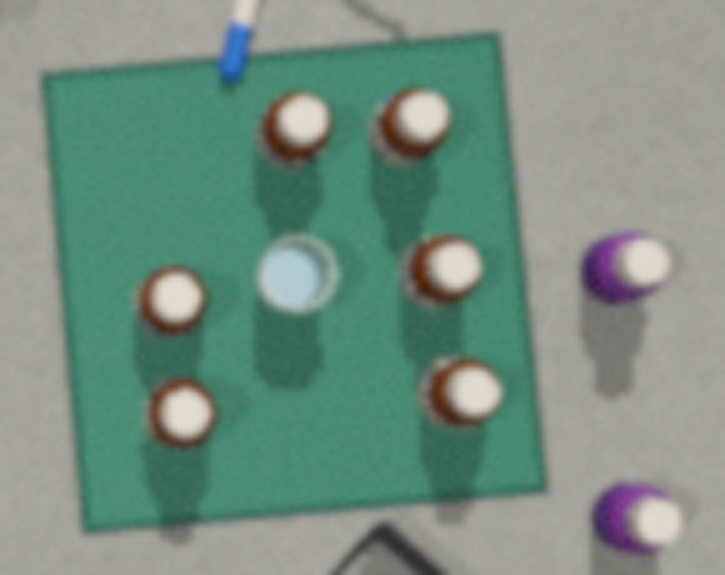

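View pics/c3.png

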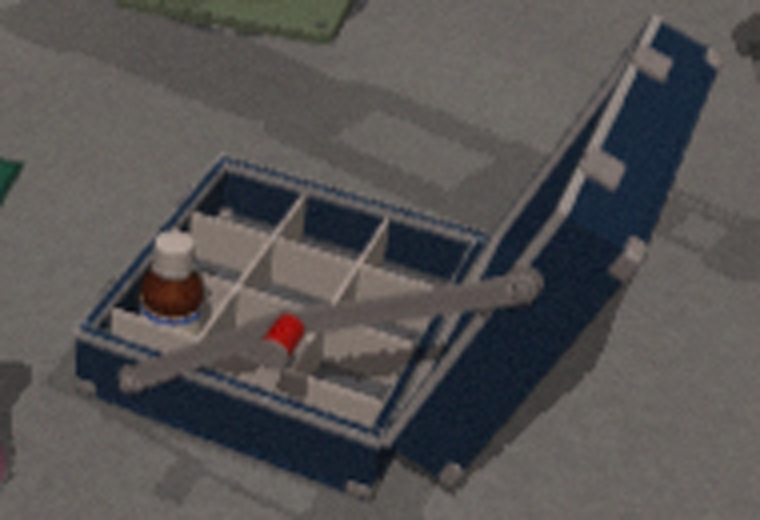

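```bash
cat > h.py <<'E'
from workcell import env, grab_frame
import cv2,numpy as np
from scipy.spatial.transform import Rotation as Ro
def save(d,name,crop=None,f=1):
    im=d["frame"][:,:,::-1]
    if crop: x0,y0,x1,y1=crop; im=im[y0:y1,x0:x1]
    cv2.imwrite("pics/"+name,cv2.resize(im,None,fx=f,fy=f,interpolation=cv2.INTER_CUBIC))
def pose(s=None):
    s=s or env.state(); return Ro.from_euler('xyz',s["ee_rot"],degrees=True).as_matrix(),np.array(s["ee_pos"])
def cam(name):
    if name=="wrist":
        R,p=pose(); d=grab_frame(name); T=d["tool_from_camera"]
        Rw=R@T[:3,:3]; o=R@T[:3,3]+p
        d["R"]=Rw.T; d["t"]=-Rw.T@o
    else: d=grab_frame(name)
    return d
def back(d,uv,z):
    R,t,K=map(np.array,(d["R"],d["t"],d["intrinsics"])); o=-R.T@t
    r=R.T@np.linalg.solve(K,[uv[0],uv[1],1.]); return o+r*(z-o[2])/r[2]
def proj(d,X):
    c=np.array(d["R"])@np.array(X,float)+d["t"]; c=np.array(d["intrinsics"])@c; return c[:2]/c[2]
E
python3 - <<'E'
from h import *
d=cam("top")
P=lambda x,y,c:((x+.5)/5-.5+c[0],(y+.5)/5-.5+c[1])
for q in [(303,121),(425,116),(455,265),(473,391),(176,297),(184,412)]: print("cap",back(d,P(*q,(255,140)),82).round(1))
print("beaker",back(d,P(299,274,(255,140)),58).round(1))
C=[back(d,P(*q,(90,130)),52) for q in [(358,167),(687,206),(640,577),(310,538)]]
for c in C: print(c.round(1))
print([np.linalg.norm(C[i]-C[(i+1)%4]).round(1) for i in range(4)])
m=sum(C)/4; print(m)
ex=(C[0]+C[1]-C[2]-C[3]); print(np.degrees(np.arctan2(ex[1],ex[0])))
ey=(C[0]+C[3]-C[1]-C[2]); print(np.degrees(np.arctan2(-ey[0],ey[1])))
print("stored",back(d,P(612,303,(90,130)),90).round(1))
print("knee",back(d,P(439,114,(90,130)),123).round(1))
E
```

```text
cap [ 621.9 -215.6   82. ]
cap [ 624.  -287.9   82. ]
cap [ 535.3 -303.6   82. ]
cap [ 460.9 -312.4   82. ]
cap [ 518.  -138.7   82. ]
cap [ 450.2 -142.4   82. ]
beaker [ 532.5 -214.6   58. ]
[633.4 248.3  52. ]
[607.4  48.1  52. ]
[383.6  77.8  52. ]
[408.8 276.6  52. ]
[np.float64(201.9), np.float64(225.7), np.float64(200.4), np.float64(226.4)]
[508.29133213 162.67179031  52.        ]
-7.363679479777904
-7.320847026850776
stored [545.9  90.5  90. ]
knee [654.1 187.2 123. ]
```

>>> {"api": "arm_command", "payload": {"series": [0, 0, 0.1, 0, 0, 0.094, 0, 0, 0.1, 0, 0, 0.094, 0, 0, 0.1, 0, 0, 0.094, 0, 0, 0.1, 0, 0, 0.092], "hand": 0.6, "newtons": 15}}

```text
time_s: 0.53
ee_pos: [235.2, 524.1, 365.4]
ee_rot: [-180.0, -0.0, 172.9]
force: [0.2, 1.3, 0.1]
gripper_width: 67.5
```

>>> {"api": "arm_command", "payload": {"series": [0.027, -0.083, 0, 0, 0, 0, 0.027, -0.083, 0, 0, 0, 0, 0.027, -0.083, 0, 0, 0, 0, 0.027, -0.083, 0, 0, 0, 0, 0.027, -0.083, 0, 0, 0, 0, 0.027, -0.083, 0, 0, 0, 0, 0.027, -0.083, 0, 0, 0, 0, 0.027, -0.083, 0, 0, 0, 0, 0.027, -0.083, 0, 0, 0, 0, 0.027, -0.083, 0, 0, 0, 0, 0.027, -0.083, 0, 0, 0, 0, 0.027, -0.083, 0, 0, 0, 0, 0.027, -0.083, 0, 0, 0, 0, 0.027, -0.083, 0, 0, 0, 0, 0.027, -0.083, 0, 0, 0, 0, 0.027, -0.083, 0, 0, 0, 0, 0.027, -0.083, 0, 0, 0, 0, 0.027, -0.083, 0, 0, 0, 0, 0.027, -0.083, 0, 0, 0, 0, 0, 0, 0, 0, 0, 0]}}

```text
time_s: 2.2
ee_pos: [441.9, -111.2, 362.7]
ee_rot: [-179.8, -0.0, 172.3]
force: [-0.2, 0.6, 0.2]
gripper_width: 54.9
```

Run:
```python
from h import *
s=env.state();print(s["time_s"],s["ee_pos"],s["ee_rot"],s["qpos"])
d=cam("wrist");save(d,"w1.png")
save(cam("scene"),"s1.png")
d=cam("top");save(d,"t1.png")
```

```text
2.2 [ 441.8787631  -111.15979244  362.73790877] [-1.79844056e+02 -2.85764218e-02  1.72336086e+02] [-15.44641314   3.72034492  85.87499631  -0.15838101  90.41185357
 -97.78366618]
```

View pics/w1.png

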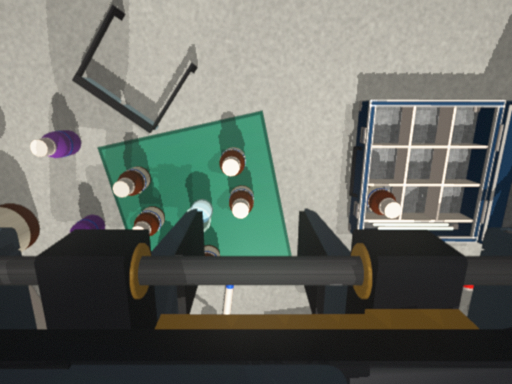

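View pics/t1.png

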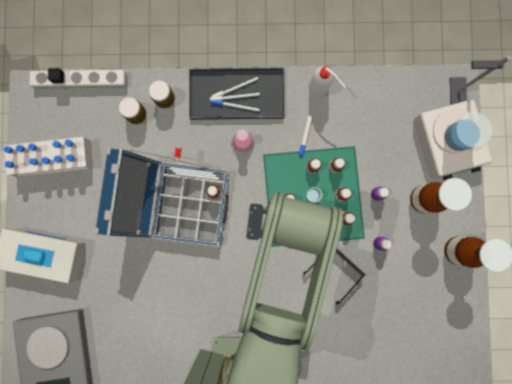

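Run:
```python
import cv2
im=cv2.imread("pics/w1.png")
cv2.imwrite("pics/c4.png",cv2.resize(im[90:245,350:512],None,fx=4,fy=4,interpolation=cv2.INTER_CUBIC))
cv2.imwrite("pics/c5.png",cv2.resize(im[140:250,100:270],None,fx=4,fy=4,interpolation=cv2.INTER_CUBIC))
```

```text
(no output)
```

View pics/c4.png

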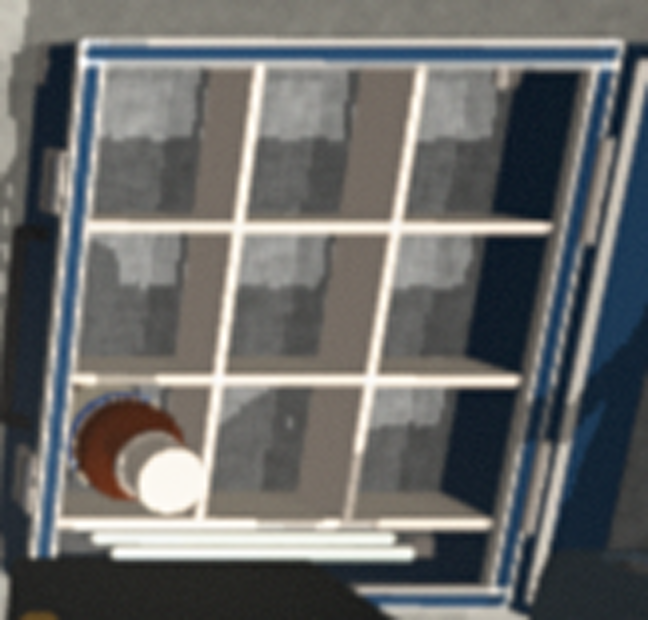

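View pics/c5.png

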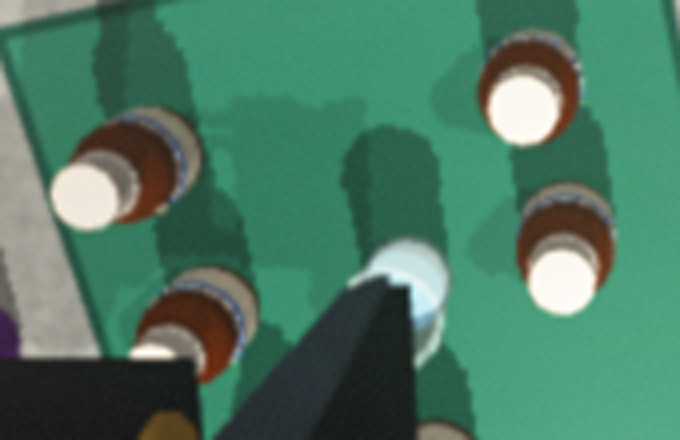

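Run:
```python
from h import *
d=cam("wrist")
P=lambda x,y,c:((x+.5)/4-.5+c[0],(y+.5)/4-.5+c[1])
for q in [(524,109),(562,281),(87,197)]: print("cap",back(d,P(*q,(100,140)),82).round(1))
print("stored",back(d,P(171,480,(350,90)),90).round(1))
src=np.array([(-45,-31),(-45,31),(17,-31),(17,31),(-115,-101),(-115,101),(115,101)],float)
W=np.array([back(d,P(*q,(350,90)),z)[:2] for q,z in [((240,227),46),((397,227),46),((222,379),46),((370,380),46),((80,42),52),((622,42),52),((507,605),52)]])
print(W.round(1))
mu,mw=src.mean(0),W.mean(0)
U,S,Vt=np.linalg.svd((W-mw).T@(src-mu)); R=U@Vt
print(np.degrees(np.arctan2(R[1,0],R[0,0])), mw-R@mu); print((W-(src@R.T+mw-R@mu)).round(1))
```

```text
cap [ 448.3 -135.6   82. ]
cap [ 517.  -130.8   82. ]
cap [ 460.5 -305.3   82. ]
stored [544.  100.1  90. ]
[[458.5 147.5]
 [466.5 209.4]
 [520.1 140.3]
 [528.3 200.5]
 [379.4  84.5]
 [405.7 287.7]
 [633.4 257.6]]
-7.218417760879783 [506.97289368 172.26219166]
[[ 0.   0.4]
 [ 0.3  0.7]
 [ 0.1  1. ]
 [ 0.6 -0.4]
 [-0.7 -2. ]
 [ 0.1  0.8]
 [-0.3 -0.5]]
```

Run:
```python
from h import *
s=env.state();print(s["time_s"],s["ee_pos"],s["ee_rot"])
d=cam("wrist");save(d,"w2.png")
save(d,"c6.png",(350,90,512,245),4); save(d,"c7.png",(100,140,270,250),4)
```

```text
2.4 [ 440.2378119  -105.41590711  363.70214481] [ 1.79956233e+02 -3.16861768e-02  1.72689518e+02]
```

View pics/c6.png

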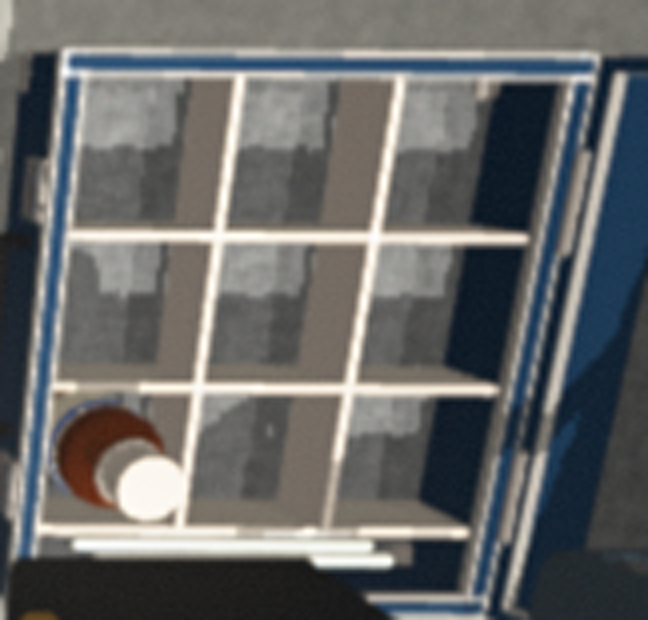

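View pics/c7.png

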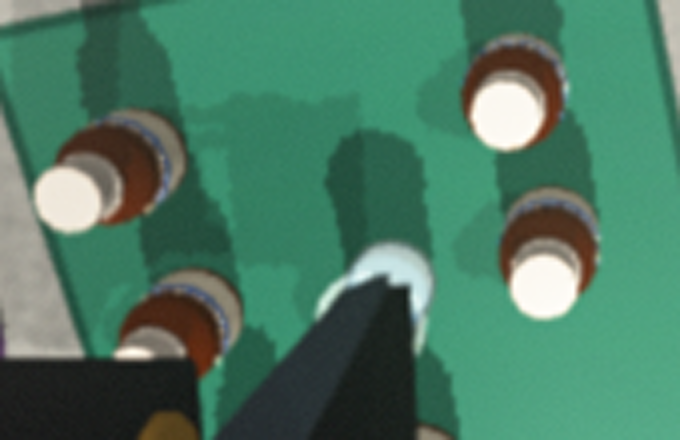

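Run:
```python
from h import *
d=cam("wrist")
P=lambda x,y,c:((x+.5)/4-.5+c[0],(y+.5)/4-.5+c[1])
for q in [(507,115),(545,285),(68,200)]: print("cap",back(d,P(*q,(100,140)),82).round(1))
print("stored",back(d,P(151,488,(350,90)),90).round(1))
src=np.array([(-45,-31),(-45,31),(17,-31),(17,31),(-115,-101),(-115,101),(115,101)],float)
W=np.array([back(d,P(*q,(350,90)),z)[:2] for q,z in [((219,237),46),((375,237),46),((200,387),46),((348,387),46),((60,51),52),((598,53),52),((487,610),52)]])
mu,mw=src.mean(0),W.mean(0)
U,S,Vt=np.linalg.svd((W-mw).T@(src-mu)); R=U@Vt
print(np.degrees(np.arctan2(R[1,0],R[0,0])), mw-R@mu); print((W-(src@R.T+mw-R@mu)).round(1))
```

```text
cap [ 450.1 -141.6   82. ]
cap [ 518.3 -136.7   82. ]
cap [ 461.5 -312.3   82. ]
stored [546.2  93.6  90. ]
-7.12450847638691 [509.08378356 164.78345156]
[[ 0.6  0.5]
 [ 0.8  0.6]
 [ 0.1  0.5]
 [ 0.1 -0.7]
 [-0.8 -1.2]
 [ 0.6  0.5]
 [-1.3 -0.1]]
```

>>> {"api": "arm_command", "payload": {"series": [0.0124, -0.0458, -0.04, 0, 0, 0, 0.0124, -0.0458, -0.04, 0, 0, 0, 0, 0, -0.085, 0, 0, 0, 0, 0, -0.085, 0, 0, 0, 0, 0, -0.085, 0, 0, 0, 0, 0, -0.085, 0, 0, 0, 0, 0, -0.085, 0, 0, 0, 0, 0, -0.085, 0, 0, 0, 0, 0, -0.085, 0, 0, 0, 0, 0, -0.03, 0, 0, 0, 0, 0, -0.02, 0, 0, 0, 0, 0, -0.012, 0, 0, 0, 0, 0, 0, 0, 0, 0, 0, 0, 0, 0, 0, 0]}}

```text
time_s: 3.67
ee_pos: [451.5, -142.8, 70.0]
ee_rot: [-180.0, 0.1, 172.7]
force: [0.6, 0.5, -0.5]
gripper_width: 54.8
```

Run:
```python
from h import *
s=env.state();print(s["time_s"],s["ee_pos"],s["ee_rot"])
save(cam("wrist"),"w3.png")
save(cam("scene"),"s3.png",(110,160,270,270),4)
```

```text
3.6667 [ 451.46199434 -142.782974     70.01053334] [-1.79978509e+02  1.26646035e-01  1.72701311e+02]
```

View pics/w3.png

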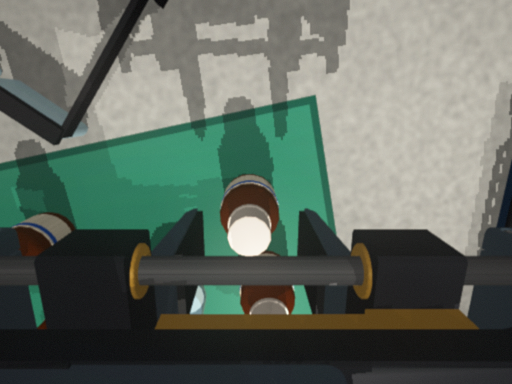

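View pics/s3.png

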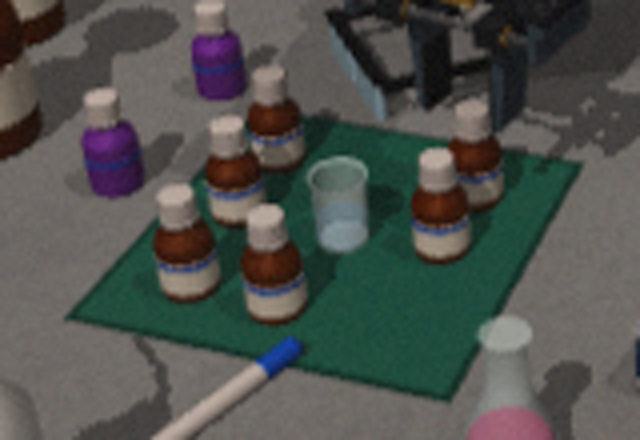

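Run:
```python
from h import *
s=env.state();print(s["time_s"],s["ee_pos"])
d=cam("wrist");print(back(d,(249,238),82),proj(d,[s["ee_pos"][0],s["ee_pos"][1],82]))
```

```text
3.7667 [ 451.55523782 -143.01435546   70.23784891]
[ 451.01638799 -143.20148278   82.        ] [249.43690489 238.81115571]
```

>>> {"api": "arm_command", "payload": {"series": [0, 0, 0, 0, 0, 0, 0, 0, 0, 0, 0, 0, 0, 0, 0, 0, 0, 0, 0, 0, 0, 0, 0, 0, 0, 0, 0, 0, 0, 0, 0, 0, 0, 0, 0, 0, 0, 0, 0, 0, 0, 0], "hand": 0, "newtons": 15}}

```text
time_s: 4.4
ee_pos: [450.6, -142.9, 69.0]
ee_rot: [-180.0, 0.0, 172.7]
force: [-0.0, -0.8, 0.7]
gripper_width: 24.3
```

>>> {"api": "arm_command", "payload": {"series": [0, 0, 0.03, 0, 0, 0, 0, 0, 0.06, 0, 0, 0, 0, 0, 0.09, 0, 0, 0, 0, 0, 0.09, 0, 0, 0, 0, 0, 0.09, 0, 0, 0, 0.0264, 0.0752, 0, 0, 0, 0, 0.0264, 0.0752, 0, 0, 0, 0, 0.0264, 0.0752, 0, 0, 0, 0, 0.0264, 0.0752, 0, 0, 0, 0, 0.0264, 0.0752, 0, 0, 0, 0, 0.0264, 0.0752, 0, 0, 0, 0, 0.0264, 0.0752, 0, 0, 0, 0, 0.0264, 0.0752, 0, 0, 0, 0, 0.0264, 0.0752, 0, 0, 0, 0, 0.0264, 0.0752, 0, 0, 0, 0, 0, 0, 0, 0, 0, 0, 0, 0, 0, 0, 0, 0, 0, 0, 0, 0, 0, 0]}}

```text
time_s: 5.9
ee_pos: [555.5, 157.6, 212.3]
ee_rot: [-179.9, -0.1, 172.7]
force: [0.5, -0.8, -0.6]
gripper_width: 24.3
```

Run:
```python
from h import *
s=env.state();print(s["time_s"],s["ee_pos"],s["ee_rot"],s["gripper_width"])
d=cam("wrist");save(d,"w4.png")
save(cam("scene"),"s4.png",(110,120,430,290),2.5)
```

```text
5.9 [555.51442919 157.62104203 212.29749106] [-1.79937632e+02 -9.38980367e-02  1.72688952e+02] 24.29126472253831
```

View pics/w4.png

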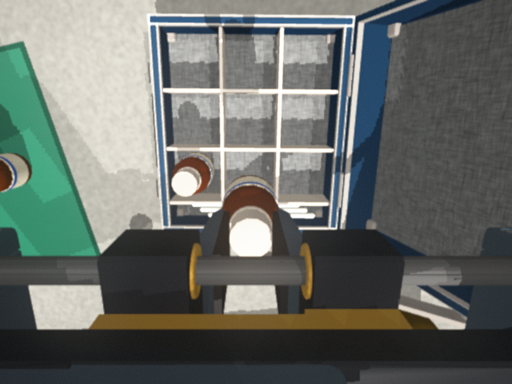

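View pics/s4.png

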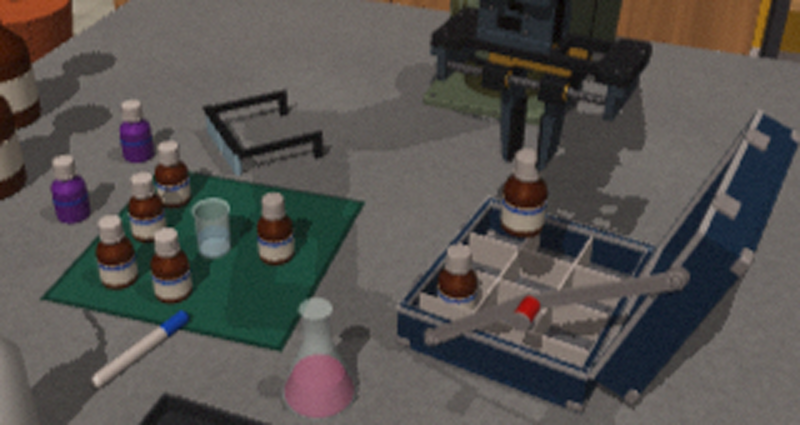

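Run:
```python
from h import *
s=env.state();print(s["ee_pos"])
d=cam("wrist")
for X in [(-45,-31),(-45,31),(17,-31),(17,31)]:
    c,q=np.cos(np.radians(-7.2)),np.sin(np.radians(-7.2))
    w=[508.7+c*X[0]-q*X[1],163.8+q*X[0]+c*X[1],46]; print(proj(d,w).round(1))
save(d,"c8.png",(140,10,380,230),3)
```

```text
[555.63728803 156.96716985 212.80117479]
[221.   89.4]
[279.7  89.3]
[222.5 148.3]
[278.5 148.1]
```

View pics/c8.png

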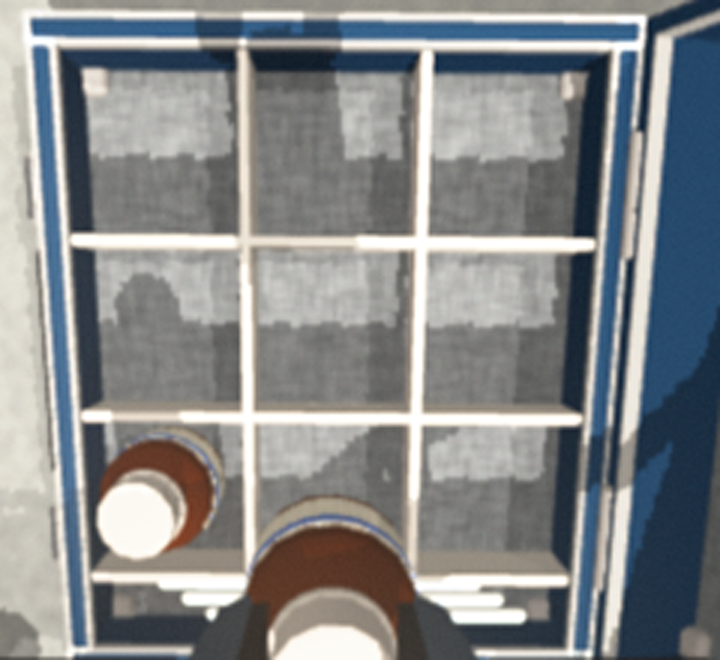

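>>> {"api": "arm_command", "payload": {"series": [0.003, 0.003, -0.04, 0, 0, 0, 0, 0, -0.07, 0, 0, 0, 0, 0, -0.07, 0, 0, 0, 0, 0, -0.07, 0, 0, 0, 0, 0, -0.04, 0, 0, 0, 0, 0, -0.02, 0, 0, 0, 0, 0, -0.012, 0, 0, 0, 0, 0, -0.006, 0, 0, 0, 0, 0, -0.004, 0, 0, 0, 0, 0, -0.004, 0, 0, 0, 0, 0, 0, 0, 0, 0, 0, 0, 0, 0, 0, 0]}}

```text
time_s: 7.05
ee_pos: [557.8, 159.3, 79.3]
ee_rot: [180.0, 0.1, 172.7]
force: [-0.2, 0.2, -0.7]
gripper_width: 24.2
```

Run:
```python
from h import *
s=env.state();print(s["time_s"],s["ee_pos"],s["force"])
d=cam("wrist");save(d,"w5.png")
save(cam("scene"),"s5.png",(260,180,420,280),5)
```

```text
7.05 [557.75061577 159.31703671  79.31264878] [-0.19356995  0.21470012 -0.71796672]
```

View pics/w5.png

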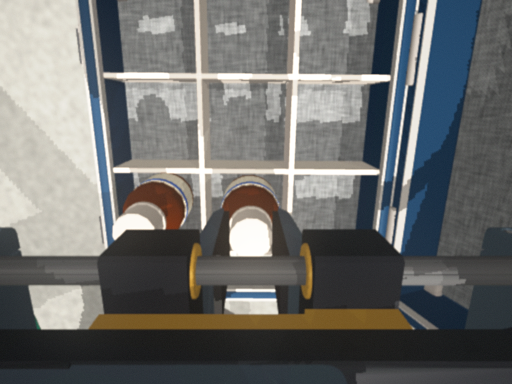

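View pics/s5.png

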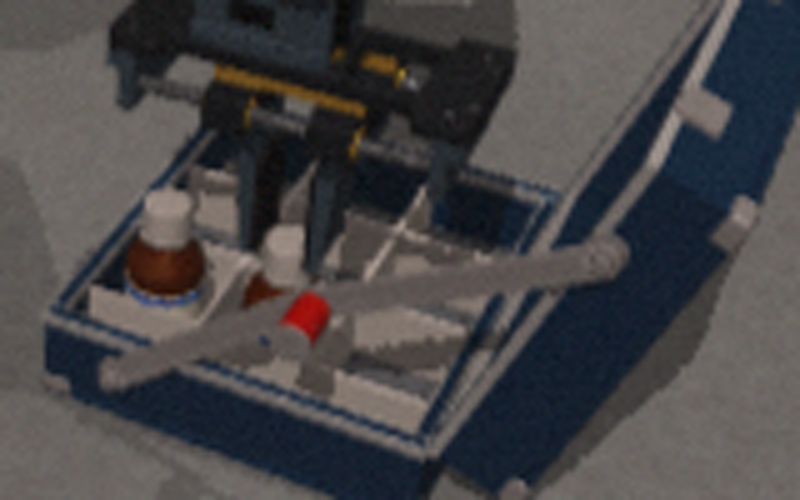

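Bottle is in cell (48,0), about 2 mm above the floor. Lower the last bit.

>>> {"api": "arm_command", "payload": {"series": [0, 0, -0.002, 0, 0, 0, 0, 0, -0.002, 0, 0, 0, 0, 0, -0.001, 0, 0, 0, 0, 0, 0, 0, 0, 0, 0, 0, 0, 0, 0, 0]}}

```text
time_s: 7.57
ee_pos: [557.6, 159.2, 77.1]
ee_rot: [180.0, 0.1, 172.7]
force: [-1.0, -1.5, 4.4]
gripper_width: 24.3
```

>>> {"api": "arm_command", "payload": {"series": [0, 0, 0, 0, 0, 0, 0, 0, 0, 0, 0, 0, 0, 0, 0, 0, 0, 0, 0, 0, 0, 0, 0, 0, 0, 0, 0.03, 0, 0, 0, 0, 0, 0.07, 0, 0, 0, 0, 0, 0.09, 0, 0, 0, 0, 0, 0.09, 0, 0, 0, 0, 0, 0.08, 0, 0, 0, -0.0108, -0.0825, 0, 0, 0, 0, -0.0108, -0.0825, 0, 0, 0, 0, -0.0108, -0.0825, 0, 0, 0, 0, -0.0108, -0.0825, 0, 0, 0, 0, -0.0108, -0.0825, 0, 0, 0, 0, -0.0108, -0.0825, 0, 0, 0, 0, -0.0108, -0.0825, 0, 0, 0, 0, -0.0108, -0.0825, 0, 0, 0, 0, -0.0108, -0.0825, 0, 0, 0, 0, 0, 0, 0, 0, 0, 0, 0, 0, 0, 0, 0, 0], "hand": 0.5}}

```text
time_s: 9.23
ee_pos: [518.1, -139.0, 220.3]
ee_rot: [180.0, -0.0, 172.5]
force: [0.5, 0.1, -0.2]
gripper_width: 45.5
```

Run:
```python
from h import *
s=env.state();print(s["time_s"],s["ee_pos"],s["ee_rot"])
d=cam("wrist");save(d,"w6.png");print(proj(d,[518.1,-137.7,82]))
save(cam("top"),"t6.png",(80,110,420,280),2.3)
```

```text
9.2333 [ 518.11270025 -139.03923164  220.27567596] [ 1.79964349e+02 -2.43567265e-02  1.72474885e+02]
[250.88727984 180.54783449]
```

View pics/w6.png

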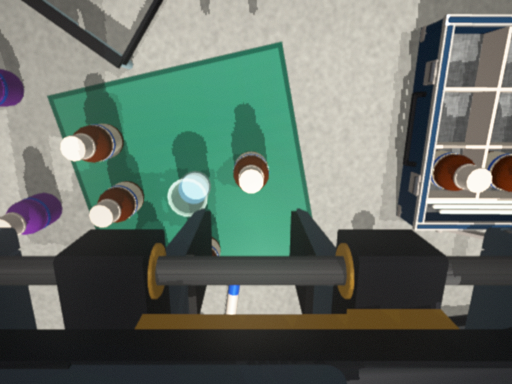

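View pics/t6.png

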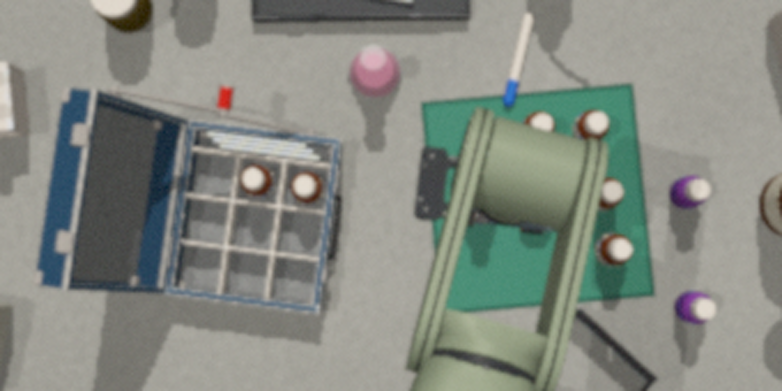

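>>> {"api": "arm_command", "payload": {"series": [0, 0.002, -0.08, 0, 0, 0, 0, 0, -0.08, 0, 0, 0, 0, 0, -0.08, 0, 0, 0, 0, 0, -0.08, 0, 0, 0, 0, 0, -0.03, 0, 0, 0, 0, 0, -0.018, 0, 0, 0, 0, 0, -0.01, 0, 0, 0, 0, 0, 0, 0, 0, 0, 0, 0, 0, 0, 0, 0]}}

```text
time_s: 10.08
ee_pos: [519.4, -136.7, 70.4]
ee_rot: [-180.0, 0.1, 172.7]
force: [-0.0, -0.3, 0.0]
gripper_width: 45.7
```

>>> {"api": "arm_command", "payload": {"series": [0, 0, 0, 0, 0, 0, 0, 0, 0, 0, 0, 0, 0, 0, 0, 0, 0, 0, 0, 0, 0, 0, 0, 0, 0, 0, 0, 0, 0, 0, 0, 0, 0, 0, 0, 0], "hand": 0}}

```text
time_s: 10.58
ee_pos: [519.0, -137.4, 70.0]
ee_rot: [-180.0, 0.1, 172.7]
force: [0.3, -1.4, 3.4]
gripper_width: 23.8
```

>>> {"api": "arm_command", "payload": {"series": [0, 0, 0.03, 0, 0, 0, 0, 0, 0.06, 0, 0, 0, 0, 0, 0.09, 0, 0, 0, 0, 0, 0.09, 0, 0, 0, 0, 0, 0.09, 0, 0, 0, -0.0058, 0.0758, 0, 0, 0, 0, -0.0058, 0.0758, 0, 0, 0, 0, -0.0058, 0.0758, 0, 0, 0, 0, -0.0058, 0.0758, 0, 0, 0, 0, -0.0058, 0.0758, 0, 0, 0, 0, -0.0058, 0.0758, 0, 0, 0, 0, -0.0058, 0.0758, 0, 0, 0, 0, -0.0058, 0.0758, 0, 0, 0, 0, -0.0058, 0.0758, 0, 0, 0, 0, -0.0058, 0.0758, 0, 0, 0, 0, 0, 0, 0, 0, 0, 0, 0, 0, 0, 0, 0, 0, 0, 0, 0, 0, 0, 0]}}

```text
time_s: 12.08
ee_pos: [494.9, 165.7, 212.9]
ee_rot: [-179.9, -0.1, 172.7]
force: [0.7, 0.4, -0.9]
gripper_width: 23.7
```

Run:
```python
from h import *
s=env.state();print(s["time_s"],s["ee_pos"],s["ee_rot"])
d=cam("wrist");save(d,"w7.png")
save(cam("top"),"t7.png",(80,110,420,280),2.3)
print(env.state()["ee_pos"])
```

```text
12.0833 [494.8624394  165.73422811 212.90575691] [-1.79945271e+02 -5.51628127e-02  1.72690554e+02]
[495.14432838 165.12122998 213.11663224]
```

View pics/w7.png

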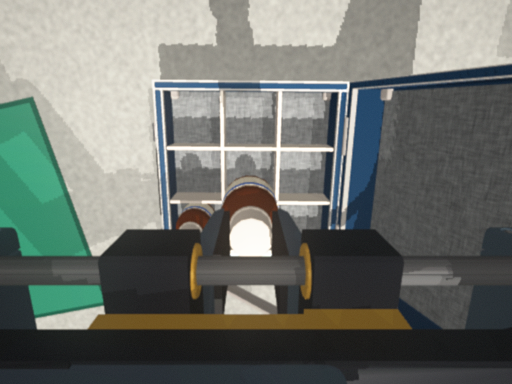

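View pics/t7.png

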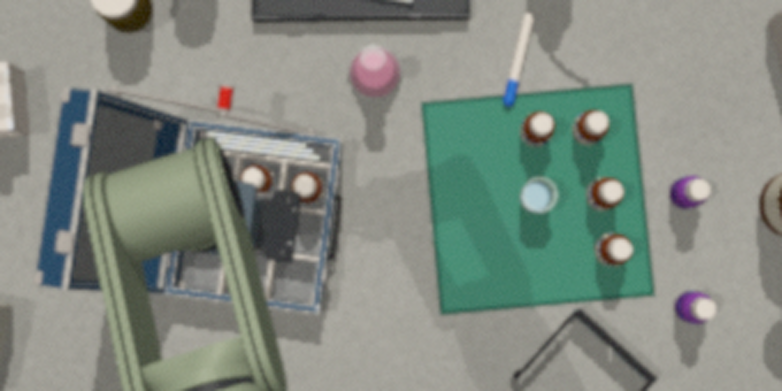

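>>> {"api": "arm_command", "payload": {"series": [0.001, 0.002, -0.04, 0, 0, 0, 0, 0, -0.07, 0, 0, 0, 0, 0, -0.07, 0, 0, 0, 0, 0, -0.07, 0, 0, 0, 0, 0, -0.04, 0, 0, 0, 0, 0, -0.02, 0, 0, 0, 0, 0, -0.01, 0, 0, 0, 0, 0, -0.005, 0, 0, 0, 0, 0, -0.004, 0, 0, 0, 0, 0, -0.003, 0, 0, 0, 0, 0, -0.003, 0, 0, 0, 0, 0, -0.002, 0, 0, 0, 0, 0, -0.001, 0, 0, 0, 0, 0, 0, 0, 0, 0, 0, 0, 0, 0, 0, 0]}}

```text
time_s: 13.43
ee_pos: [495.7, 167.0, 78.3]
ee_rot: [180.0, 0.0, 172.7]
force: [-0.7, 0.5, -0.6]
gripper_width: 23.8
```

>>> {"api": "arm_command", "payload": {"series": [0, 0, -0.002, 0, 0, 0, 0, 0, -0.001, 0, 0, 0, 0, 0, 0, 0, 0, 0, 0, 0, 0, 0, 0, 0]}}

```text
time_s: 13.77
ee_pos: [496.3, 166.9, 78.0]
ee_rot: [180.0, 0.1, 172.7]
force: [0.4, -1.2, 5.3]
gripper_width: 24.2
```

>>> {"api": "arm_command", "payload": {"series": [0, 0, 0, 0, 0, 0, 0, 0, 0, 0, 0, 0, 0, 0, 0, 0, 0, 0, 0, 0, 0.06, 0, 0, 0, 0, 0, 0.1, 0, 0, 0, 0, 0, 0.1, 0, 0, 0, 0, 0, 0.1, 0, 0, 0, -0.0073, -0.0998, 0, 0, 0, 0, -0.0073, -0.0998, 0, 0, 0, 0, -0.0073, -0.0998, 0, 0, 0, 0, -0.0073, -0.0998, 0, 0, 0, 0, -0.0073, -0.0998, 0, 0, 0, 0, -0.0073, -0.0998, 0, 0, 0, 0, -0.0073, -0.0998, 0, 0, 0, 0, -0.0073, -0.0998, 0, 0, 0, 0, -0.0073, -0.0998, 0, 0, 0, 0, -0.0073, -0.0998, 0, 0, 0, 0, -0.0073, -0.0998, 0, 0, 0, 0, -0.0073, -0.0998, 0, 0, 0, 0, 0, 0, 0, 0, 0, 0], "hand": 0.5}}

```text
time_s: 15.43
ee_pos: [459.9, -318.6, 220.2]
ee_rot: [-179.8, 0.0, 172.3]
force: [0.8, 0.5, -1.0]
gripper_width: 46.0
```

>>> {"api": "arm_command", "payload": {"series": [0, 0, 0, 0, 0, 0, 0, 0, 0, 0, 0, 0]}}

```text
time_s: 15.6
ee_pos: [460.4, -311.5, 220.5]
ee_rot: [179.9, -0.1, 172.6]
force: [-0.2, 0.5, 0.4]
gripper_width: 45.8
```

Run:
```python
from h import *
s=env.state();print(s["time_s"],s["ee_pos"],s["ee_rot"])
d=cam("wrist");save(d,"w8.png");print(proj(d,[461.2,-312.4,82]))
save(cam("top"),"t8.png",(80,110,420,280),2.3)
print(env.state()["ee_pos"])
```

```text
15.6 [ 460.37343026 -311.52872228  220.45245141] [ 1.79919559e+02 -5.43401993e-02  1.72627830e+02]
[248.78727687 181.62000921]
[ 460.72549058 -310.67383702  220.9033841 ]
```

View pics/w8.png

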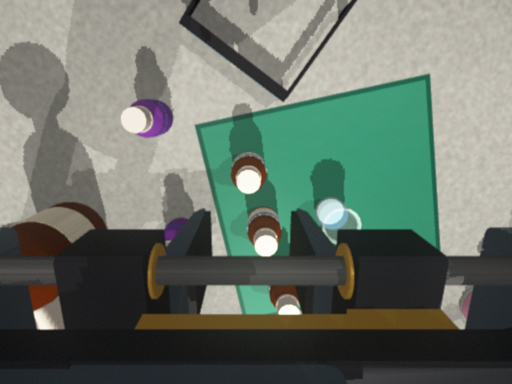

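View pics/t8.png

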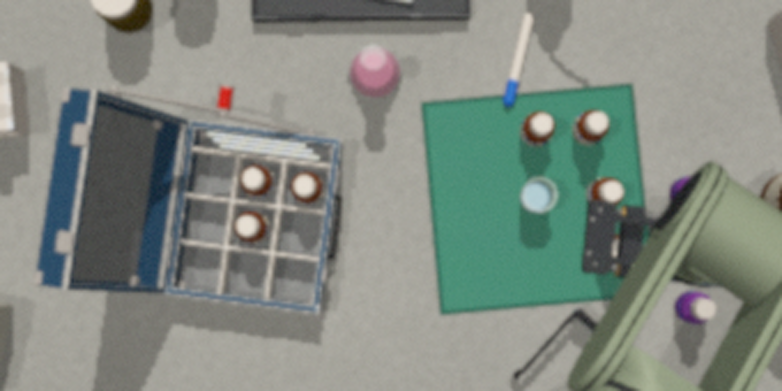

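>>> {"api": "arm_command", "payload": {"series": [0.001, -0.004, -0.08, 0, 0, 0, 0, 0, -0.08, 0, 0, 0, 0, 0, -0.08, 0, 0, 0, 0, 0, -0.08, 0, 0, 0, 0, 0, -0.03, 0, 0, 0, 0, 0, -0.018, 0, 0, 0, 0, 0, -0.01, 0, 0, 0, 0, 0, 0, 0, 0, 0, 0, 0, 0, 0, 0, 0]}}

```text
time_s: 16.45
ee_pos: [462.0, -313.7, 71.0]
ee_rot: [-179.9, 0.1, 172.7]
force: [0.6, -0.4, 1.0]
gripper_width: 45.5
```

>>> {"api": "arm_command", "payload": {"series": [0, 0, 0, 0, 0, 0, 0, 0, 0, 0, 0, 0, 0, 0, 0, 0, 0, 0, 0, 0, 0, 0, 0, 0, 0, 0, 0, 0, 0, 0, 0, 0, 0, 0, 0, 0], "hand": 0}}

```text
time_s: 16.95
ee_pos: [461.3, -314.0, 70.4]
ee_rot: [-180.0, 0.1, 172.7]
force: [-0.4, 0.5, 3.6]
gripper_width: 23.8
```

>>> {"api": "arm_command", "payload": {"series": [0, 0, 0.04, 0, 0, 0, 0, 0, 0.09, 0, 0, 0, 0, 0, 0.1, 0, 0, 0, 0, 0, 0.1, 0, 0, 0, -0.0052, 0.0938, 0, 0, 0, 0, -0.0052, 0.0938, 0, 0, 0, 0, -0.0052, 0.0938, 0, 0, 0, 0, -0.0052, 0.0938, 0, 0, 0, 0, -0.0052, 0.0938, 0, 0, 0, 0, -0.0052, 0.0938, 0, 0, 0, 0, -0.0052, 0.0938, 0, 0, 0, 0, -0.0052, 0.0938, 0, 0, 0, 0, -0.0052, 0.0938, 0, 0, 0, 0, -0.0052, 0.0938, 0, 0, 0, 0, -0.0052, 0.0938, 0, 0, 0, 0, -0.0052, 0.0938, 0, 0, 0, 0, -0.0052, 0.0938, 0, 0, 0, 0, 0, 0, 0, 0, 0, 0, 0, 0, 0, 0, 0, 0, 0, 0, 0, 0, 0, 0]}}

```text
time_s: 18.62
ee_pos: [433.7, 173.6, 201.5]
ee_rot: [-179.9, -0.0, 172.7]
force: [0.6, -0.1, -0.3]
gripper_width: 0.5
```

Run:
```python
from h import *
s=env.state();print(s["time_s"],s["ee_pos"],s["ee_rot"])
d=cam("wrist");save(d,"w9.png")
save(cam("top"),"t9.png",(80,110,420,280),2.3)
print(env.state()["ee_pos"])
```

```text
18.6167 [433.6660763  173.58711443 201.48359084] [-1.79944924e+02 -3.38376672e-02  1.72698859e+02]
[433.93748239 172.82687525 201.66410599]
```

View pics/w9.png

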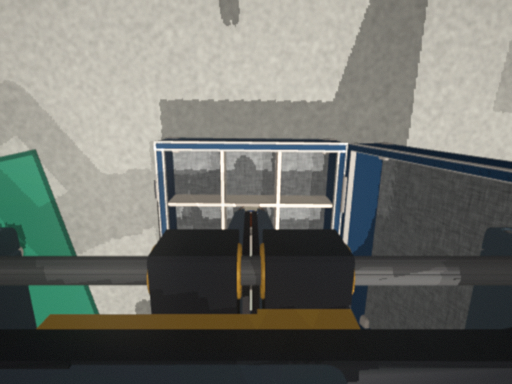

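View pics/t9.png

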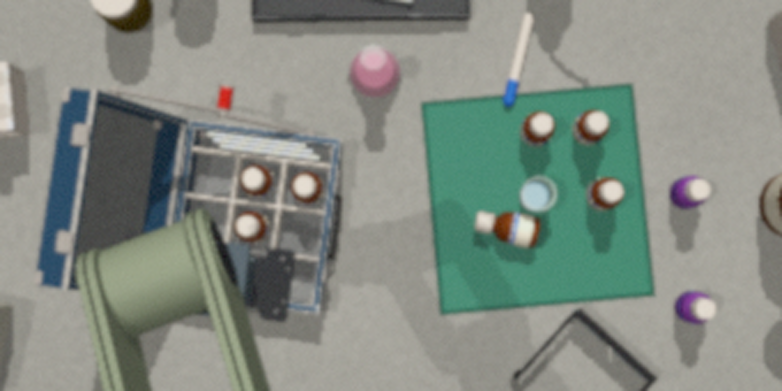

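Run:
```python
from h import *
d=cam("top");save(d,"t10.png",(250,160,370,240),6)
for n,q in [("cap",(484,222)),("base",(540,231))]:
    print(n,back(d,(80+q[0]/2.3,110+q[1]/2.3),21).round(1))
save(cam("scene"),"s10.png",(110,160,270,270),5)
```

```text
cap [ 498.2 -144.9   21. ]
base [ 485.4 -219.6   21. ]
```

View pics/t10.png

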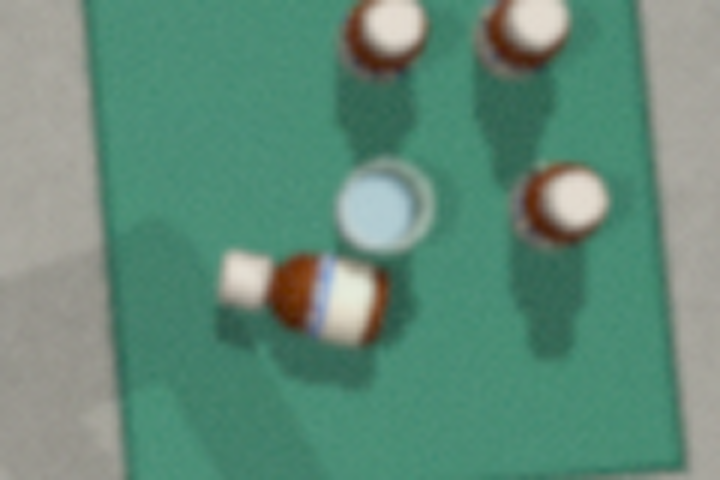

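View pics/s10.png

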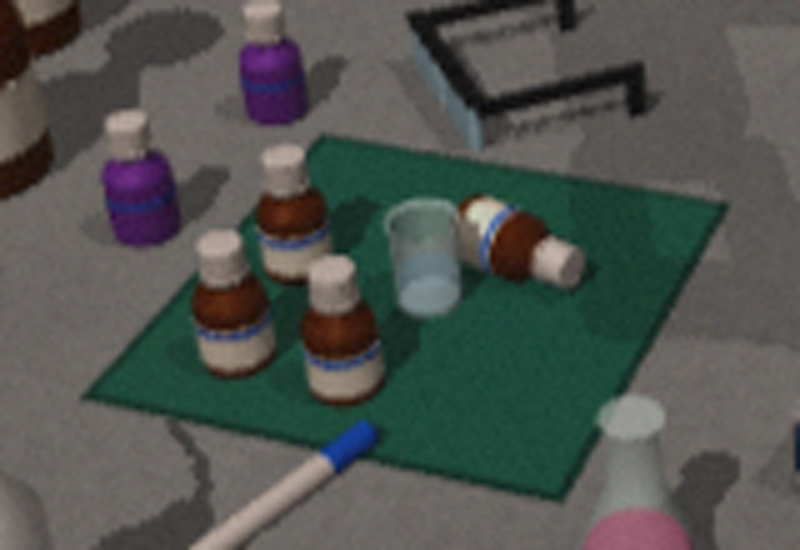

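>>> {"api": "arm_command", "payload": {"series": [0.0115, -0.0568, 0, 0, 0, -0.149, 0.0115, -0.0568, 0, 0, 0, -0.149, 0.0115, -0.0568, 0, 0, 0, -0.149, 0.0115, -0.0568, 0, 0, 0, -0.149, 0.0115, -0.0568, 0, 0, 0, -0.149, 0.0115, -0.0568, 0, 0, 0, -0.149, 0.0115, -0.0568, 0, 0, 0, -0.149, 0.0115, -0.0568, 0, 0, 0, -0.149, 0.0115, -0.0568, 0, 0, 0, -0.149, 0.0115, -0.0568, 0, 0, 0, -0.149, 0.0115, -0.0568, 0, 0, 0, -0.149, 0.0115, -0.0568, 0, 0, 0, -0.149, 0.0115, -0.0568, 0, 0, 0, -0.149, 0.0115, -0.0568, 0, 0, 0, -0.149, 0, 0, 0, 0, 0, 0, 0, 0, 0, 0, 0, 0, 0, 0, 0, 0, 0, 0], "hand": 0.55}}

```text
time_s: 20.23
ee_pos: [497.7, -144.3, 201.6]
ee_rot: [-180.0, -0.0, 78.8]
force: [-0.6, -0.4, 0.3]
gripper_width: 50.4
```

Run:
```python
from h import *
s=env.state();print(s["time_s"],s["ee_pos"],s["ee_rot"])
d=cam("wrist");save(d,"w11.png",None,1.5);print(proj(d,[498.2,-144.9,21]),proj(d,[485.4,-219.6,21]))
print(env.state()["ee_pos"])
```

```text
20.2333 [ 497.73494855 -144.27089697  201.64191261] [-1.79962148e+02 -2.67091830e-02  7.87674635e+01]
[251.85859386 172.92991029] [253.38445579 233.0442631 ]
[ 497.79897175 -143.80464622  201.73092378]
```

View pics/w11.png

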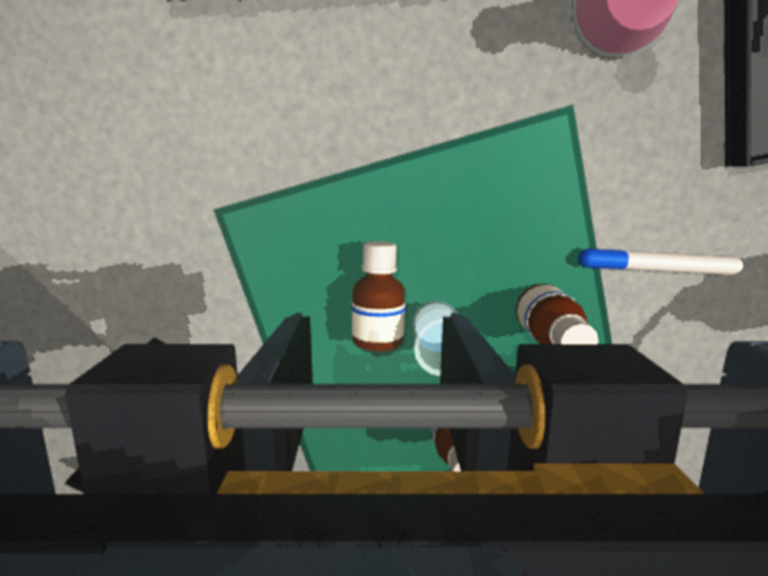

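>>> {"api": "arm_command", "payload": {"series": [0.002, -0.001, -0.08, 0, 0, 0, 0, 0, -0.08, 0, 0, 0, 0, 0, -0.08, 0, 0, 0, 0, 0, -0.08, 0, 0, 0, 0, 0, -0.08, 0, 0, 0, 0, 0, -0.04, 0, 0, 0, 0, 0, -0.015, 0, 0, 0, 0, 0, -0.01, 0, 0, 0, 0, 0, 0, 0, 0, 0, 0, 0, 0, 0, 0, 0]}}

```text
time_s: 21.12
ee_pos: [500.2, -144.4, 17.0]
ee_rot: [179.9, 0.0, 78.8]
force: [0.1, -0.1, -0.4]
gripper_width: 50.1
```

>>> {"api": "arm_command", "payload": {"series": [0, 0, 0, 0, 0, 0, 0, 0, 0, 0, 0, 0, 0, 0, 0, 0, 0, 0, 0, 0, 0, 0, 0, 0, 0, 0, 0, 0, 0, 0, 0, 0, 0, 0, 0, 0], "hand": 0, "newtons": 20}}

```text
time_s: 21.62
ee_pos: [499.5, -144.4, 16.0]
ee_rot: [180.0, -0.0, 78.8]
force: [0.8, 0.3, 1.5]
gripper_width: 22.1
```

>>> {"api": "arm_command", "payload": {"series": [0, 0, 0.01, 0, 0, 0, 0, 0.005, 0.015, 0, 0, 0, -0.005, 0.02, 0.015, 0, 0, 0, -0.01, 0.03, 0.01, 0, 0, 0, -0.01, 0.03, 0, 0, 0, 0, -0.01, 0.03, 0, 0, 0, 0, -0.005, 0.02, 0, 0, 0, 0, 0, 0.01, 0, 0, 0, 0, 0, 0, 0, 0, 0, 0, 0, 0, 0, 0, 0, 0]}}

```text
time_s: 22.45
ee_pos: [483.4, -86.1, 35.7]
ee_rot: [180.0, 0.0, 78.9]
force: [0.9, 0.1, -1.5]
gripper_width: 21.9
```

Run:
```python
from h import *
s=env.state();print(s["time_s"],s["ee_pos"],s["ee_rot"])
save(cam("scene"),"s12.png",(110,140,290,270),4.4)
d=cam("wrist");save(d,"w12.png")
```

```text
22.45 [483.3665163  -86.08721189  35.71387184] [1.79982589e+02 1.20170723e-02 7.88532206e+01]
```

View pics/s12.png

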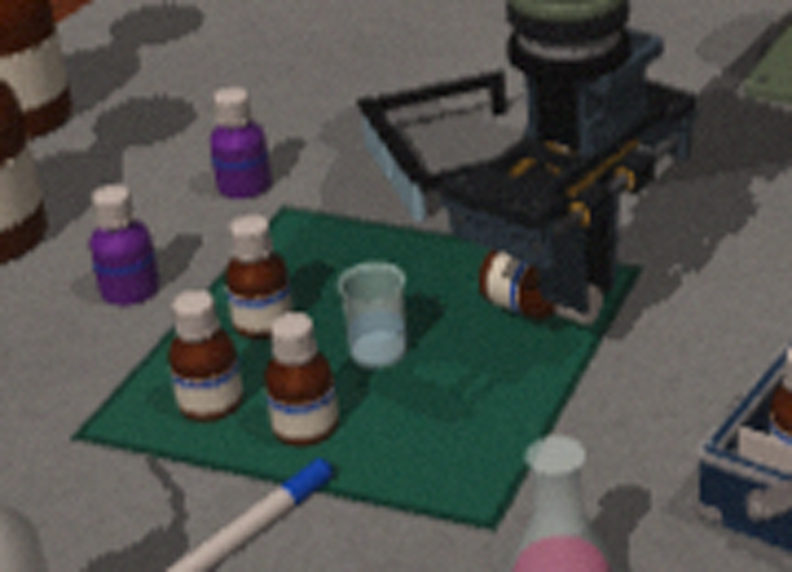

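View pics/w12.png

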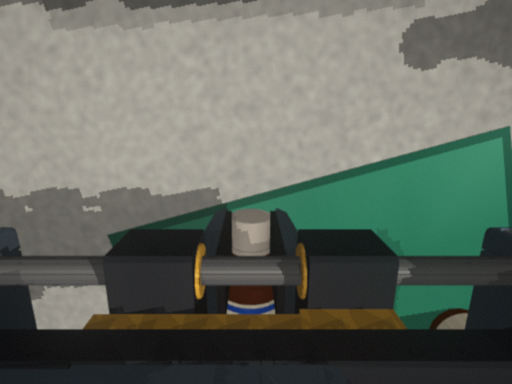

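>>> {"api": "arm_command", "payload": {"series": [0, 0, 0, 0, 0, 0, 0, 0, 0, 0, 0, 0, 0, 0, 0, 0, 0, 0, 0, 0, 0, 0, 0, 0], "hand": 0, "newtons": 3}}

```text
time_s: 22.88
ee_pos: [483.4, -86.7, 35.9]
ee_rot: [180.0, 0.0, 78.8]
force: [0.2, -0.2, 0.5]
gripper_width: 0.8
```

Run:
```python
from h import *
s=env.state();print(s["time_s"],s["ee_pos"],s["gripper_width"],s["force"])
save(cam("scene"),"s13.png",(180,160,270,240),7)
```

```text
22.8833 [483.35099706 -86.66389363  35.85634374] 0.8386910151071839 [ 0.23151432 -0.19056122  0.51974361]
```

View pics/s13.png

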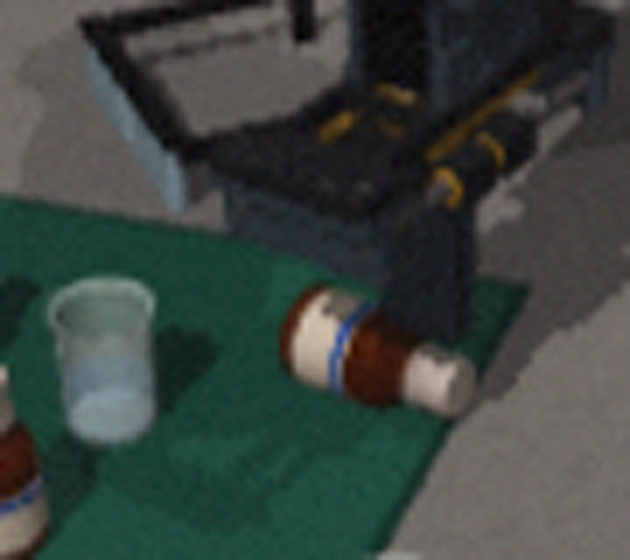

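>>> {"api": "arm_command", "payload": {"series": [0, 0, 0.05, 0, 0, 0, 0, 0, 0.08, 0, 0, 0, 0, 0, 0.08, 0, 0, 0, 0, 0, 0.08, 0, 0, 0, 0, 0, 0, 0, 0, 0, 0, 0, 0, 0, 0, 0, 0, 0, 0, 0, 0, 0], "hand": 0.55, "newtons": 40}}

```text
time_s: 23.52
ee_pos: [482.6, -86.3, 151.3]
ee_rot: [-180.0, 0.0, 78.8]
force: [-1.0, -0.3, 0.1]
gripper_width: 44.3
```

Run:
```python
from h import *
s=env.state();print(s["time_s"],s["ee_pos"],s["ee_rot"],s["qpos"])
d=cam("wrist");save(d,"w14.png",None,1.5)
save(cam("top"),"t14.png",(250,140,400,240),5)
```

```text
23.5167 [482.56748372 -86.31115621 151.29554105] [-1.79953784e+02  1.10264587e-03  7.87900915e+01] [-1.14838621e+01  1.31707679e+01  1.05047429e+02 -1.50148329e-03
  6.18280137e+01 -2.73243740e-01]
```

View pics/w14.png

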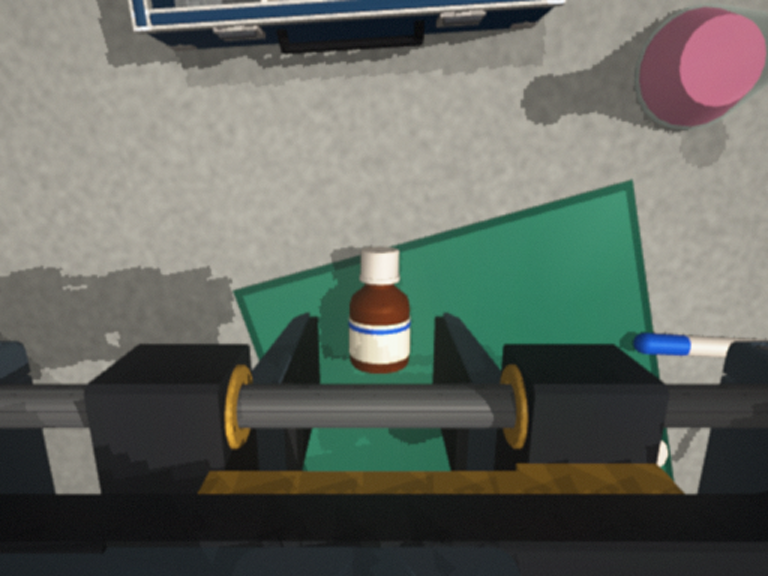

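View pics/t14.png

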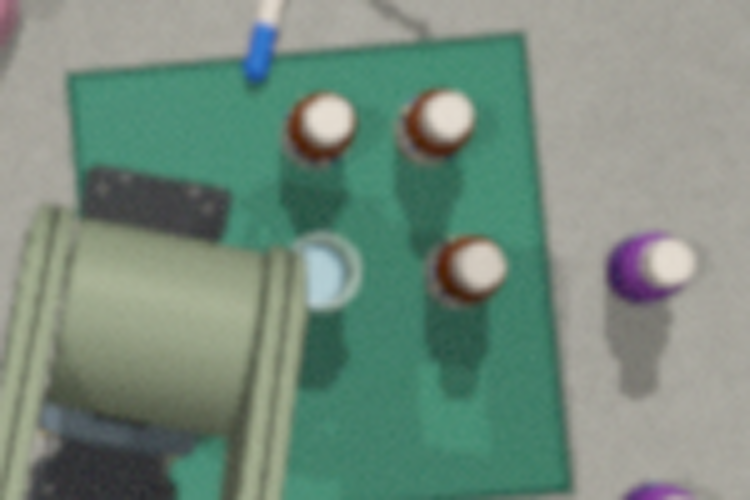

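Run:
```python
from h import *
d=cam("wrist")
for q in[(380,266),(380,365)]: print(back(d,(q[0]/1.5,q[1]/1.5),21))
print(env.state()["ee_pos"])
```

```text
[484.66158421 -81.29019248  21.        ]
[ 470.78624157 -152.27862506   21.        ]
[482.18203436 -86.20325788 150.35415633]
```

>>> {"api": "arm_command", "payload": {"series": [0.0012, 0.0025, 0, -0.131, 0.026, 0, 0.0012, 0.0025, 0, -0.131, 0.026, 0, 0.0012, 0.0025, 0, -0.131, 0.026, 0, 0.0012, 0.0025, 0, -0.131, 0.026, 0, 0.0012, 0.0025, 0, -0.131, 0.026, 0, 0, 0, -0.06, 0, 0, 0, 0, 0, -0.06, 0, 0, 0, 0, 0, -0.06, 0, 0, 0, 0, 0, -0.04, 0, 0, 0, 0, 0, 0, 0, 0, 0, 0, 0, 0, 0, 0, 0]}}

```text
time_s: 24.58
ee_pos: [484.7, -81.5, 62.7]
ee_rot: [-179.8, 30.1, 78.9]
force: [0.2, -0.1, 0.2]
gripper_width: 49.7
```

Run:
```python
from h import *
s=env.state();print(s["time_s"],s["ee_pos"],s["ee_rot"],s["qpos"]);print(pose()[0].round(3))
d=cam("wrist");save(d,"w15.png");print(proj(d,[484.7,-81.3,21]))
save(cam("scene"),"s15.png",(150,130,310,260),4.5)
```

```text
24.5833 [484.69828606 -81.523078    62.72430024] [-179.76452865   30.12442699   78.92223045] [  8.42361415  25.14280955 110.16305138 -32.86341601  60.37676893
  40.09285465]
[[ 0.166  0.981 -0.1  ]
 [ 0.849 -0.194 -0.492]
 [-0.502 -0.004 -0.865]]
[251.88924538 183.34328998]
```

View pics/w15.png

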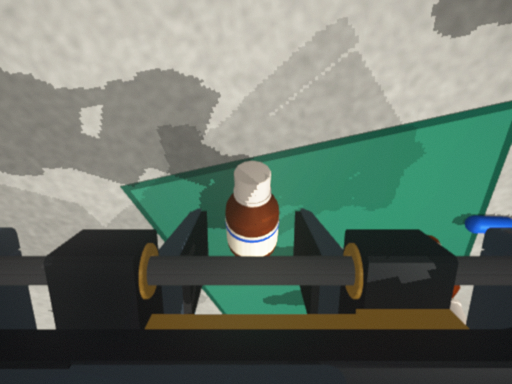

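View pics/s15.png

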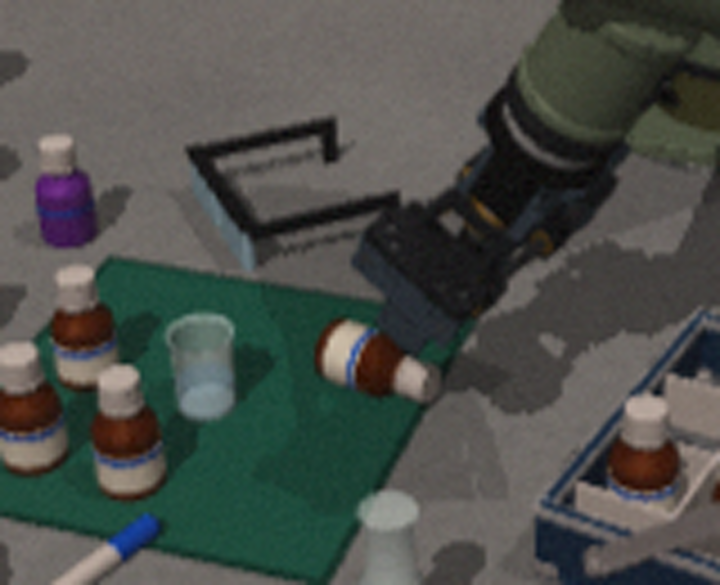

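>>> {"api": "arm_command", "payload": {"series": [0, 0, -0.04, 0, 0, 0, 0, 0, -0.03, 0, 0, 0, 0, 0, -0.02, 0, 0, 0, 0, 0, -0.011, 0, 0, 0, 0, 0, 0, 0, 0, 0, 0, 0, 0, 0, 0, 0]}}

```text
time_s: 25.18
ee_pos: [485.6, -81.4, 23.5]
ee_rot: [-180.0, 30.1, 78.8]
force: [0.4, 0.9, 0.4]
gripper_width: 50.0
```

>>> {"api": "arm_command", "payload": {"series": [0, 0, 0, 0, 0, 0, 0, 0, 0, 0, 0, 0, 0, 0, 0, 0, 0, 0, 0, 0, 0, 0, 0, 0, 0, 0, 0, 0, 0, 0, 0, 0, 0, 0, 0, 0, 0, 0, 0, 0, 0, 0], "hand": 0, "newtons": 35}}

```text
time_s: 25.77
ee_pos: [486.3, -80.9, 23.7]
ee_rot: [179.9, 30.0, 78.8]
force: [0.2, 3.1, 3.4]
gripper_width: 6.5
```

Run:
```python
from h import *
s=env.state();print(s["time_s"],s["ee_pos"],s["gripper_width"],s["force"])
d=cam("wrist");save(d,"w16.png",(120,120,400,300),2.8)
save(cam("scene"),"s16.png",(190,160,280,230),8)
```

```text
25.7667 [486.31534366 -80.91577152  23.65847014] 6.504767631221153 [0.23897093 3.14342099 3.40379163]
```

View pics/w16.png

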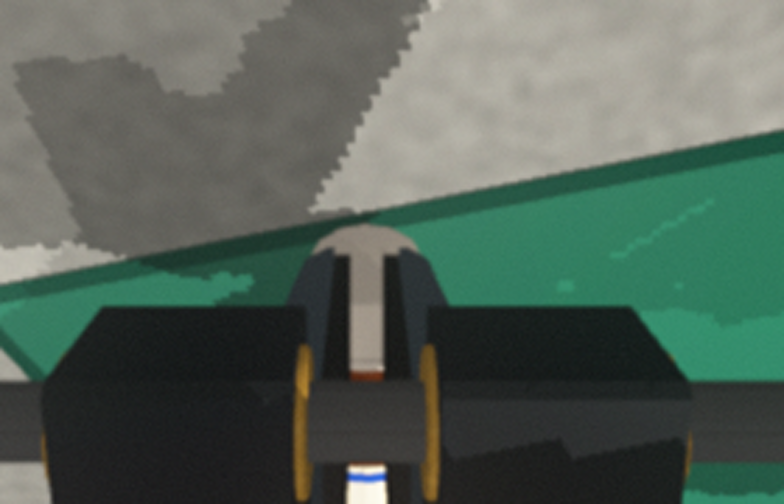

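View pics/s16.png

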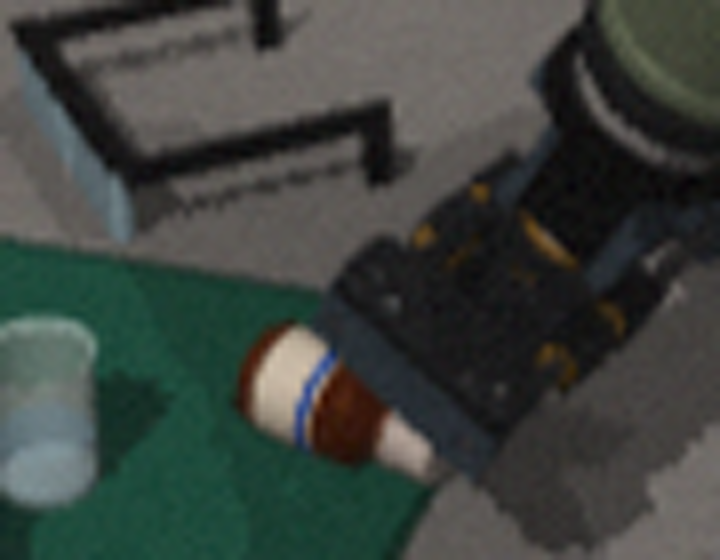

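>>> {"api": "arm_command", "payload": {"series": [0, 0, 0, 0, 0, 0, 0, 0, 0, 0, 0, 0, 0, 0, 0, 0, 0, 0, 0, 0, 0, 0, 0, 0, 0.002, 0.01, 0.02, 0, 0, 0, 0.005, 0.03, 0.06, 0.131, -0.026, 0, 0, 0, 0.08, 0.131, -0.026, 0, 0, 0, 0.08, 0.131, -0.026, 0, 0, 0, 0, 0.131, -0.026, 0, 0, 0, 0, 0.131, -0.026, 0, 0, 0, 0, 0, 0, 0, 0, 0, 0, 0, 0, 0, 0, 0, 0, 0, 0, 0], "hand": 0.55, "newtons": 15}}

```text
time_s: 26.95
ee_pos: [487.8, -65.1, 119.1]
ee_rot: [-179.9, 0.1, 78.8]
force: [1.4, 0.4, 0.4]
gripper_width: 50.0
```

Run:
```python
from h import *
s=env.state();print(s["time_s"],s["ee_pos"],s["ee_rot"],s["gripper_width"])
d=cam("wrist");save(d,"w17.png",None,1.5)
save(cam("scene"),"s17.png",(170,150,280,240),6.5)
```

```text
26.95 [487.80953909 -65.12964218 119.05393182] [-1.79917674e+02  7.61770624e-02  7.87906314e+01] 49.95209146264513
```

View pics/w17.png

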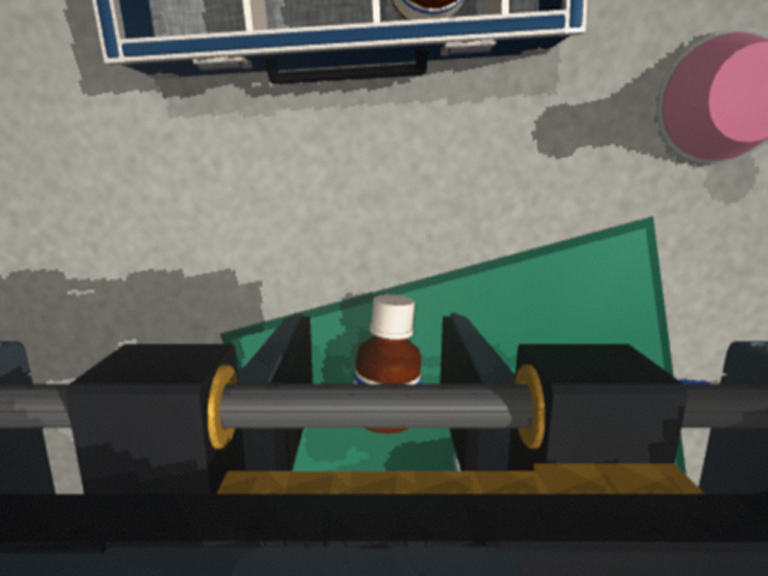

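View pics/s17.png

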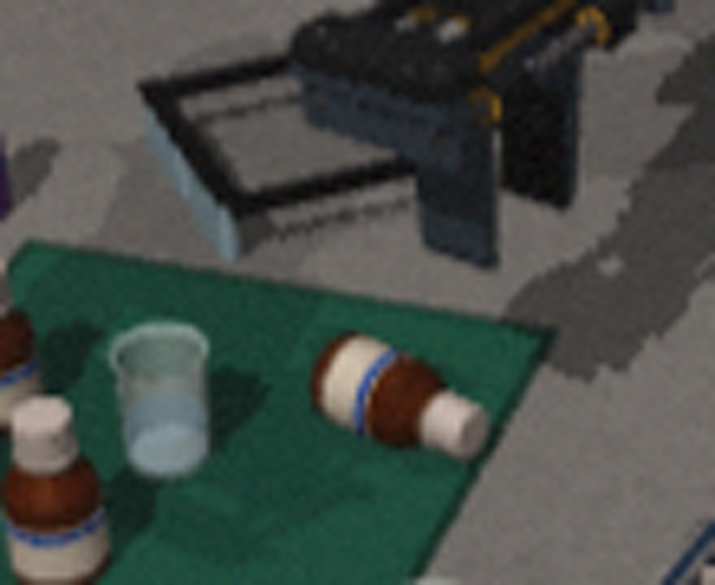

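Run:
```python
from h import *
d=cam("wrist")
for q in[(392,318),(388,425)]: print(back(d,(q[0]/1.5,q[1]/1.5),21))
print(env.state()["ee_pos"])
```

```text
[492.96899212 -86.7158167   21.        ]
[ 476.58990407 -159.99899995   21.        ]
[488.19666021 -64.18446679 118.76602619]
```

>>> {"api": "arm_command", "payload": {"series": [0.006, -0.028, 0, 0, 0, 0, 0.006, -0.028, 0, 0, 0, 0, 0, 0, -0.06, 0, 0, 0, 0, 0, -0.08, 0, 0, 0, 0, 0, -0.06, 0, 0, 0, 0, 0, -0.03, 0, 0, 0, 0, 0, -0.02, 0, 0, 0, 0, 0, -0.009, 0, 0, 0, 0, 0, 0, 0, 0, 0, 0, 0, 0, 0, 0, 0]}}

```text
time_s: 27.93
ee_pos: [494.0, -88.1, 16.4]
ee_rot: [179.9, 0.0, 78.8]
force: [-0.0, 0.3, 1.0]
gripper_width: 50.0
```

>>> {"api": "arm_command", "payload": {"series": [0, 0, 0, 0, 0, 0, 0, 0, 0, 0, 0, 0, 0, 0, 0, 0, 0, 0, 0, 0, 0, 0, 0, 0, 0, 0, 0, 0, 0, 0, 0, 0, 0, 0, 0, 0], "hand": 0, "newtons": 20}}

```text
time_s: 28.43
ee_pos: [493.2, -87.7, 16.0]
ee_rot: [180.0, -0.0, 78.8]
force: [-0.7, 1.3, -0.2]
gripper_width: 22.4
```

>>> {"api": "arm_command", "payload": {"series": [0, 0.005, 0.02, 0, 0, 0, 0, 0.015, 0.03, 0, 0, 0, 0, 0.02, 0.04, 0, 0, 0, 0, 0.02, 0.04, 0, 0, 0, 0, 0.02, 0.03, 0.05, -0.01, 0, 0, 0.01, 0.02, 0.109, -0.0215, 0, 0, 0.005, 0.01, 0.109, -0.0215, 0, 0, 0, 0, 0.109, -0.0215, 0, 0, 0, 0, 0.109, -0.0215, 0, 0, 0, 0, 0.109, -0.0215, 0, 0, 0, 0, 0.109, -0.0215, 0, 0, 0, 0, 0.109, -0.0215, 0, 0, 0, 0, 0.109, -0.0215, 0, 0, 0, 0, 0.109, -0.0215, 0, 0, 0, 0, 0, 0, 0, 0, 0, 0, 0, 0, 0]}}

```text
time_s: 29.77
ee_pos: [493.0, -50.5, 91.1]
ee_rot: [-179.8, -47.2, 78.6]
force: [0.9, -0.0, -0.6]
gripper_width: 21.1
```

Run:
```python
from h import *
s=env.state();print(s["time_s"],s["ee_pos"],s["ee_rot"],s["gripper_width"],s["qpos"]);print(pose()[0].round(3))
save(cam("scene"),"s18.png",(130,110,310,260),4.3)
```

```text
29.7667 [493.00280388 -50.50415299  91.14055571] [-179.80913772  -47.21720159   78.5816879 ] 21.06762314385134 [-35.24350322  28.65942691 110.85989727  45.05471419  71.2048202
 -51.06362492]
[[ 0.134  0.981  0.142]
 [ 0.666 -0.196  0.72 ]
 [ 0.734 -0.002 -0.679]]
```

View pics/s18.png

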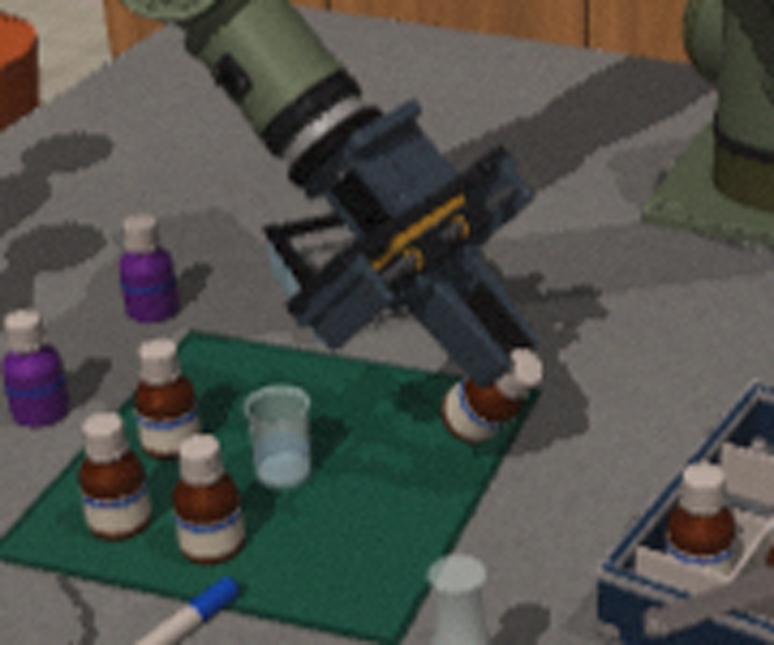

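>>> {"api": "arm_command", "payload": {"series": [0, 0, 0, 0.118, -0.023, 0, 0, 0, 0, 0.118, -0.023, 0, 0, 0, 0, 0.118, -0.023, 0, 0, 0, 0, 0.118, -0.023, 0, 0, 0, 0, 0.118, -0.023, 0, 0, 0, 0, 0.06, -0.012, 0, 0, 0, 0, 0, 0, 0]}}

```text
time_s: 30.4
ee_pos: [493.2, -49.4, 90.3]
ee_rot: [-178.9, -77.1, 77.9]
force: [0.8, -1.0, -1.4]
gripper_width: 20.5
```

Run:
```python
from h import *
s=env.state();print(s["time_s"],s["ee_pos"],s["ee_rot"],s["gripper_width"],s["qpos"]);print(pose()[0].round(3))
save(cam("scene"),"s19.png",(130,110,310,260),4.3)
```

```text
30.4 [493.17983112 -49.36475585  90.27268006] [-178.90949291  -77.06386254   77.85119083] 20.524852306090807 [-42.72142904  45.2855916  109.86785658  56.03320625  90.68974329
 -68.79908078]
[[ 0.047  0.981  0.186]
 [ 0.219 -0.192  0.957]
 [ 0.975 -0.004 -0.224]]
```

View pics/s19.png

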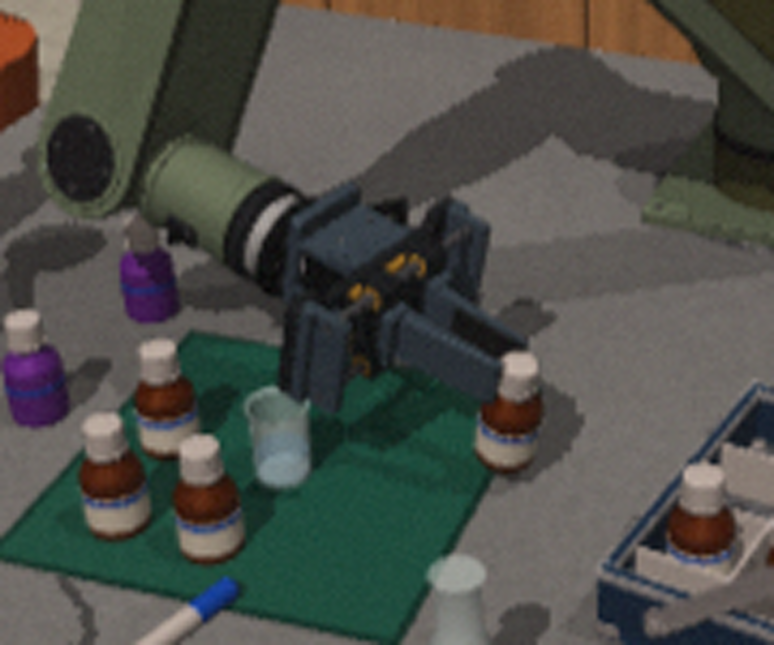

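>>> {"api": "arm_command", "payload": {"series": [0, 0, -0.01, 0.05, -0.01, 0, 0, 0, -0.01, 0.05, -0.01, 0, 0, 0, -0.01, 0, 0, 0, 0, 0, 0, 0, 0, 0]}}

```text
time_s: 30.78
ee_pos: [493.4, -49.2, 79.8]
ee_rot: [-179.6, -81.5, 78.6]
force: [-0.2, 0.1, -1.4]
gripper_width: 20.3
```

Run:
```python
from h import *
s=env.state();print(s["time_s"],s["ee_pos"],s["ee_rot"],s["gripper_width"],s["force"])
save(cam("scene"),"s20.png",(200,160,280,230),8)
```

```text
30.7833 [493.36859844 -49.19713244  79.82741996] [-179.63995997  -81.51468644   78.57722337] 20.298328613691684 [-0.17805976  0.09387475 -1.37148377]
```

View pics/s20.png

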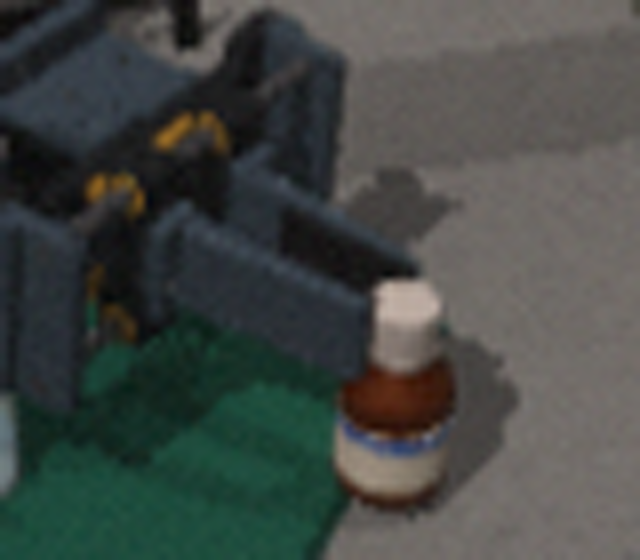

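>>> {"api": "arm_command", "payload": {"series": [0, 0, -0.005, 0, 0, 0, 0, 0, -0.005, 0, 0, 0, 0, 0, 0, 0, 0, 0]}}

```text
time_s: 31.08
ee_pos: [493.4, -49.6, 76.9]
ee_rot: [179.6, -81.6, 79.2]
force: [0.3, 0.5, 1.6]
gripper_width: 20.8
```

Run:
```python
from h import *
s=env.state();print(s["time_s"],s["ee_pos"],s["ee_rot"],s["gripper_width"],s["force"])
save(cam("scene"),"s21.png",(200,160,280,230),8)
save(cam("wrist"),"w21.png")
```

```text
31.0833 [493.41576638 -49.61946773  76.88408347] [179.63739885 -81.63514223  79.22933018] 20.781370626807842 [0.30134523 0.4819803  1.61273003]
```

View pics/s21.png

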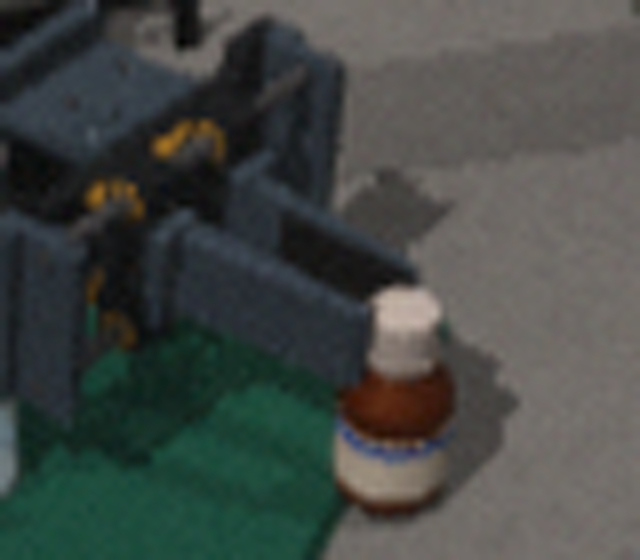

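View pics/w21.png

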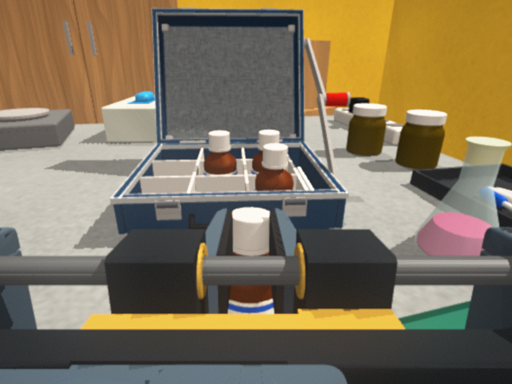

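>>> {"api": "arm_command", "payload": {"series": [0, 0, -0.003, 0, 0, 0, 0, 0, -0.003, 0, 0, 0, 0, 0, 0, 0, 0, 0]}}

```text
time_s: 31.43
ee_pos: [493.5, -49.5, 77.1]
ee_rot: [178.5, -82.1, 80.4]
force: [-0.8, 2.0, 15.0]
gripper_width: 20.8
```

>>> {"api": "arm_command", "payload": {"series": [0, 0, 0, 0, 0, 0, 0, 0, 0, 0, 0, 0, 0, 0, 0, 0, 0, 0, 0, 0, 0, 0, 0, 0, 0, 0, 0, 0, 0, 0, 0, 0, 0, 0, 0, 0], "hand": 0.55}}

```text
time_s: 31.93
ee_pos: [493.5, -49.6, 77.2]
ee_rot: [178.6, -82.1, 80.2]
force: [-0.5, 2.3, 14.6]
gripper_width: 50.1
```

Run:
```python
from h import *
s=env.state();print(s["time_s"],s["ee_pos"],s["ee_rot"],s["gripper_width"],s["force"])
save(cam("scene"),"s22.png",(200,160,280,230),8)
```

```text
31.9333 [493.48203072 -49.5564034   77.20466807] [178.62902405 -82.10532164  80.22092183] 50.06559072788531 [-0.49794226  2.31014392 14.61489127]
```

View pics/s22.png

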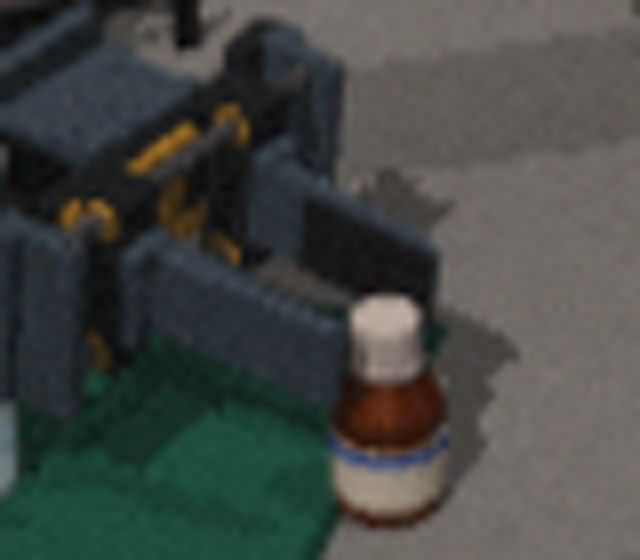

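>>> {"api": "arm_command", "payload": {"series": [0, 0, 0.01, 0, 0, 0, 0, 0, 0.015, 0, 0, 0, 0, 0, 0.02, 0, 0, 0, 0, 0, 0.02, 0, 0, 0, 0, 0, 0.02, 0, 0, 0, 0, 0, 0.02, 0, 0, 0]}}

```text
time_s: 32.48
ee_pos: [493.1, -49.8, 116.1]
ee_rot: [-179.3, -81.7, 78.2]
force: [0.0, 0.2, -0.7]
gripper_width: 49.9
```

Run:
```python
from h import *
s=env.state();print(s["time_s"],s["ee_pos"],s["ee_rot"],s["gripper_width"],s["force"])
save(cam("scene"),"s23.png",(110,110,310,260),4)
```

```text
32.4833 [493.11592937 -49.82301796 116.10079341] [-179.33455943  -81.68086635   78.18202106] 49.8920749978709 [ 0.01385778  0.22241029 -0.71071963]
```

View pics/s23.png

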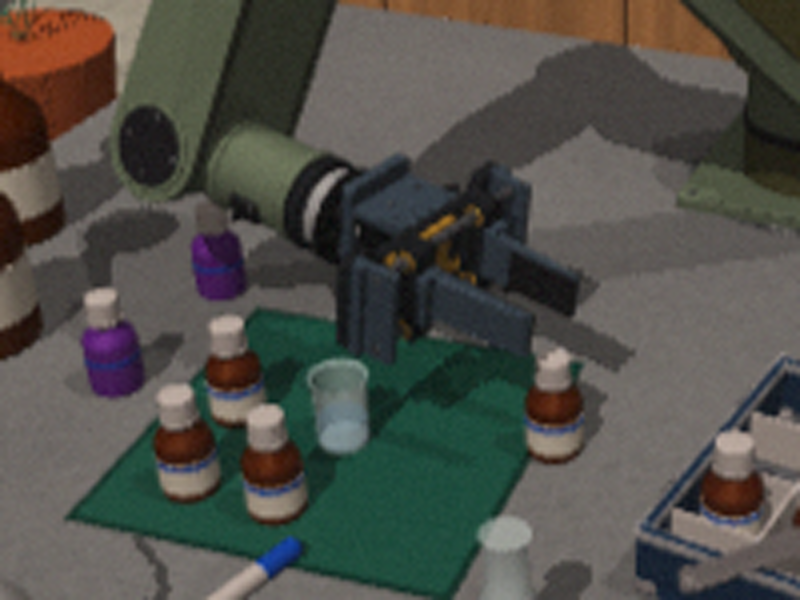

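>>> {"api": "arm_command", "payload": {"series": [0, 0, 0.06, 0, 0, 0, 0, 0, 0.09, 0, 0, 0, 0, 0, 0.09, -0.1373, 0.0272, 0, 0, 0, 0.08, -0.1373, 0.0272, 0, 0, 0, 0, -0.1373, 0.0272, 0, 0, 0, 0, -0.1373, 0.0272, 0, 0, 0, 0, -0.1373, 0.0272, 0, 0, 0, 0, -0.1373, 0.0272, 0, 0, 0, 0, -0.1373, 0.0272, 0, 0, 0, 0, -0.1373, 0.0272, 0, 0, 0, 0, -0.1373, 0.0272, 0, 0, 0, 0, -0.1373, 0.0272, 0, 0, 0, 0, -0.1373, 0.0272, 0, 0, 0, 0, -0.1373, 0.0272, 0, 0, 0, 0, -0.1373, 0.0272, 0, 0, 0, 0, 0, 0, 0, 0, 0, 0, 0, 0, 0]}}

```text
time_s: 33.95
ee_pos: [492.8, -48.2, 243.4]
ee_rot: [-179.9, 0.1, 78.9]
force: [-0.4, -0.6, -1.0]
gripper_width: 50.2
```

Run:
```python
from h import *
s=env.state();print(s["time_s"],s["ee_pos"],s["ee_rot"],s["qpos"],s["force"])
R=pose()[0]
# rotvec world to take to straight-down yaw 172.7
t=Ro.from_euler('xyz',[180,0,172.7],degrees=True).as_matrix()
print(np.degrees(Ro.from_matrix(t@R.T).as_rotvec()))
save(cam("top"),"t24.png",(230,130,400,250),4.5)
```

```text
33.95 [492.79854247 -48.18141367 243.39743819] [-1.79902352e+02  1.23362011e-01  7.89248779e+01] [-6.83404468  9.73749062 95.55872903 -0.1199948  74.81031624  4.27273068] [-0.37573615 -0.56453552 -1.00437469]
[ 1.76193679e-01 -7.85065957e-03  9.37751625e+01]
```

View pics/t24.png

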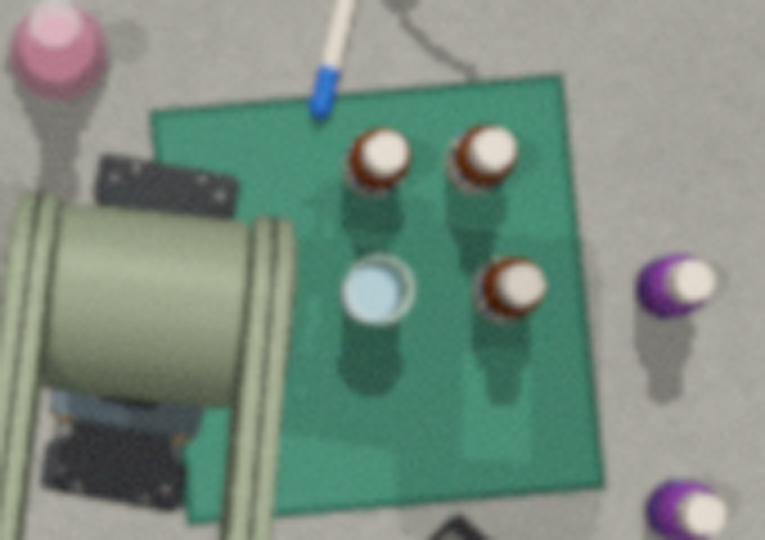

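View wrist.

Run:
```python
from h import *
s=env.state();print(s["time_s"],s["ee_pos"])
d=cam("wrist");save(d,"w25.png",None,1.5)
```

```text
34.0 [492.64707437 -49.30272731 243.16621425]
```

View pics/w25.png

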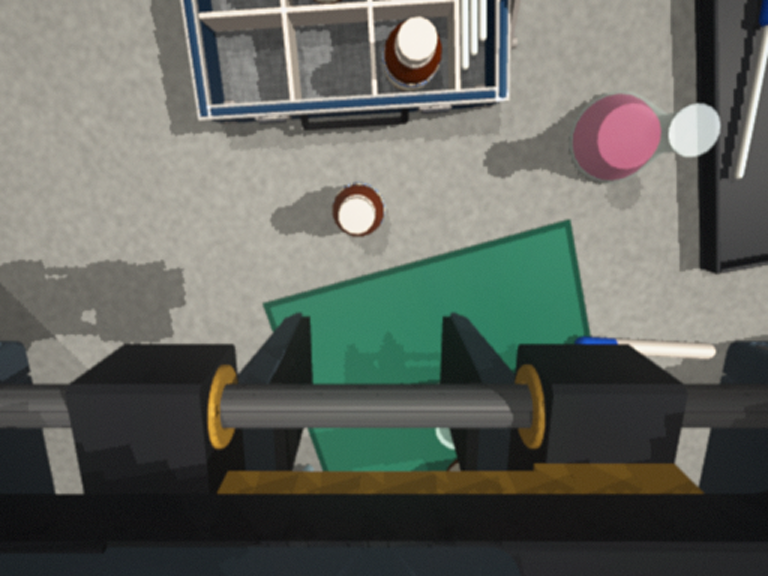

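Run:
```python
from h import *
d=cam("wrist");print(back(d,(356/1.5,214.5/1.5),82),env.state()["ee_pos"])
```

```text
[484.46841688 -11.72467943  82.        ] [492.6174489  -50.62424699 243.03525917]
```

>>> {"api": "arm_command", "payload": {"series": [-0.01, 0.049, 0, 0, 0, 0.04, -0.01, 0.049, -0.03, 0, 0, 0.04, 0, 0, -0.06, 0, 0, 0, 0, 0, -0.06, 0, 0, 0, 0, 0, -0.06, 0, 0, 0, 0, 0, 0, 0, 0, 0, 0, 0, 0, 0, 0, 0, 0, 0, 0, 0, 0, 0]}}

```text
time_s: 34.77
ee_pos: [486.0, -11.5, 160.5]
ee_rot: [180.0, 0.2, 82.2]
force: [0.3, 0.3, -0.4]
gripper_width: 49.8
```

Run:
```python
from h import *
s=env.state();print(s["time_s"],s["ee_pos"],s["ee_rot"])
d=cam("wrist");save(d,"w26.png",None,1.5)
print(proj(d,[484.5,-11.4,82])*1.5, proj(d,[*s["ee_pos"][:2],82])*1.5)
print(env.state()["ee_pos"])
```

```text
34.7667 [486.02002821 -11.51559024 160.48205149] [1.79965689e+02 1.69730208e-01 8.22066658e+01]
[374.52246925 293.94538834] [377.17677098 293.79199728]
[486.33840778 -11.36030844 160.89971653]
```

View pics/w26.png

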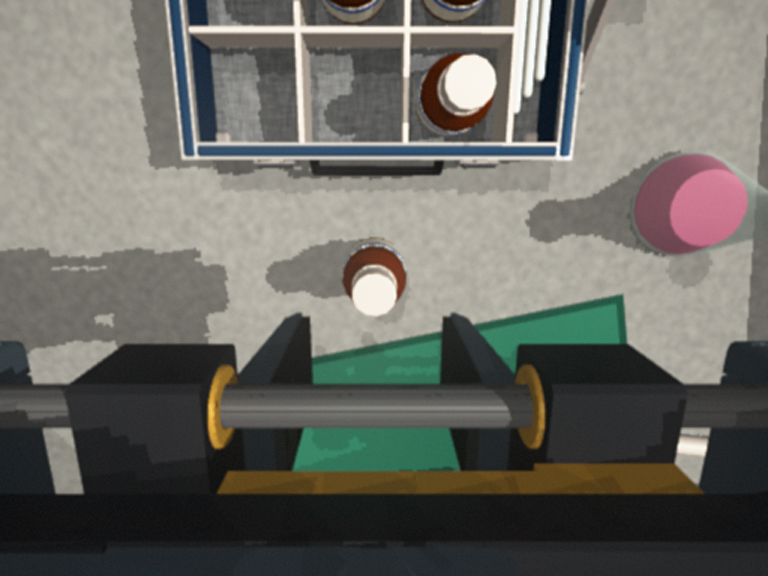

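>>> {"api": "arm_command", "payload": {"series": [-0.004, 0, -0.06, 0, 0, 0, 0, 0, -0.07, 0, 0, 0, 0, 0, -0.06, 0, 0, 0, 0, 0, -0.025, 0, 0, 0, 0, 0, -0.012, 0, 0, 0, 0, 0, -0.008, 0, 0, 0, 0, 0, 0, 0, 0, 0, 0, 0, 0, 0, 0, 0]}}

```text
time_s: 35.48
ee_pos: [484.7, -10.7, 66.6]
ee_rot: [179.9, 0.2, 82.3]
force: [-0.8, 0.4, 0.2]
gripper_width: 50.2
```

>>> {"api": "arm_command", "payload": {"series": [0, 0, 0, 0, 0, 0, 0, 0, 0, 0, 0, 0, 0, 0, 0, 0, 0, 0, 0, 0, 0, 0, 0, 0, 0, 0, 0, 0, 0, 0, 0, 0, 0, 0, 0, 0], "hand": 0, "newtons": 15}}

```text
time_s: 35.98
ee_pos: [484.0, -10.6, 65.7]
ee_rot: [-180.0, 0.2, 82.3]
force: [-0.3, -0.1, 1.5]
gripper_width: 24.9
```

>>> {"api": "arm_command", "payload": {"series": [0, 0, 0.02, 0, 0, 0, 0, 0, 0.05, 0, 0, 0, 0, 0, 0.07, 0, 0, 0, 0, 0, 0.08, 0, 0, 0, 0, 0, 0.07, 0, 0, 0, 0, 0, 0.045, 0, 0, 0, 0.0048, 0.02, 0, 0, 0, 0, 0.0048, 0.045, 0, 0, 0, 0, 0.0048, 0.07, 0, 0, 0, 0, 0.0048, 0.085, 0, 0, 0, 0, 0.0048, 0.085, 0, 0, 0, 0, 0.0048, 0.085, 0, 0, 0, 0, 0.0048, 0.07, 0, 0, 0, 0, 0.0048, 0.06, 0, 0, 0, 0, 0.0048, 0.045, 0, 0, 0, 0, 0.0048, 0.0295, 0, 0, 0, 0, 0, 0, 0, 0, 0, 0, 0, 0, 0, 0, 0, 0]}}

```text
time_s: 37.48
ee_pos: [502.2, 227.0, 198.4]
ee_rot: [-179.8, 0.3, 82.4]
force: [0.1, -1.2, -1.8]
gripper_width: 25.0
```

Run:
```python
from h import *
s=env.state();print(s["time_s"],s["ee_pos"],s["ee_rot"],s["gripper_width"])
d=cam("wrist");save(d,"w27.png",None,1.5)
save(cam("scene"),"s27.png",(250,80,440,280),3)
print(env.state()["ee_pos"])
```

```text
37.4833 [502.16514857 226.98565821 198.38929264] [-179.84066212    0.30647025   82.37926818] 24.990113214928336
[502.39165036 226.16929682 198.92866014]
```

View pics/w27.png

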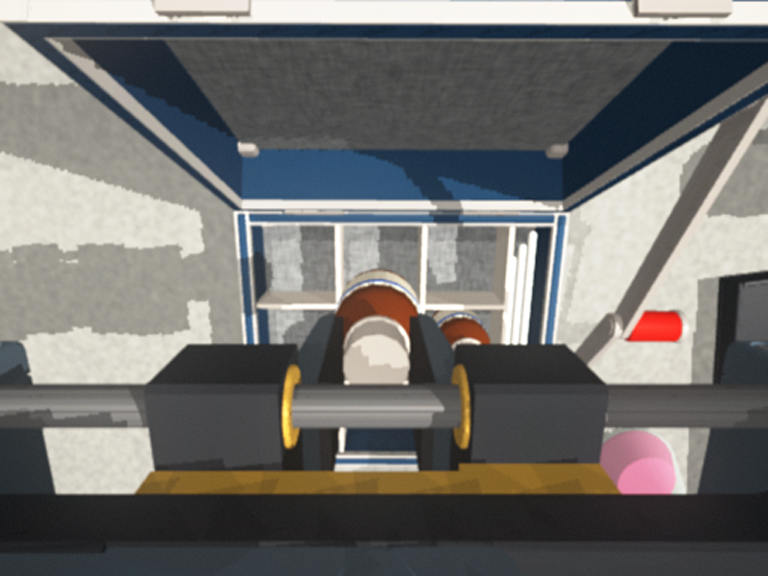

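View pics/s27.png

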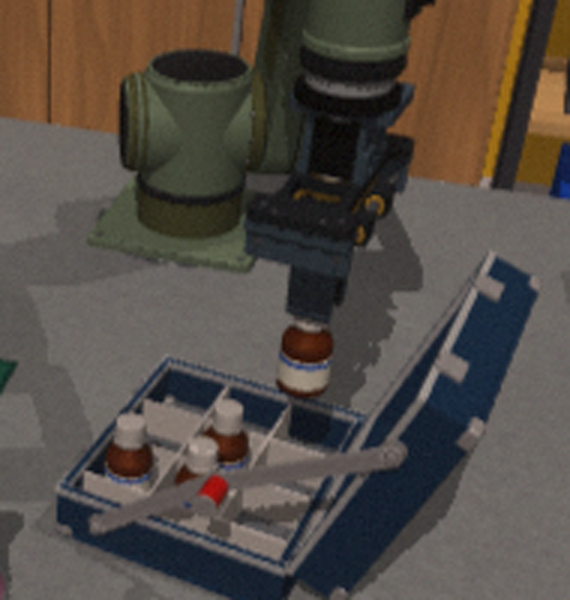

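>>> {"api": "arm_command", "payload": {"series": [0.0025, 0.002, -0.03, 0, 0, 0, 0, 0, -0.06, 0, 0, 0, 0, 0, -0.07, 0, 0, 0, 0, 0, -0.07, 0, 0, 0, 0, 0, -0.04, 0, 0, 0, 0, 0, -0.02, 0, 0, 0, 0, 0, -0.01, 0, 0, 0, 0, 0, -0.005, 0, 0, 0, 0, 0, -0.003, 0, 0, 0, 0, 0, 0, 0, 0, 0, 0, 0, 0, 0, 0, 0]}}

```text
time_s: 38.5
ee_pos: [504.4, 228.3, 77.2]
ee_rot: [180.0, 0.1, 82.3]
force: [-0.3, -0.5, -2.0]
gripper_width: 25.3
```

>>> {"api": "arm_command", "payload": {"series": [0, 0, -0.003, 0, 0, 0, 0, 0, -0.003, 0, 0, 0, 0, 0, -0.002, 0, 0, 0, 0, 0, 0, 0, 0, 0, 0, 0, 0, 0, 0, 0]}}

```text
time_s: 38.92
ee_pos: [504.4, 228.2, 73.6]
ee_rot: [180.0, 0.2, 82.3]
force: [-0.2, 0.2, 4.2]
gripper_width: 24.8
```

Run:
```python
from h import *
s=env.state();print(s["time_s"],s["ee_pos"],s["force"],s["gripper_width"])
save(cam("scene"),"s28.png",(260,120,440,280),4)
```

```text
38.9167 [504.36093097 228.24949994  73.64698442] [-0.19076139  0.23849833  4.18319807] 24.834666874391157
```

View pics/s28.png

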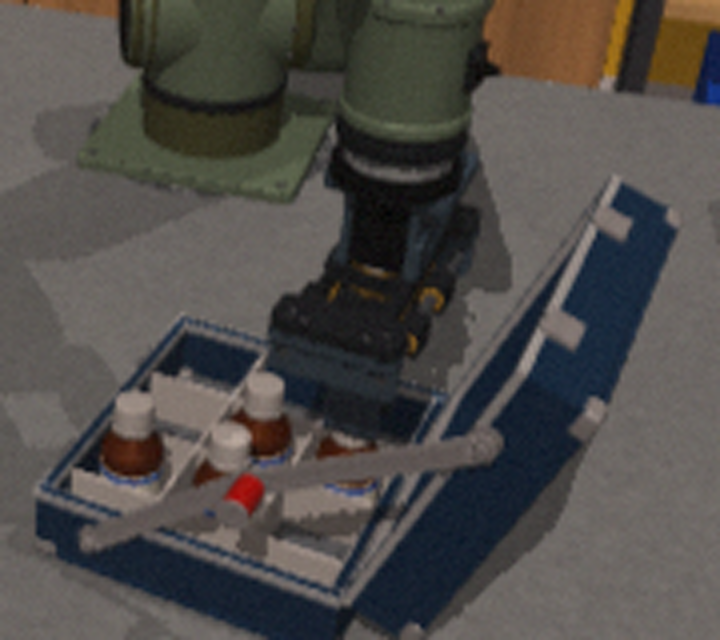

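>>> {"api": "arm_command", "payload": {"series": [0, 0, 0, 0, 0, 0, 0, 0, 0, 0, 0, 0, 0, 0, 0, 0, 0, 0, 0, 0, 0, 0, 0, 0, 0, 0, 0.05, 0, 0, 0, 0, 0, 0.09, 0, 0, 0, 0, 0, 0.1, 0, 0, 0, 0, 0, 0.09, 0, 0, 0, 0, 0, 0, 0, 0, 0], "hand": 0.5}}

```text
time_s: 39.72
ee_pos: [507.6, 229.7, 212.6]
ee_rot: [179.3, -0.2, 82.3]
force: [0.6, -0.1, 1.3]
gripper_width: 45.8
```

>>> {"api": "arm_command", "payload": {"series": [0.0052, -0.05, 0, 0, 0, 0, 0.0052, -0.09, 0, 0, 0, 0, 0.0052, -0.09, 0, 0, 0, 0, 0.0052, -0.09, 0, 0, 0, 0, 0.0052, -0.09, 0, 0, 0, 0, 0.0052, -0.09, 0, 0, 0, 0, 0.0052, -0.09, 0, 0, 0, 0, 0.0052, -0.09, 0, 0, 0, 0, 0.0052, -0.09, 0, 0, 0, 0, 0.0052, -0.09, 0, 0, 0, 0, 0.0052, -0.09, 0, 0, 0, 0, 0.0052, -0.09, 0, 0, 0, 0, 0.0052, -0.09, 0, 0, 0, 0, 0.0052, -0.09, 0, 0, 0, 0, 0.0052, -0.09, 0, 0, 0, 0, 0, -0.02, 0, 0, 0, 0, 0, 0, 0, 0, 0, 0, 0, 0, 0, 0, 0, 0, 0, 0, 0, 0, 0, 0]}}

```text
time_s: 41.3
ee_pos: [534.8, -302.5, 204.7]
ee_rot: [-179.9, 0.1, 82.4]
force: [0.8, 0.4, -0.1]
gripper_width: 45.7
```

Run:
```python
from h import *
s=env.state();print(s["time_s"],s["ee_pos"],s["ee_rot"],s["qpos"][5])
d=cam("wrist");save(d,"w29.png",None,1.5);print(1.5*proj(d,[535.3,-303.6,82]))
print(env.state()["ee_pos"])
save(cam("top"),"t29.png",(80,110,420,280),2.3)
```

```text
41.3 [ 534.79411732 -302.51744885  204.71451106] [-1.79892041e+02  1.38686481e-01  8.23705115e+01] -22.794401541720166
[378.35826971 277.11136439]
[ 534.93137104 -302.35577005  204.95071579]
```

View pics/w29.png

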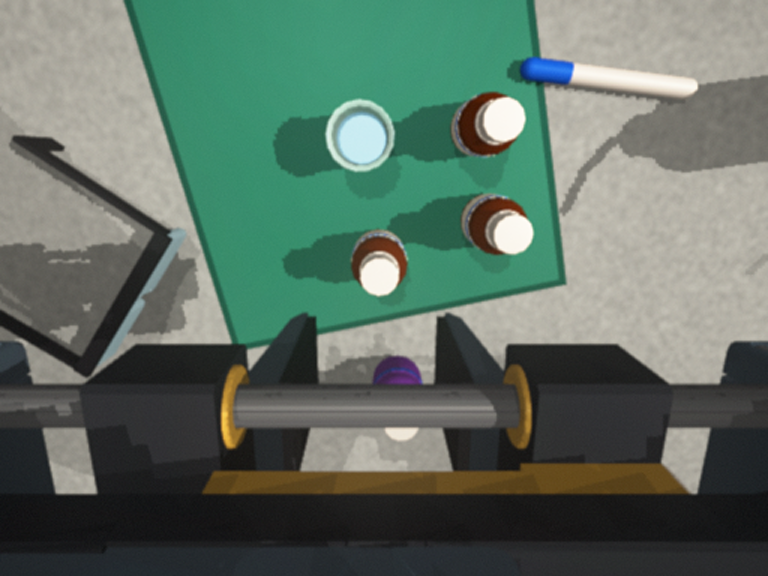

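View pics/t29.png

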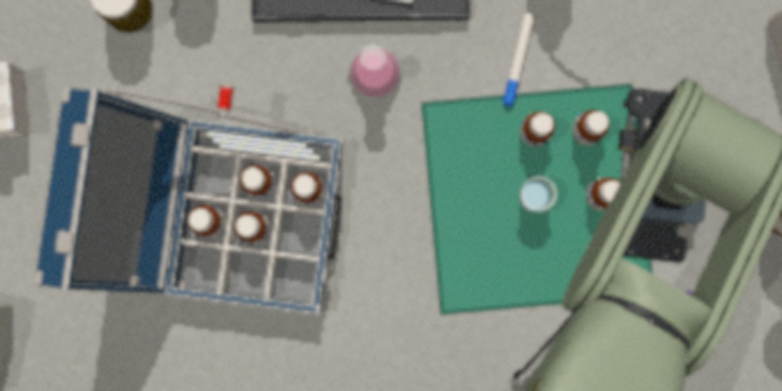

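>>> {"api": "arm_command", "payload": {"series": [0.001, -0.002, -0.05, 0, 0, 0, 0, 0, -0.08, 0, 0, 0, 0, 0, -0.08, 0, 0, 0, 0, 0, -0.07, 0, 0, 0, 0, 0, -0.04, 0, 0, 0, 0, 0, -0.018, 0, 0, 0, 0, 0, -0.008, 0, 0, 0, 0, 0, 0, 0, 0, 0, 0, 0, 0, 0, 0, 0]}}

```text
time_s: 42.15
ee_pos: [536.4, -304.9, 68.0]
ee_rot: [179.9, 0.3, 82.3]
force: [0.8, -0.2, -0.4]
gripper_width: 45.7
```

>>> {"api": "arm_command", "payload": {"series": [0, 0, 0, 0, 0, 0, 0, 0, 0, 0, 0, 0, 0, 0, 0, 0, 0, 0, 0, 0, 0, 0, 0, 0, 0, 0, 0, 0, 0, 0, 0, 0, 0, 0, 0, 0], "hand": 0, "newtons": 15}}

```text
time_s: 42.65
ee_pos: [536.0, -305.1, 67.3]
ee_rot: [180.0, 0.2, 82.3]
force: [-0.0, 0.6, 3.4]
gripper_width: 24.6
```

>>> {"api": "arm_command", "payload": {"series": [0, 0, 0.02, 0, 0, 0, 0, 0, 0.05, 0, 0, 0, 0, 0, 0.07, 0, 0, 0, 0, 0, 0.08, 0, 0, 0, 0, 0, 0.07, 0, 0, 0, 0, 0, 0.045, 0, 0, 0, 0, 0, 0, 0, 0, 0]}}

```text
time_s: 43.23
ee_pos: [537.2, -305.9, 205.4]
ee_rot: [179.6, 0.4, 82.3]
force: [-0.4, 0.7, -0.3]
gripper_width: 24.7
```

>>> {"api": "arm_command", "payload": {"series": [-0.0159, 0.03, 0, 0, 0, 0, -0.0159, 0.06, 0, 0, 0, 0, -0.0159, 0.08, 0, 0, 0, 0, -0.0159, 0.09, 0, 0, 0, 0, -0.0159, 0.09, 0, 0, 0, 0, -0.0159, 0.09, 0, 0, 0, 0, -0.0159, 0.09, 0, 0, 0, 0, -0.0159, 0.09, 0, 0, 0, 0, -0.0159, 0.09, 0, 0, 0, 0, -0.0159, 0.09, 0, 0, 0, 0, -0.0159, 0.09, 0, 0, 0, 0, -0.0159, 0.09, 0, 0, 0, 0, -0.0159, 0.08, 0, 0, 0, 0, -0.0159, 0.0665, 0, 0, 0, 0, -0.0159, 0.04, 0, 0, 0, 0, -0.0159, 0.03, 0, 0, 0, 0, 0, 0, 0, 0, 0, 0, 0, 0, 0, 0, 0, 0]}}

```text
time_s: 44.73
ee_pos: [432.7, 173.6, 199.4]
ee_rot: [-179.8, 0.3, 82.4]
force: [0.8, -0.5, -0.9]
gripper_width: 24.8
```

Run:
```python
from h import *
s=env.state();print(s["time_s"],s["ee_pos"],s["ee_rot"],s["gripper_width"])
d=cam("wrist");save(d,"w30.png",None,1.5)
save(cam("scene"),"s30.png",(110,80,440,280),2.4)
print(env.state()["ee_pos"])
```

```text
44.7333 [432.67204651 173.63298385 199.35752737] [-179.82383922    0.30523368   82.42043759] 24.78907800951309
[433.42560125 173.01128667 199.85457137]
```

View pics/w30.png

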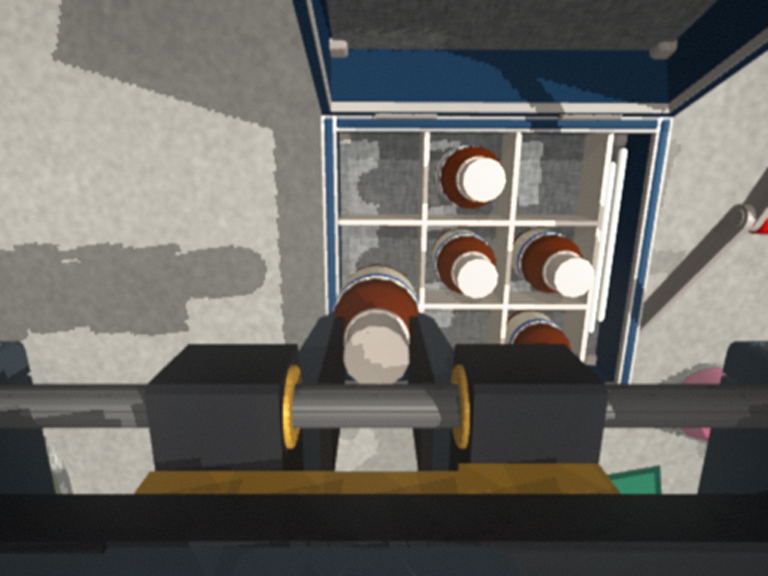

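View pics/s30.png

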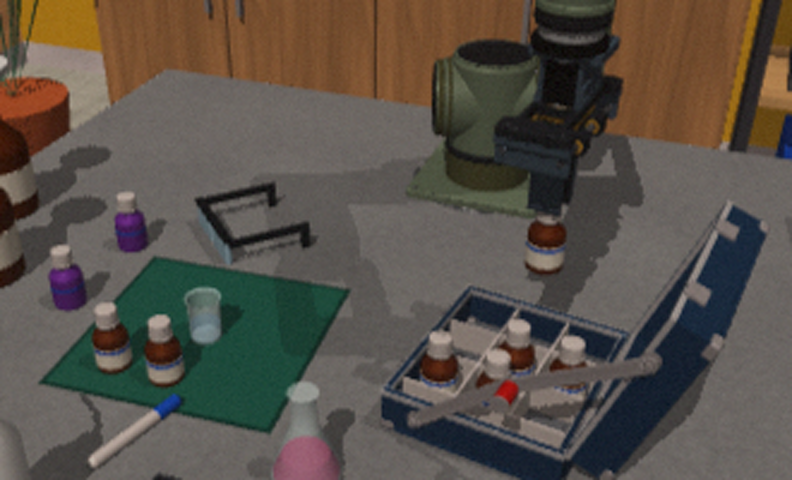

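>>> {"api": "arm_command", "payload": {"series": [0.002, 0.001, -0.03, 0, 0, 0, 0, 0, -0.06, 0, 0, 0, 0, 0, -0.07, 0, 0, 0, 0, 0, -0.07, 0, 0, 0, 0, 0, -0.04, 0, 0, 0, 0, 0, -0.02, 0, 0, 0, 0, 0, -0.01, 0, 0, 0, 0, 0, -0.005, 0, 0, 0, 0, 0, -0.003, 0, 0, 0, 0, 0, -0.002, 0, 0, 0, 0, 0, -0.002, 0, 0, 0, 0, 0, 0, 0, 0, 0, 0, 0, 0, 0, 0, 0]}}

```text
time_s: 45.92
ee_pos: [434.7, 174.3, 76.2]
ee_rot: [-180.0, 0.2, 82.3]
force: [0.3, -0.4, -1.5]
gripper_width: 24.2
```

>>> {"api": "arm_command", "payload": {"series": [0, 0, -0.002, 0, 0, 0, 0, 0, -0.0015, 0, 0, 0, 0, 0, 0, 0, 0, 0, 0, 0, 0, 0, 0, 0]}}

```text
time_s: 46.25
ee_pos: [435.1, 174.5, 75.2]
ee_rot: [180.0, 0.2, 82.3]
force: [0.2, -0.5, 5.9]
gripper_width: 24.7
```

>>> {"api": "arm_command", "payload": {"series": [0, 0, 0, 0, 0, 0, 0, 0, 0, 0, 0, 0, 0, 0, 0, 0, 0, 0, 0, 0, 0, 0, 0, 0, 0, 0, 0.05, 0, 0, 0, 0, 0, 0.09, 0, 0, 0, 0, 0, 0.1, 0, 0, 0, 0, 0, 0.08, 0, 0, 0, 0, 0, 0, 0, 0, 0], "hand": 0.5}}

```text
time_s: 47.0
ee_pos: [438.2, 175.7, 208.7]
ee_rot: [179.4, -0.2, 82.3]
force: [-0.3, 1.1, 0.1]
gripper_width: 45.5
```

>>> {"api": "arm_command", "payload": {"series": [0.0334, -0.0696, 0, 0, 0, 0, 0.0334, -0.0696, 0, 0, 0, 0, 0.0334, -0.0696, 0, 0, 0, 0, 0.0334, -0.0696, 0, 0, 0, 0, 0.0334, -0.0696, 0, 0, 0, 0, 0.0334, -0.0696, 0, 0, 0, 0, 0.0334, -0.0696, 0, 0, 0, 0, 0.0334, -0.0696, 0, 0, 0, 0, 0.0334, -0.0696, 0, 0, 0, 0, 0.0334, -0.0696, 0, 0, 0, 0, 0.0334, -0.0696, 0, 0, 0, 0, 0.0334, -0.0696, 0, 0, 0, 0, 0.0334, -0.0696, 0, 0, 0, 0, 0.0334, -0.0696, 0, 0, 0, 0, 0, 0, 0, 0, 0, 0, 0, 0, 0, 0, 0, 0, 0, 0, 0, 0, 0, 0]}}

```text
time_s: 48.42
ee_pos: [620.9, -215.0, 201.4]
ee_rot: [-179.8, 0.1, 82.3]
force: [-0.2, -0.0, 0.6]
gripper_width: 45.4
```

Run:
```python
from h import *
s=env.state();print(s["time_s"],s["ee_pos"],s["ee_rot"])
d=cam("wrist");save(d,"w31.png",None,1.5);print(1.5*proj(d,[621.9,-215.6,82]))
print(env.state()["ee_pos"])
save(cam("top"),"t31.png",(80,110,420,280),2.3)
```

```text
48.4167 [ 620.85659835 -214.95842159  201.37338675] [-1.79824120e+02  1.41306753e-01  8.23060471e+01]
[379.31743162 277.56635638]
[ 620.85140616 -214.55445731  201.79807286]
```

View pics/w31.png

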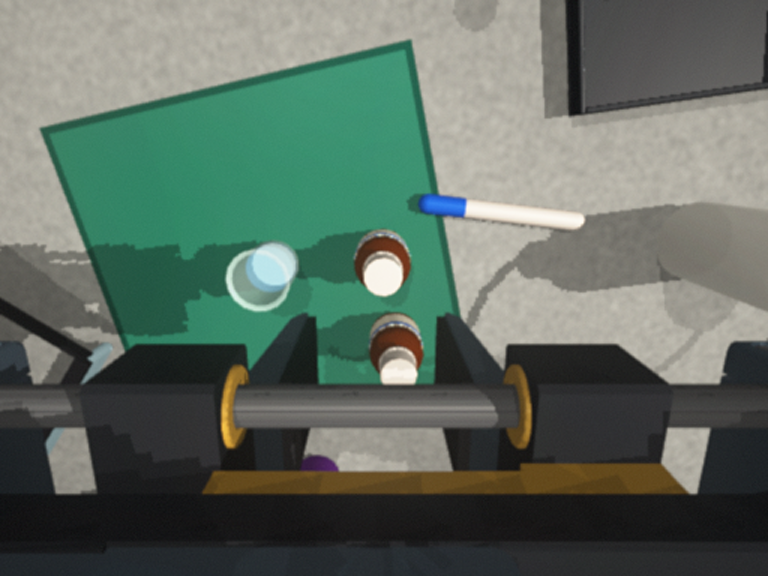

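View pics/t31.png

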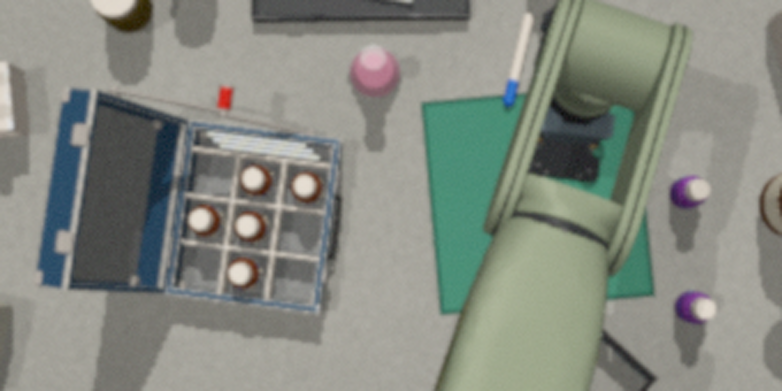

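>>> {"api": "arm_command", "payload": {"series": [0.008, -0.0025, -0.05, 0, 0, 0, 0, 0, -0.08, 0, 0, 0, 0, 0, -0.08, 0, 0, 0, 0, 0, -0.06, 0, 0, 0, 0, 0, -0.04, 0, 0, 0, 0, 0, -0.02, 0, 0, 0, 0, 0, -0.009, 0, 0, 0, 0, 0, 0, 0, 0, 0, 0, 0, 0, 0, 0, 0]}}

```text
time_s: 49.27
ee_pos: [625.5, -216.5, 68.2]
ee_rot: [179.9, 0.2, 82.3]
force: [0.2, 1.4, -0.8]
gripper_width: 45.6
```

>>> {"api": "arm_command", "payload": {"series": [0, 0, 0, 0, 0, 0, 0, 0, 0, 0, 0, 0, 0, 0, 0, 0, 0, 0, 0, 0, 0, 0, 0, 0, 0, 0, 0, 0, 0, 0, 0, 0, 0, 0, 0, 0], "hand": 0, "newtons": 15}}

```text
time_s: 49.77
ee_pos: [624.9, -216.7, 67.5]
ee_rot: [-180.0, 0.2, 82.3]
force: [-0.4, 0.2, 5.7]
gripper_width: 24.5
```

>>> {"api": "arm_command", "payload": {"series": [0, 0, 0.02, 0, 0, 0, 0, 0, 0.05, 0, 0, 0, 0, 0, 0.07, 0, 0, 0, 0, 0, 0.08, 0, 0, 0, 0, 0, 0.07, 0, 0, 0, 0, 0, 0.045, 0, 0, 0, 0, 0, 0, 0, 0, 0]}}

```text
time_s: 50.35
ee_pos: [626.9, -217.3, 205.8]
ee_rot: [179.5, 0.3, 82.3]
force: [0.8, -0.3, -0.4]
gripper_width: 25.1
```

>>> {"api": "arm_command", "payload": {"series": [-0.0286, 0.03, 0, 0, 0, 0, -0.0286, 0.055, 0, 0, 0, 0, -0.0286, 0.075, 0, 0, 0, 0, -0.0286, 0.085, 0, 0, 0, 0, -0.0286, 0.085, 0, 0, 0, 0, -0.0286, 0.085, 0, 0, 0, 0, -0.0286, 0.085, 0, 0, 0, 0, -0.0286, 0.085, 0, 0, 0, 0, -0.0286, 0.08, 0, 0, 0, 0, -0.0286, 0.065, 0, 0, 0, 0, -0.0286, 0.045, 0, 0, 0, 0, -0.0286, 0.0275, 0, 0, 0, 0, 0, 0, 0, 0, 0, 0, 0, 0, 0, 0, 0, 0, 0, 0, 0, 0, 0, 0]}}

```text
time_s: 51.6
ee_pos: [487.5, 103.9, 200.0]
ee_rot: [-179.9, 0.2, 82.3]
force: [-0.3, 0.0, -1.4]
gripper_width: 24.6
```

Run:
```python
from h import *
s=env.state();print(s["time_s"],s["ee_pos"],s["ee_rot"],s["gripper_width"])
d=cam("wrist");save(d,"w32.png",None,1.5)
print(env.state()["ee_pos"])
```

```text
51.6 [487.49528822 103.91760592 200.03047371] [-179.90469142    0.24509966   82.31594369] 24.648611537970183
[487.72741987 103.76298243 200.18992018]
```

View pics/w32.png

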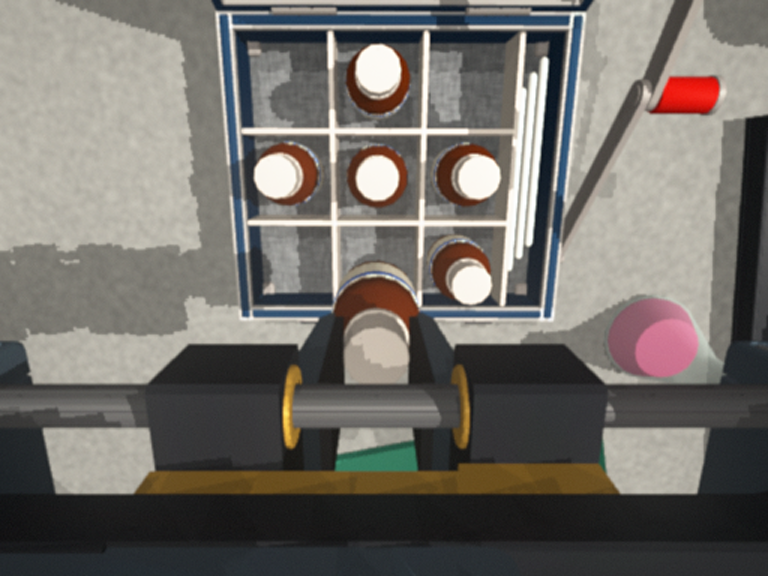

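>>> {"api": "arm_command", "payload": {"series": [0, 0.001, -0.03, 0, 0, 0, 0, 0, -0.06, 0, 0, 0, 0, 0, -0.07, 0, 0, 0, 0, 0, -0.07, 0, 0, 0, 0, 0, -0.04, 0, 0, 0, 0, 0, -0.02, 0, 0, 0, 0, 0, -0.01, 0, 0, 0, 0, 0, -0.005, 0, 0, 0, 0, 0, -0.003, 0, 0, 0, 0, 0, -0.002, 0, 0, 0, 0, 0, -0.002, 0, 0, 0, 0, 0, 0, 0, 0, 0, 0, 0, 0, 0, 0, 0]}}

```text
time_s: 52.73
ee_pos: [487.7, 104.9, 76.5]
ee_rot: [-180.0, 0.2, 82.3]
force: [0.5, -0.6, -1.8]
gripper_width: 25.2
```

>>> {"api": "arm_command", "payload": {"series": [0, 0, -0.002, 0, 0, 0, 0, 0, 0, 0, 0, 0, 0, 0, 0, 0, 0, 0]}}

```text
time_s: 52.98
ee_pos: [487.6, 105.0, 75.6]
ee_rot: [-180.0, 0.2, 82.3]
force: [-0.6, -0.7, 1.1]
gripper_width: 24.6
```

>>> {"api": "arm_command", "payload": {"series": [0, 0, -0.002, 0, 0, 0, 0, 0, 0, 0, 0, 0, 0, 0, 0, 0, 0, 0]}}

```text
time_s: 53.23
ee_pos: [487.8, 105.1, 75.5]
ee_rot: [180.0, 0.2, 82.3]
force: [-1.4, -0.4, 6.9]
gripper_width: 24.6
```

>>> {"api": "arm_command", "payload": {"series": [0, 0, 0, 0, 0, 0, 0, 0, 0, 0, 0, 0, 0, 0, 0, 0, 0, 0, 0, 0, 0, 0, 0, 0, 0, 0, 0.04, 0, 0, 0, 0, 0, 0.09, 0, 0, 0, 0, 0, 0.1, 0, 0, 0, 0, 0, 0.09, 0, 0, 0, 0, 0, 0, 0, 0, 0], "hand": 0.42}}

```text
time_s: 53.98
ee_pos: [491.7, 105.7, 209.5]
ee_rot: [179.3, -0.1, 82.3]
force: [1.2, -0.5, 0.3]
gripper_width: 38.3
```

>>> {"api": "arm_command", "payload": {"series": [0.0246, -0.0702, 0, 0, 0, 0, 0.0246, -0.0702, 0, 0, 0, 0, 0.0246, -0.0702, 0, 0, 0, 0, 0.0246, -0.0702, 0, 0, 0, 0, 0.0246, -0.0702, 0, 0, 0, 0, 0.0246, -0.0702, 0, 0, 0, 0, 0.0246, -0.0702, 0, 0, 0, 0, 0.0246, -0.0702, 0, 0, 0, 0, 0.0246, -0.0702, 0, 0, 0, 0, 0.0246, -0.0702, 0, 0, 0, 0, 0.0246, -0.0702, 0, 0, 0, 0, 0.0246, -0.0702, 0, 0, 0, 0, 0.0246, -0.0702, 0, 0, 0, 0, 0.0246, -0.0702, 0, 0, 0, 0, 0, 0, 0, 0, 0, 0, 0, 0, 0, 0, 0, 0, 0, 0, 0, 0, 0, 0], "hand": 0.5}}

```text
time_s: 55.4
ee_pos: [624.8, -287.7, 201.6]
ee_rot: [-179.9, 0.1, 82.3]
force: [0.2, -0.4, 0.2]
gripper_width: 45.7
```

Run:
```python
from h import *
s=env.state();print(s["time_s"],s["ee_pos"],s["ee_rot"])
d=cam("wrist");save(d,"w33.png",None,1.5);print(1.5*proj(d,[624,-287.9,82]),1.5*proj(d,[*s["ee_pos"][:2],82]))
print(env.state()["ee_pos"])
save(cam("top"),"t33.png",(80,110,420,280),2.3)
```

```text
55.4 [ 624.76153706 -287.74110474  201.56769278] [-1.79857560e+02  1.40137553e-01  8.23089578e+01]
[376.3923894  277.14661571] [377.50810154 276.76445483]
[ 624.76550641 -287.29598101  201.9784202 ]
```

View pics/w33.png

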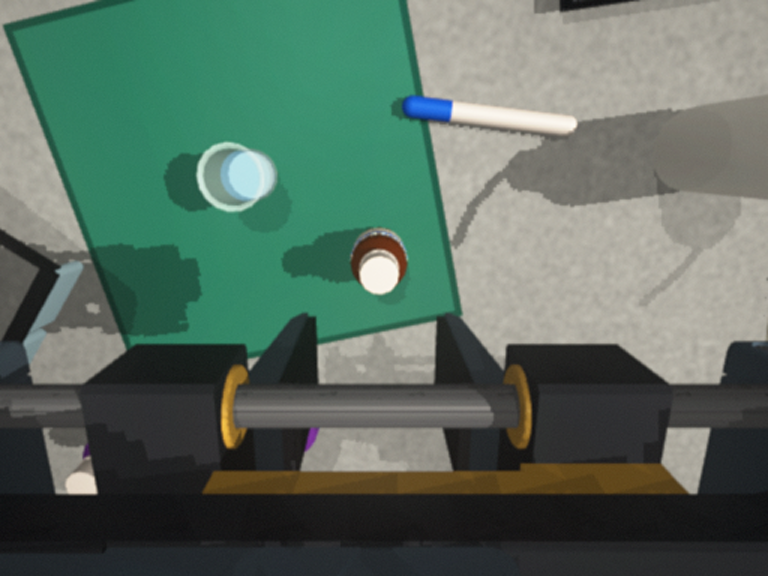

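View pics/t33.png

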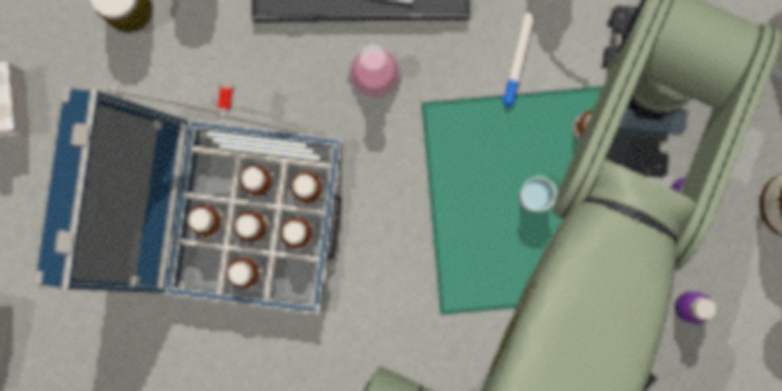

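>>> {"api": "arm_command", "payload": {"series": [0.002, 0, -0.05, 0, 0, 0, 0, 0, -0.08, 0, 0, 0, 0, 0, -0.08, 0, 0, 0, 0, 0, -0.06, 0, 0, 0, 0, 0, -0.04, 0, 0, 0, 0, 0, -0.02, 0, 0, 0, 0, 0, -0.01, 0, 0, 0, 0, 0, 0, 0, 0, 0, 0, 0, 0, 0, 0, 0]}}

```text
time_s: 56.25
ee_pos: [626.7, -288.3, 67.8]
ee_rot: [179.9, 0.2, 82.3]
force: [0.2, 0.6, 0.7]
gripper_width: 45.6
```

>>> {"api": "arm_command", "payload": {"series": [0, 0, 0, 0, 0, 0, 0, 0, 0, 0, 0, 0, 0, 0, 0, 0, 0, 0, 0, 0, 0, 0, 0, 0, 0, 0, 0, 0, 0, 0, 0, 0, 0, 0, 0, 0], "hand": 0, "newtons": 15}}

```text
time_s: 56.75
ee_pos: [626.2, -288.5, 67.2]
ee_rot: [180.0, 0.2, 82.3]
force: [-0.3, 0.5, 4.2]
gripper_width: 24.5
```

>>> {"api": "arm_command", "payload": {"series": [0, 0, 0.02, 0, 0, 0, 0, 0, 0.05, 0, 0, 0, 0, 0, 0.07, 0, 0, 0, 0, 0, 0.08, 0, 0, 0, 0, 0, 0.07, 0, 0, 0, 0, 0, 0.045, 0, 0, 0, 0, 0, 0, 0, 0, 0]}}

```text
time_s: 57.33
ee_pos: [628.0, -289.2, 205.8]
ee_rot: [179.5, 0.4, 82.3]
force: [0.1, 0.5, -0.7]
gripper_width: 24.6
```

>>> {"api": "arm_command", "payload": {"series": [-0.0333, 0.03, 0, 0, 0, 0, -0.0333, 0.05, 0, 0, 0, 0, -0.0333, 0.07, 0, 0, 0, 0, -0.0333, 0.08, 0, 0, 0, 0, -0.0333, 0.08, 0, 0, 0, 0, -0.0333, 0.08, 0, 0, 0, 0, -0.0333, 0.08, 0, 0, 0, 0, -0.0333, 0.08, 0, 0, 0, 0, -0.0333, 0.08, 0, 0, 0, 0, -0.0333, 0.08, 0, 0, 0, 0, -0.0333, 0.08, 0, 0, 0, 0, -0.0333, 0.075, 0, 0, 0, 0, -0.0333, 0.06, 0, 0, 0, 0, -0.0333, 0.045, 0, 0, 0, 0, -0.0333, 0.0313, 0, 0, 0, 0, 0, 0, 0, 0, 0, 0, 0, 0, 0, 0, 0, 0, 0, 0, 0, 0, 0, 0]}}

```text
time_s: 58.83
ee_pos: [426.3, 111.8, 199.8]
ee_rot: [-179.9, 0.2, 82.3]
force: [0.4, 0.4, -1.4]
gripper_width: 24.7
```

Run:
```python
from h import *
s=env.state();print(s["time_s"],s["ee_pos"],s["ee_rot"],s["gripper_width"])
d=cam("wrist");save(d,"w34.png",None,1.5)
print(env.state()["ee_pos"])
```

```text
58.8333 [426.3080106  111.76061014 199.75835052] [-179.91448102    0.24180539   82.31859151] 24.668295638005848
[426.5840538  111.59922378 199.90267662]
```

View pics/w34.png

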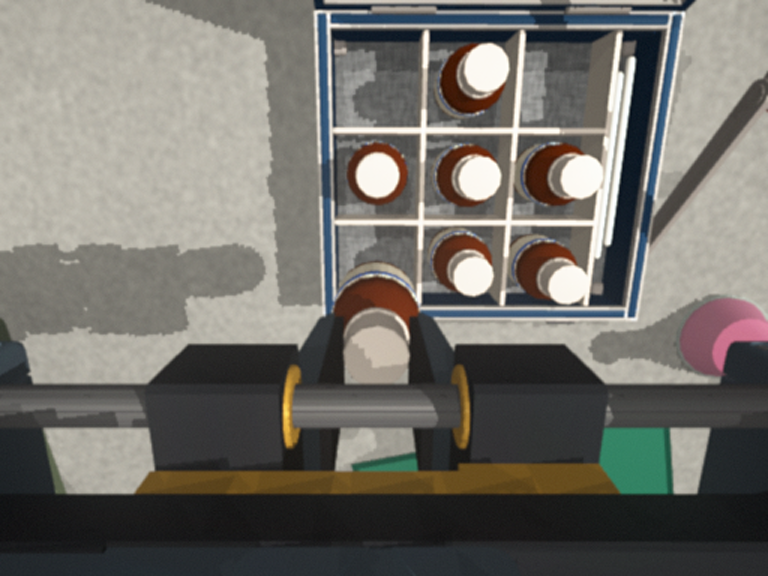

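>>> {"api": "arm_command", "payload": {"series": [0, 0.001, -0.03, 0, 0, 0, 0, 0, -0.06, 0, 0, 0, 0, 0, -0.07, 0, 0, 0, 0, 0, -0.07, 0, 0, 0, 0, 0, -0.04, 0, 0, 0, 0, 0, -0.02, 0, 0, 0, 0, 0, -0.01, 0, 0, 0, 0, 0, -0.005, 0, 0, 0, 0, 0, -0.003, 0, 0, 0, 0, 0, -0.002, 0, 0, 0, 0, 0, -0.002, 0, 0, 0, 0, 0, 0, 0, 0, 0, 0, 0, 0, 0, 0, 0]}}

```text
time_s: 59.97
ee_pos: [426.4, 112.8, 76.0]
ee_rot: [-180.0, 0.2, 82.3]
force: [0.6, 0.5, -0.4]
gripper_width: 24.5
```

>>> {"api": "arm_command", "payload": {"series": [0, 0, -0.002, 0, 0, 0, 0, 0, -0.001, 0, 0, 0, 0, 0, 0, 0, 0, 0, 0, 0, 0, 0, 0, 0]}}

```text
time_s: 60.3
ee_pos: [426.5, 112.9, 75.1]
ee_rot: [-180.0, 0.2, 82.3]
force: [-0.9, 0.1, 4.3]
gripper_width: 24.8
```

>>> {"api": "arm_command", "payload": {"series": [0, 0, 0, 0, 0, 0, 0, 0, 0, 0, 0, 0, 0, 0, 0, 0, 0, 0, 0, 0, 0, 0, 0, 0, 0, 0, 0.04, 0, 0, 0, 0, 0, 0.09, 0, 0, 0, 0, 0, 0.1, 0, 0, 0, 0, 0, 0.1, 0, 0, 0, 0, 0, 0.08, 0, 0, 0, 0, -0.05, 0, 0, 0, 0, 0, -0.09, 0, 0, 0, 0, 0, -0.09, 0, 0, 0, 0, 0, -0.09, 0, 0, 0, 0, 0, 0, 0, 0, 0, 0, 0, 0, 0, 0, 0, 0], "hand": 0.5}}

```text
time_s: 61.55
ee_pos: [425.9, -16.6, 238.2]
ee_rot: [-179.9, 0.2, 82.1]
force: [0.1, 0.7, -0.4]
gripper_width: 45.7
```

Run:
```python
from h import *
s=env.state();print(s["time_s"],s["ee_pos"],s["ee_rot"])
save(cam("top"),"t35.png",(90,130,240,260),5)
save(cam("scene"),"s35.png",(260,160,440,290),4.4)
save(cam("scene"),"s35b.png",(110,110,440,300),2.4)
```

```text
61.55 [425.94329526 -16.61866632 238.21456097] [-179.91989685    0.18183611   82.08526021]
```

View pics/t35.png

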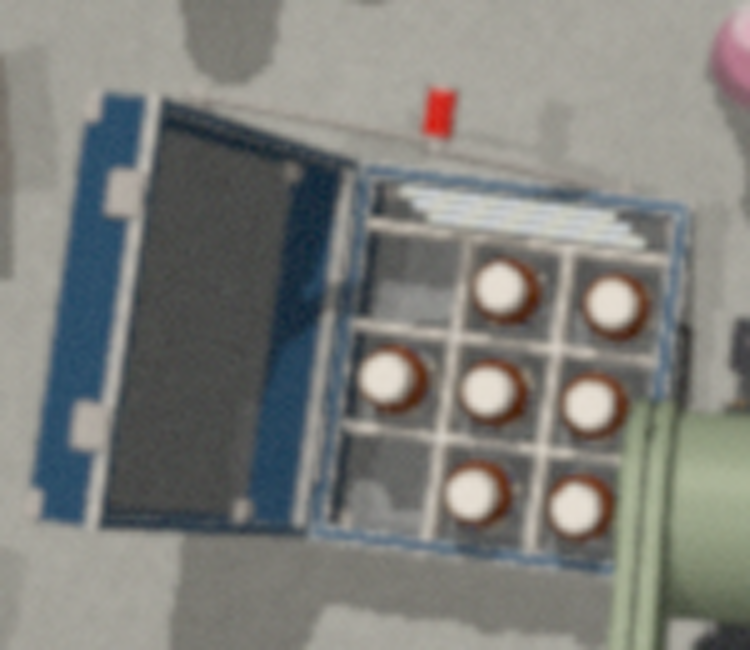

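View pics/s35.png

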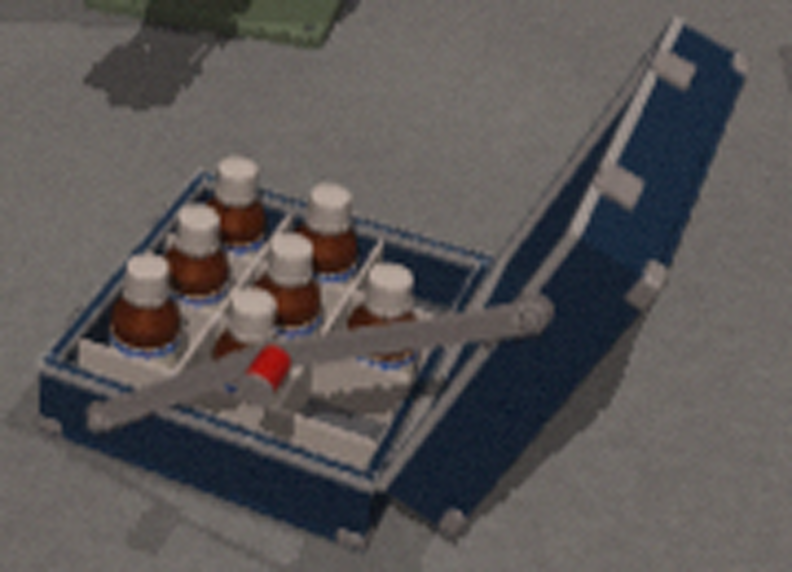

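View pics/s35b.png

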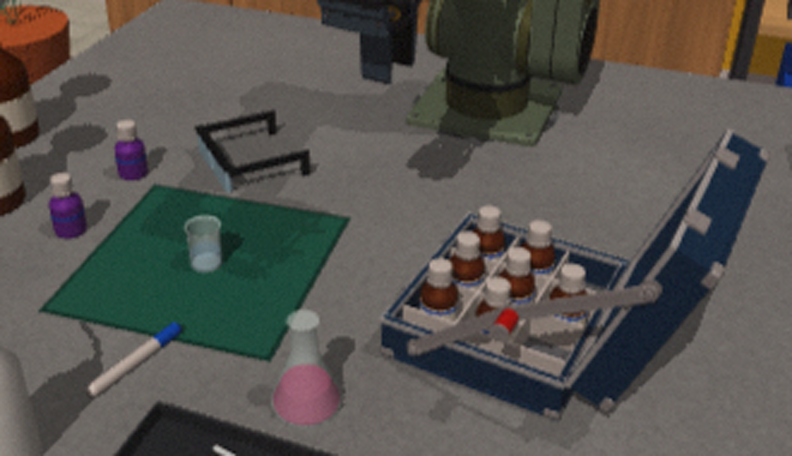

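Run:
```python
from h import *
from scipy.optimize import least_squares
a,b=cam("top"),cam("scene")
def tri(pa,pb):
    r=least_squares(lambda X:np.r_[proj(a,X)-pa,proj(b,X)-pb],[650,200,120.]);return r.x,r.fun
P=lambda q,f,c:np.array([(q[0]+.5)/f-.5+c[0],(q[1]+.5)/f-.5+c[1]])
c,q=np.cos(np.radians(-7.2)),np.sin(np.radians(-7.2)); R=np.array([[c,-q],[q,c]])
for n,pa,pb in [("barrel",(439,114),(268,369)),]:
    X,f=tri(P(pa,5,(90,130)),P(pb,4.4,(260,160))); print(n,X,f,"case",R.T@(X[:2]-[509.5,164]))
for nm,z in (("top",123),):
    X=back(a,P((439,114),5,(90,130)),z);print(X,R.T@(X[:2]-[509.5,164]))
```

```text
barrel [653.88640085 186.86461555 124.64068634] [ 0.03016387 -0.00870109  0.02435818 -0.00118961] case [140.38217476  40.78073573]
[654.12263944 187.2222938  123.        ] [140.57172156  41.16520213]
```

>>> {"api": "arm_command", "payload": {"series": [0.0583, 0.05, 0, 0, 0, 0, 0.0583, 0.05, 0, 0, 0, 0, 0.0583, 0.05, 0, 0, 0, 0, 0.0583, 0.05, 0, 0, 0, 0, 0.0583, 0.05, 0, 0, 0, 0, 0.0583, 0.05, 0, 0, 0, 0, 0.0583, 0.05, 0, 0, 0, 0, 0.0583, 0.05, 0, 0, 0, 0, 0.0583, 0.05, 0, 0, 0, 0, 0.0583, 0.05, 0, 0, 0, 0, 0, 0, 0, 0, 0, 0, 0, 0, 0, 0, 0, 0, 0, 0, 0, 0, 0, 0], "hand": 0}}

```text
time_s: 62.88
ee_pos: [658.5, 185.4, 237.8]
ee_rot: [-179.9, 0.3, 82.4]
force: [0.3, 0.7, 0.0]
gripper_width: -0.1
```

Run:
```python
from h import *
s=env.state();print(s["time_s"],s["ee_pos"],s["ee_rot"],s["gripper_width"])
d=cam("wrist");save(d,"w36.png",None,1.5)
print(1.5*proj(d,[654,187,124]))
save(cam("scene"),"s36.png",(260,80,440,290),2.8)
print(env.state()["ee_pos"])
```

```text
62.8833 [658.49566405 185.42375051 237.78210374] [-179.8550453     0.25065635   82.41377234] -0.13346912062532645
[370.2957193  277.11044027]
[658.44482567 184.4991969  238.708876  ]
```

View pics/w36.png

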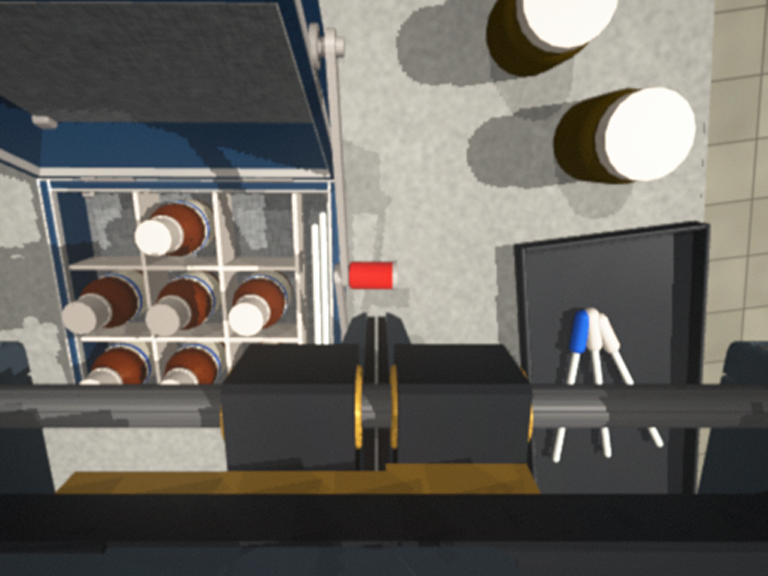

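View pics/s36.png

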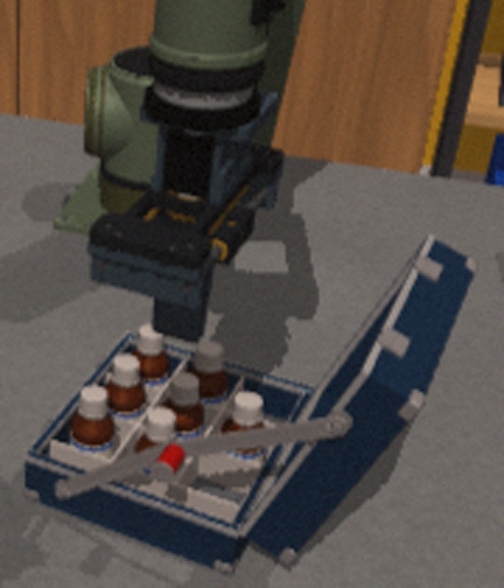

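>>> {"api": "arm_command", "payload": {"series": [0, 0, -0.05, 0, 0, 0, 0, 0, -0.07, 0, 0, 0, 0, 0, -0.06, 0, 0, 0, 0, 0, -0.03, 0, 0, 0, 0, 0, -0.012, 0, 0, 0, 0, 0, 0, 0, 0, 0, 0, 0, 0, 0, 0, 0]}}

```text
time_s: 63.57
ee_pos: [659.6, 184.4, 150.9]
ee_rot: [180.0, 0.2, 82.3]
force: [-0.2, 0.3, 0.3]
gripper_width: 0.6
```

>>> {"api": "arm_command", "payload": {"series": [0, 0.002, -0.008, 0, 0, 0, 0, 0.004, -0.008, 0, 0, 0, 0, 0.005, -0.008, 0, 0, 0, 0, 0.005, -0.008, 0, 0, 0, 0, 0, 0, 0, 0, 0]}}

```text
time_s: 63.98
ee_pos: [658.9, 191.5, 136.0]
ee_rot: [-179.9, 0.2, 82.3]
force: [0.5, 0.1, -0.7]
gripper_width: 0.4
```

Run:
```python
from h import *
s=env.state();print(s["time_s"],s["ee_pos"],s["force"])
save(cam("scene"),"s37.png",(260,120,440,290),4.2 if 0 else 3.5)
```

```text
63.9833 [658.89589498 191.49935185 135.96728626] [ 0.48031945  0.10999582 -0.74569605]
```

View pics/s37.png

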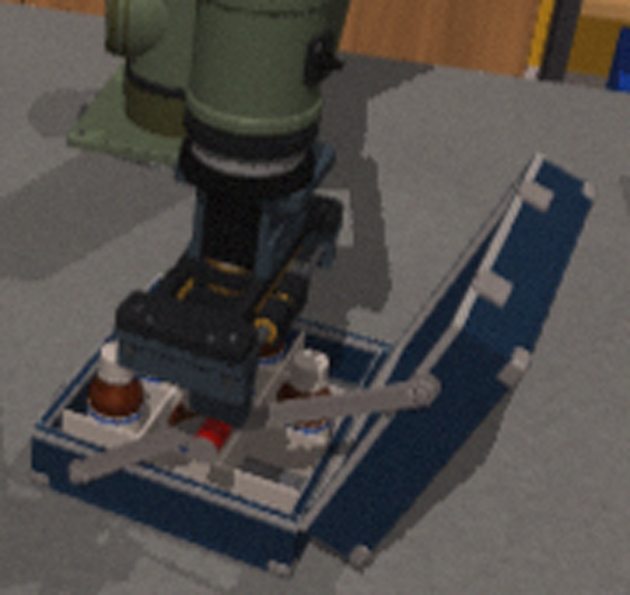

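>>> {"api": "arm_command", "payload": {"series": [0, 0.006, -0.01, 0, 0, 0, 0, 0.0065, -0.01, 0, 0, 0, 0, 0.0065, -0.01, 0, 0, 0, 0, 0.0065, -0.01, 0, 0, 0, 0, 0.0065, -0.01, 0, 0, 0, 0, 0, 0, 0, 0, 0]}}

```text
time_s: 64.53
ee_pos: [659.2, 204.8, 116.1]
ee_rot: [-179.9, 0.2, 82.4]
force: [0.6, -0.2, 0.7]
gripper_width: 0.3
```

Run:
```python
from h import *
s=env.state();print(s["time_s"],s["ee_pos"],s["force"])
save(cam("scene"),"s38.png",(260,120,440,290),3.5)
save(cam("top"),"t38.png",(90,110,260,260),4)
```

```text
64.5333 [659.22092827 204.76533987 116.05452362] [ 0.58274134 -0.1593087   0.71417351]
```

View pics/s38.png

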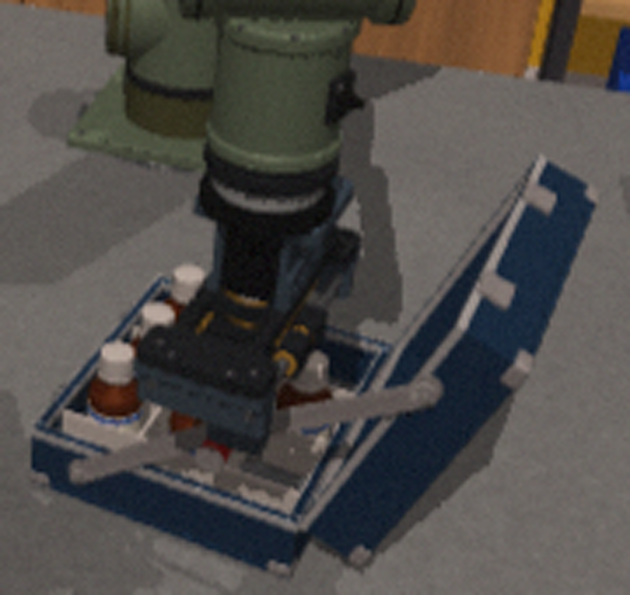

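View pics/t38.png

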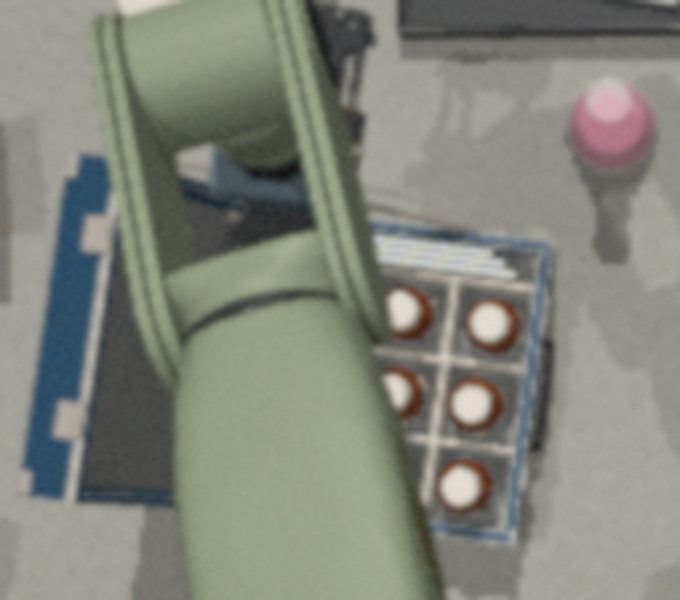

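>>> {"api": "arm_command", "payload": {"series": [0, -0.01, 0.03, 0, 0, 0, 0, -0.02, 0.07, 0, 0, 0, 0, -0.03, 0.09, 0, 0, 0, 0, -0.05, 0.09, 0, 0, 0, 0, -0.09, 0.09, 0, 0, 0, 0, -0.09, 0, 0, 0, 0, 0, -0.09, 0, 0, 0, 0, 0, -0.09, 0, 0, 0, 0, 0, -0.09, 0, 0, 0, 0, 0, -0.09, 0, 0, 0, 0, 0, 0, 0, 0, 0, 0, 0, 0, 0, 0, 0, 0]}}

```text
time_s: 65.63
ee_pos: [659.0, -52.1, 259.2]
ee_rot: [-180.0, 0.2, 82.1]
force: [0.6, 0.5, -0.7]
gripper_width: 0.3
```

Run:
```python
from h import *
s=env.state();print(s["time_s"],s["ee_pos"],s["force"])
save(cam("scene"),"s39.png",(260,160,440,290),4.4)
save(cam("top"),"t39.png",(90,110,260,260),4)
```

```text
65.6333 [658.95876068 -52.08044084 259.17072756] [ 0.64537261  0.45789456 -0.65007568]
```

View pics/s39.png

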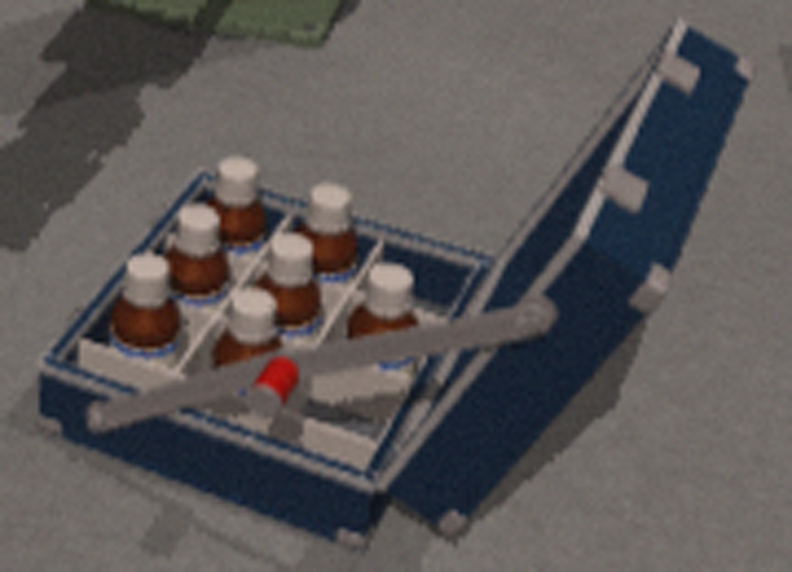

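View pics/t39.png

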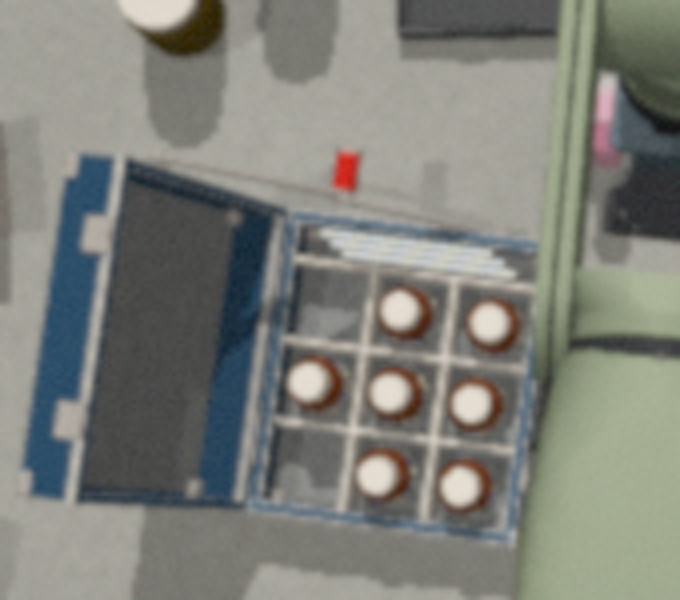

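```bash
cat >> h.py <<'E'
from scipy.optimize import least_squares
P=lambda q,f,c:np.array([(q[0]+.5)/f-.5+c[0],(q[1]+.5)/f-.5+c[1]])
_c,_q=np.cos(np.radians(-7.2)),np.sin(np.radians(-7.2)); RC=np.array([[_c,-_q],[_q,_c]])
def tocase(X): return RC.T@(np.array(X)[:2]-[509.5,164])
def toworld(x,y): return RC@[x,y]+[509.5,164]
def tri(a,b,pa,pb):
    r=least_squares(lambda X:np.r_[proj(a,X)-pa,proj(b,X)-pb],[600,200,100.]);return r.x
E
python3 - <<'E'
from h import *
a,b=cam("top"),cam("scene")
for n,pa,pb in [("barrel",P((346,171),4,(90,110)),P((277,379),4.4,(260,160)))]:
    X=tri(a,b,pa,pb);print(n,X,tocase(X))
E
```

```text
barrel [654.59657716 191.80995414 120.05200817] [140.46693583  45.77608754]
```

Run:
```python
from h import *
b=cam("scene")
def onplane(d,uv,xc):
    R,t,K=map(np.array,(d["R"],d["t"],d["intrinsics"])); o=-R.T@t
    r=R.T@np.linalg.solve(K,[*uv,1.]); n=np.r_[RC@[1,0],0]; p0=np.r_[toworld(xc,0),0]
    X=o+r*((p0-o)@n)/(r@n); return np.r_[tocase(X),X[2]]
for lab,up,lo in [("s35",(530,314),(100,413)),("s39",(538,317),(98,416))]:
    U=onplane(b,P(up,4.4,(260,160)),122);L=onplane(b,P(lo,4.4,(260,160)),122); print(lab,U.round(1),L.round(1))
    for K in ((40.8,124),(45.8,120)):
        k=np.array(K)-[-59,30]; u=U[1:]-K; print(K,"arm lengths",np.linalg.norm(k).round(1),np.linalg.norm(u).round(1),"bend deg",np.degrees(np.arctan2(k[1],k[0])-np.arctan2(u[1],u[0])).round(1))
```

```text
s35 [122.  158.8 192.8] [122.  -61.4  36.5]
(40.8, 124) arm lengths 137.1 136.6 bend deg 13.0
(45.8, 120) arm lengths 138.1 134.5 bend deg 7.9
s39 [122.  162.6 192.5] [122.  -62.6  33.7]
(40.8, 124) arm lengths 137.1 139.7 bend deg 13.9
(45.8, 120) arm lengths 138.1 137.5 bend deg 8.8
```

Run:
```python
from h import *
b=cam("scene")
def onplane(d,uv,xc):
    R,t,K=map(np.array,(d["R"],d["t"],d["intrinsics"])); o=-R.T@t
    r=R.T@np.linalg.solve(K,[*uv,1.]); n=np.r_[RC@[1,0],0]; p0=np.r_[toworld(xc,0),0]
    X=o+r*((p0-o)@n)/(r@n); return np.r_[tocase(X),X[2]]
for lab,q,f,c in [("s35",(268,369),4.4,(260,160)),("s37",(212,435),3.5,(260,120)),("s38",(215,453),3.5,(260,120)),("s39",(277,379),4.4,(260,160))]:
    print(lab,onplane(b,P(q,f,c),140.5).round(1))
im=cv2.imread("pics/s38.png");cv2.imwrite("pics/s38z.png",cv2.resize(im[330:530,30:460],None,fx=1.8,fy=1.8))
```

```text
s35 [140.5  40.8 124.7]
s37 [140.5  40.2 123.1]
s38 [140.5  43.4 109.2]
s39 [140.5  46.  120.2]
```

View pics/s38z.png

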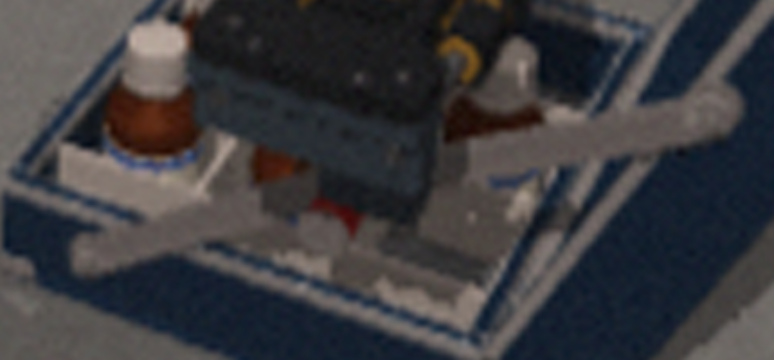

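Run:
```python
from h import *
b=cam("scene")
print("cam",-np.array(b["R"]).T@b["t"])
for X in [(658.9,191.5,125),(654,187,124),(659.2,204.8,105)]:
    p=proj(b,X); print(X,p,(p-[260,120])*3.5)
im=cv2.imread("pics/s37.png");cv2.imwrite("pics/s37z.png",cv2.resize(im[330:530,30:460],None,fx=1.8,fy=1.8,interpolation=cv2.INTER_CUBIC))
```

```text
cam [1344.90214534  315.04647923  709.33643956]
(658.9, 191.5, 125) [322.03176687 245.20401689] [217.11118403 438.21405912]
(654, 187, 124) [320.57129087 243.73925087] [211.99951806 433.08737804]
(659.2, 204.8, 105) [327.07300271 253.49881093] [234.7555095  467.24583825]
```

View pics/s37z.png

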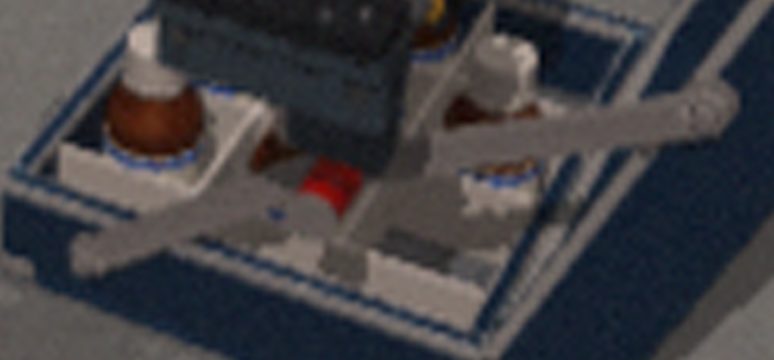

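>>> {"api": "arm_command", "payload": {"series": [0, 0.05, 0, 0, 0, 0, 0, 0.08, 0, 0, 0, 0, 0, 0.09, 0, 0, 0, 0, 0, 0.09, 0, 0, 0, 0, 0, 0.09, 0, 0, 0, 0, 0, 0.09, 0, 0, 0, 0, 0, 0.07, -0.03, 0, 0, 0, 0, 0.044, -0.06, 0, 0, 0, 0, 0, -0.07, 0, 0, 0, 0, 0, -0.06, 0, 0, 0, 0, 0, -0.04, 0, 0, 0, 0, 0, -0.01, 0, 0, 0, 0, 0, 0, 0, 0, 0, 0, 0, 0, 0, 0, 0]}}

```text
time_s: 67.15
ee_pos: [659.9, 192.5, 151.2]
ee_rot: [180.0, 0.2, 82.3]
force: [0.3, 0.6, 0.6]
gripper_width: 0.4
```

>>> {"api": "arm_command", "payload": {"series": [0, 0.006, -0.01, 0, 0, 0, 0, 0.0065, -0.01, 0, 0, 0, 0, 0.0065, -0.01, 0, 0, 0]}}

```text
time_s: 67.4
ee_pos: [659.8, 199.9, 139.1]
ee_rot: [180.0, 0.1, 82.3]
force: [-0.6, -0.6, -0.0]
gripper_width: 0.7
```

>>> {"api": "arm_command", "payload": {"series": [0, 0.006, -0.01, 0, 0, 0, 0, 0.0065, -0.01, 0, 0, 0, 0, 0.0065, -0.01, 0, 0, 0]}}

```text
time_s: 67.65
ee_pos: [659.3, 207.5, 125.8]
ee_rot: [-179.9, 0.2, 82.3]
force: [0.2, 0.1, 0.3]
gripper_width: 0.3
```

Run:
```python
from h import *
s=env.state();print(s["time_s"],s["ee_pos"],s["force"])
b=cam("scene")
save(b,"s40.png",(265,190,385,280),6.5)
```

```text
67.65 [659.26029478 207.4838326  125.78314891] [0.21149002 0.13595678 0.25709109]
```

View pics/s40.png

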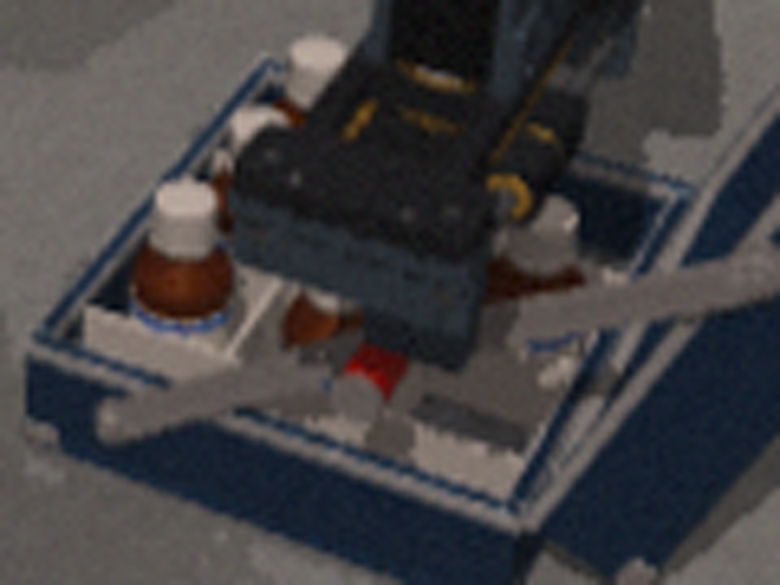

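Run:
```python
from h import *
b=cam("scene")
print("pred tip corners",[( (proj(b,[*toworld(x,y),115])-[265,190])*6.5).round(0).tolist() for x,y in [(158,49),(158,77),(131,77)]], tocase([659.3,207.5]))
for bx,by,bz in [(46,120,0),(50,112,0),(56,104,0),(62,96,0)]:
    pin=[(proj(b,[*toworld(x,bx),by])-[265,190])*6.5 for x in (126,156)]
    print(bx,by,np.round(pin,0).tolist())
```

```text
pred tip corners [[362.0, 406.0], [440.0, 433.0], [467.0, 386.0]] [143.1667866  61.9319079]
46 120 [[389.0, 339.0], [358.0, 389.0]]
50 112 [[398.0, 360.0], [367.0, 410.0]]
56 104 [[412.0, 383.0], [381.0, 433.0]]
62 96 [[426.0, 405.0], [396.0, 457.0]]
```

Run:
```python
from h import *
b=cam("scene")
R,p=pose()
print(p)
for z in (227,):
    for x,y in [(131,24),(131,56),(158,24),(158,56)]:
        print(((proj(b,[*toworld(x,y),z])-[260,80])*2.8).round(0))
im=b["frame"][:,:,::-1][200:270,290:370]; im=cv2.convertScaleAbs(im,alpha=2.2,beta=10)
cv2.imwrite("pics/s41.png",cv2.resize(im,None,fx=9,fy=8,interpolation=cv2.INTER_CUBIC))
```

```text
[659.03265458 207.36304729 125.61916997]
[164. 342.]
[204. 353.]
[150. 359.]
[191. 371.]
```

View pics/s41.png

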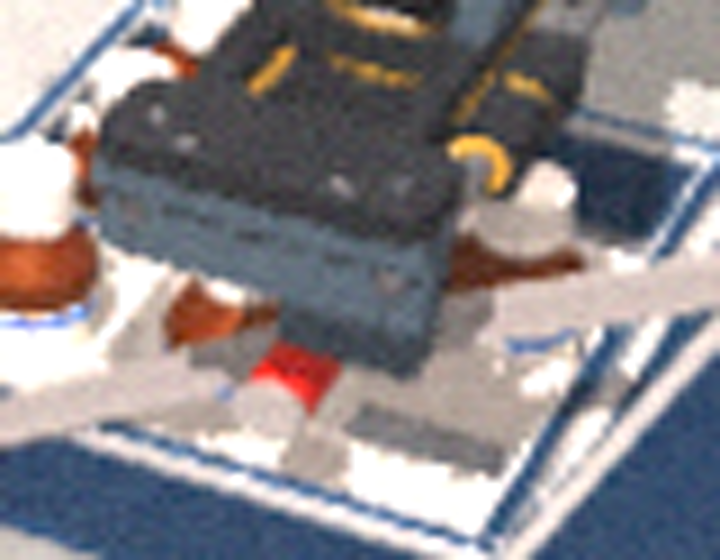

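>>> {"api": "arm_command", "payload": {"series": [0, -0.018, 0.01, 0, 0, 0, 0, -0.018, 0, 0, 0, 0, 0, 0, -0.01, 0, 0, 0, 0, 0.004, -0.01, 0, 0, 0, 0, 0.005, -0.01, 0, 0, 0, 0, 0.006, -0.01, 0, 0, 0, 0, 0.006, -0.01, 0, 0, 0, 0, 0, 0, 0, 0, 0]}}

```text
time_s: 68.47
ee_pos: [659.2, 202.1, 109.4]
ee_rot: [-179.9, 0.2, 82.4]
force: [-0.2, -0.2, 0.3]
gripper_width: 0.7
```

Run:
```python
from h import *
s=env.state();print(s["time_s"],s["ee_pos"],s["force"],tocase(s["ee_pos"]))
b=cam("scene")
im=b["frame"][:,:,::-1][190:280,265:385]; im=cv2.convertScaleAbs(im,alpha=2.,beta=10)
cv2.imwrite("pics/s42.png",cv2.resize(im,None,fx=6.5,fy=6.5,interpolation=cv2.INTER_CUBIC))
```

```text
68.4667 [659.21476891 202.11057022 109.36269031] [-0.24471693 -0.22232266  0.33852261] [143.75770224  56.57429309]
```

View pics/s42.png

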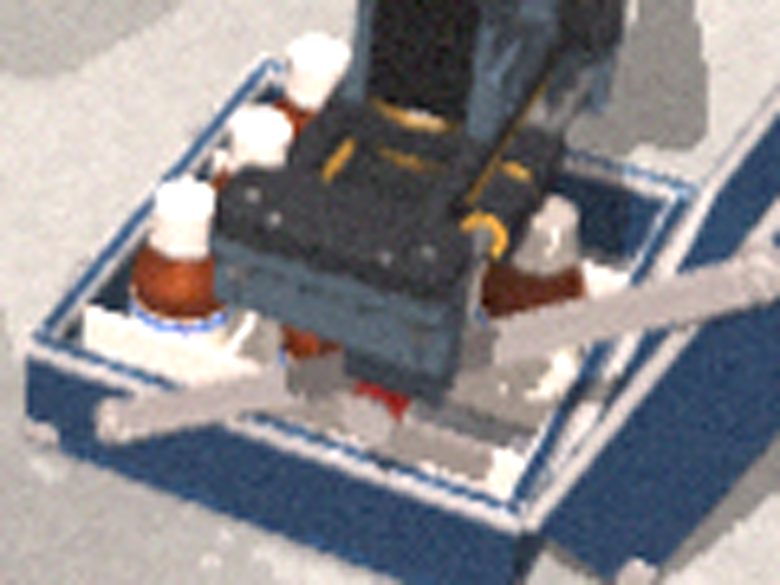

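>>> {"api": "arm_command", "payload": {"series": [0, 0.005, -0.01, 0, 0, 0, 0, 0.006, -0.01, 0, 0, 0, 0, 0.006, -0.01, 0, 0, 0, 0, 0.006, -0.01, 0, 0, 0, 0, 0.006, -0.01, 0, 0, 0, 0, 0.004, -0.008, 0, 0, 0, 0, 0, 0, 0, 0, 0]}}

```text
time_s: 69.1
ee_pos: [661.1, 215.3, 88.3]
ee_rot: [179.8, 0.1, 82.3]
force: [2.0, 1.8, 5.5]
gripper_width: 0.7
```

Run:
```python
from h import *
s=env.state();print(s["time_s"],s["ee_pos"],s["force"],tocase(s["ee_pos"]))
b=cam("scene")
im=b["frame"][:,:,::-1][160:290,265:435]; im=cv2.convertScaleAbs(im,alpha=2.,beta=10)
cv2.imwrite("pics/s43.png",cv2.resize(im,None,fx=4.5,fy=4.5,interpolation=cv2.INTER_CUBIC))
```

```text
69.1 [661.06019898 215.31055479  88.25060422] [2.0127532  1.77757977 5.4823632 ] [143.93418379  69.90148556]
```

View pics/s43.png

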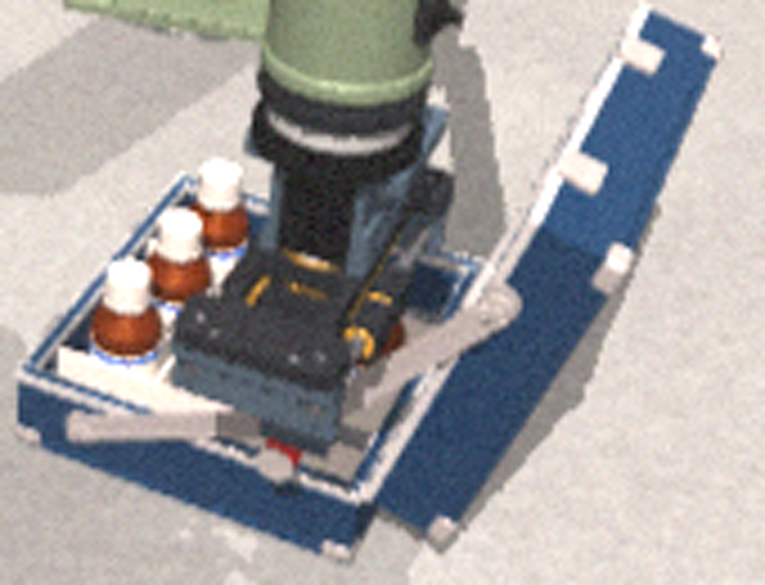

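>>> {"api": "arm_command", "payload": {"series": [0, 0, 0.03, 0, 0, 0, 0, 0, 0.06, 0, 0, 0, 0, -0.02, 0.09, 0, 0, 0, 0, -0.05, 0.09, 0, 0, 0, 0, -0.09, 0.09, 0, 0, 0, 0, -0.09, 0, 0, 0, 0, 0, -0.09, 0, 0, 0, 0, 0, -0.09, 0, 0, 0, 0, 0, -0.09, 0, 0, 0, 0, 0, 0, 0, 0, 0, 0, 0, 0, 0, 0, 0, 0]}}

```text
time_s: 70.07
ee_pos: [658.7, 10.9, 224.4]
ee_rot: [-179.9, 0.2, 82.1]
force: [0.4, 0.9, -0.5]
gripper_width: 0.3
```

Run:
```python
from h import *
s=env.state();print(s["time_s"],s["ee_pos"],s["force"])
b=cam("scene")
im=b["frame"][:,:,::-1][160:290,265:435]; im=cv2.convertScaleAbs(im,alpha=2.,beta=10)
cv2.imwrite("pics/s44.png",cv2.resize(im,None,fx=4.5,fy=4.5,interpolation=cv2.INTER_CUBIC))
save(cam("top"),"t44.png",(90,110,260,260),4)
```

```text
70.0667 [658.70717911  10.9284619  224.39885492] [ 0.39141182  0.88500261 -0.54351671]
```

View pics/s44.png

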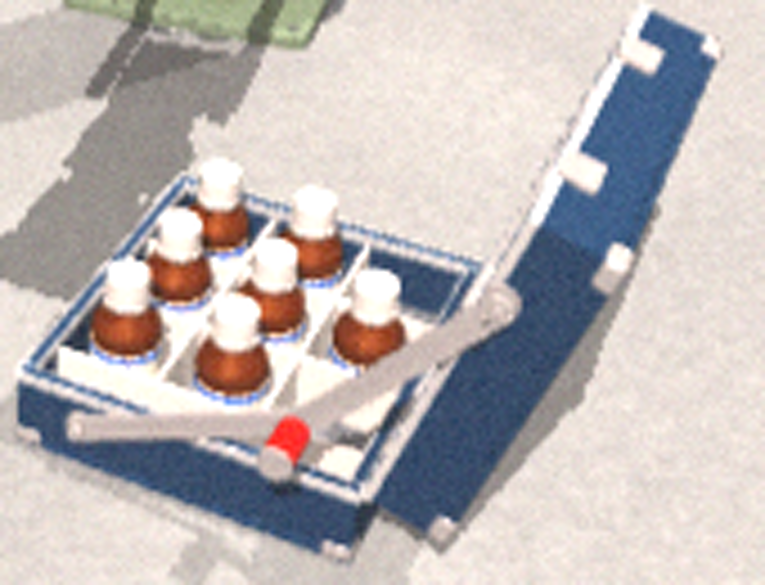

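View pics/t44.png

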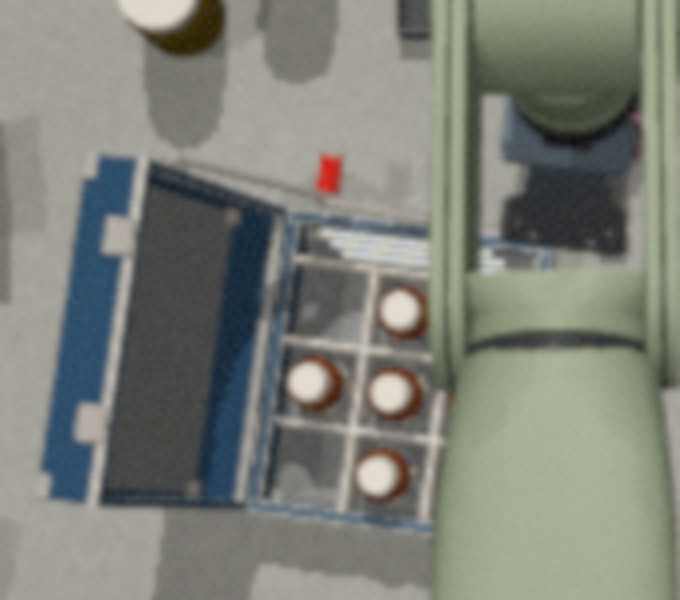

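>>> {"api": "arm_command", "payload": {"series": [0, 0, 0.09, 0, 0, 0, 0, 0, 0.09, 0, 0, 0, 0, 0, 0.085, 0, 0, 0, -0.0225, 0.0783, 0, 0, 0, 0, -0.0225, 0.0783, 0, 0, 0, 0, -0.0225, 0.0783, 0, 0, 0, 0, -0.0225, 0.0783, 0, 0, 0, 0, -0.0225, 0.0783, 0, 0, 0, 0, -0.0225, 0.0783, 0, 0, 0, 0, -0.0225, 0.0783, 0, 0, 0, 0, -0.0225, 0.0783, 0, 0, 0, 0, -0.0225, 0.0783, 0, 0, 0, 0, -0.0225, 0.0783, 0, 0, 0, 0, -0.0225, 0.0783, 0, 0, 0, 0, -0.0225, 0.0783, 0, 0, 0, 0, -0.0225, 0.0783, 0, 0, 0, 0, 0, 0, 0, 0, 0, 0, 0, 0, 0, 0, 0, 0]}}

```text
time_s: 71.67
ee_pos: [540.3, 423.0, 329.6]
ee_rot: [-179.9, 0.3, 82.6]
force: [0.3, 0.3, -0.2]
gripper_width: 0.5
```

Run:
```python
from h import *
s=env.state();print(s["time_s"],s["ee_pos"],s["ee_rot"],s["qpos"],tocase(s["ee_pos"]))
d=cam("wrist");save(d,"w45.png",None,1.2)
save(cam("scene"),"s45.png",(250,0,512,290),2.0)
def edge(th): return 101-202*np.cos(th)+48*np.sin(th),52+202*np.sin(th)+48*np.cos(th)
for th in (1.92,1.85,1.75): print(th,edge(th),[proj(cam("scene"),[*toworld(x,edge(th)[0]),edge(th)[1]]).round(1).tolist() for x in(-115,115)])
```

```text
71.6667 [540.34265967 423.00828226 329.63072621] [-179.87595672    0.26753589   82.61902376] [37.14774852 27.15910456 58.19775757 -0.10412113 94.91917446 44.52033583] [ -1.86288945 260.83153486]
1.92 (np.float64(215.21721226937703), np.float64(225.3852024291925)) [[431.4, 173.3], [412.3, 224.7]]
1.85 (np.float64(202.810439601366), np.float64(232.94925915343396)) [[426.6, 169.3], [406.5, 219.8]]
1.75 (np.float64(184.23702869114638), np.float64(242.20935059735962)) [[419.3, 164.2], [397.8, 213.4]]
```

View pics/w45.png

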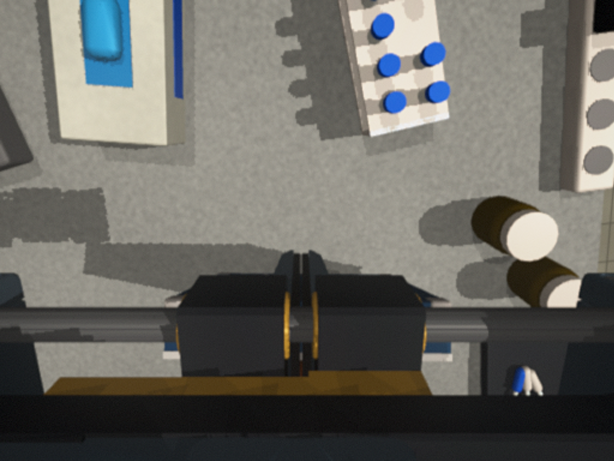

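View pics/s45.png

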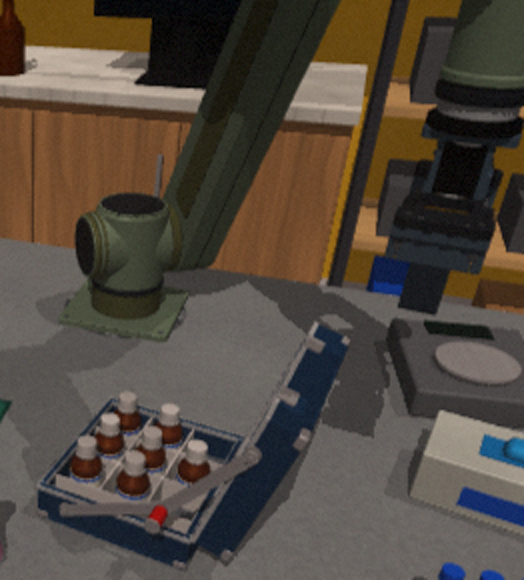

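>>> {"api": "arm_command", "payload": {"series": [0, 0, -0.08, 0, 0, 0, 0, 0, -0.09, 0, 0, 0, 0, 0, -0.09, 0, 0, 0, 0, 0, -0.06, 0, 0, 0, 0, -0.03, -0.01, 0, 0, 0, 0, -0.03, 0, 0, 0, 0, 0, -0.03, 0, 0, 0, 0, 0, 0, 0, 0, 0, 0]}}

```text
time_s: 72.73
ee_pos: [543.3, 381.7, 200.4]
ee_rot: [179.9, 0.2, 82.2]
force: [0.2, 1.0, 0.2]
gripper_width: 0.5
```

Run:
```python
from h import *
s=env.state();print(s["time_s"],s["ee_pos"],s["force"],tocase(s["ee_pos"]))
save(cam("scene"),"s46.png",(250,20,512,290),2.0)
```

```text
72.7333 [543.30226102 381.7163271  200.36104457] [0.20473855 1.0303769  0.20193563] [  6.24862883 220.23611551]
```

View pics/s46.png

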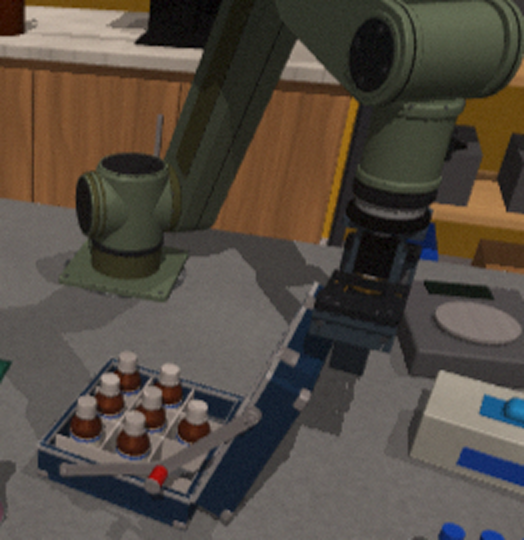

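>>> {"api": "arm_command", "payload": {"series": [-0.0025, -0.0198, 0, 0, 0, 0, -0.0025, -0.0198, 0.004, 0, 0, 0, -0.0025, -0.0198, 0.004, 0, 0, 0, -0.0025, -0.0198, 0.004, 0, 0, 0, -0.0025, -0.0198, 0.004, 0, 0, 0, -0.0025, -0.0198, 0.004, 0, 0, 0, -0.0025, -0.0198, 0.004, 0, 0, 0, 0, 0, 0, 0, 0, 0]}}

```text
time_s: 73.45
ee_pos: [536.5, 329.8, 211.3]
ee_rot: [179.8, -0.1, 82.3]
force: [0.0, 3.2, 2.2]
gripper_width: 0.6
```

Run:
```python
from h import *
s=env.state();print(s["time_s"],s["ee_pos"],s["force"],tocase(s["ee_pos"]))
save(cam("scene"),"s47.png",(250,20,512,290),2.0)
```

```text
73.45 [536.54632804 329.78981397 211.33970299] [0.03303103 3.18546001 2.15989726] [  6.05408619 167.87231552]
```

View pics/s47.png

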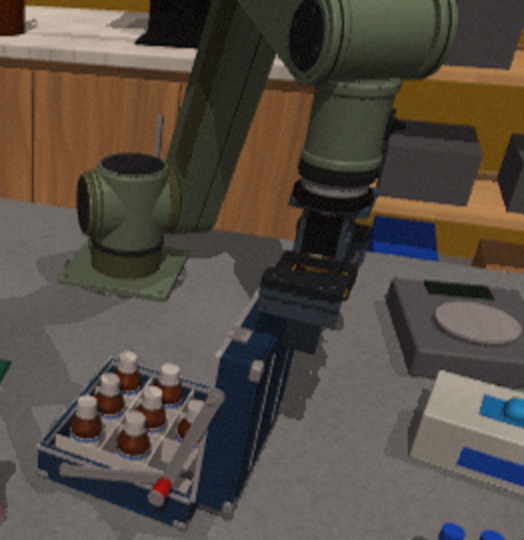

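>>> {"api": "arm_command", "payload": {"series": [-0.0025, -0.0198, 0.003, 0, 0, 0, -0.0025, -0.0198, 0.003, 0, 0, 0, -0.0025, -0.0198, 0.003, 0, 0, 0, -0.0025, -0.0198, 0.002, 0, 0, 0, -0.0025, -0.0198, 0, 0, 0, 0, -0.0025, -0.0198, 0, 0, 0, 0, 0, 0, 0, 0, 0, 0]}}

```text
time_s: 74.08
ee_pos: [529.8, 281.2, 213.9]
ee_rot: [179.9, 0.1, 82.3]
force: [1.4, 2.0, 2.5]
gripper_width: 0.4
```

Run:
```python
from h import *
s=env.state();print(s["time_s"],s["ee_pos"],s["force"],tocase(s["ee_pos"]))
save(cam("scene"),"s48.png",(250,20,512,290),2.0)
```

```text
74.0833 [529.7744033  281.15544339 213.88723108] [1.38100654 2.01485759 2.53197059] [  5.43106302 118.77269425]
```

View pics/s48.png

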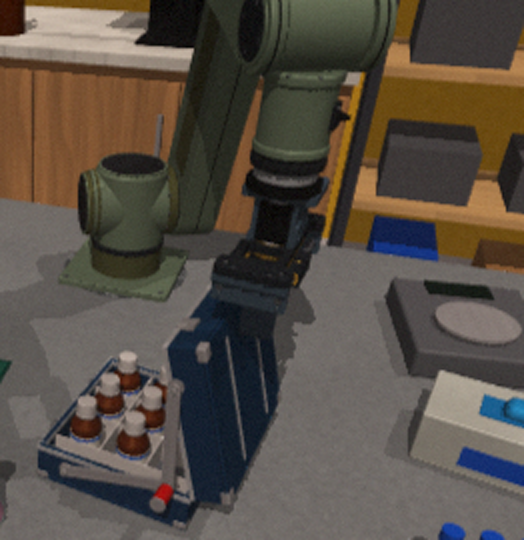

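>>> {"api": "arm_command", "payload": {"series": [-0.0025, -0.0198, 0.008, 0, 0, 0, -0.0025, -0.0198, 0.006, 0, 0, 0, -0.0025, -0.0198, 0.004, 0, 0, 0, -0.0025, -0.0198, 0, 0, 0, 0, -0.0025, -0.0198, 0, 0, 0, 0, -0.0025, -0.0198, 0, 0, 0, 0, 0, 0, 0, 0, 0, 0]}}

```text
time_s: 74.72
ee_pos: [522.8, 231.1, 219.6]
ee_rot: [-179.9, 0.4, 82.3]
force: [-1.2, -0.0, 0.3]
gripper_width: 0.2
```

Run:
```python
from h import *
s=env.state();print(s["time_s"],s["ee_pos"],s["force"],tocase(s["ee_pos"]))
save(cam("scene"),"s49.png",(250,20,512,290),2.0)
```

```text
74.7167 [522.80166862 231.11252286 219.59792805] [-1.20249097 -0.01530473  0.27291937] [ 4.78535149 68.25046171]
```

View pics/s49.png

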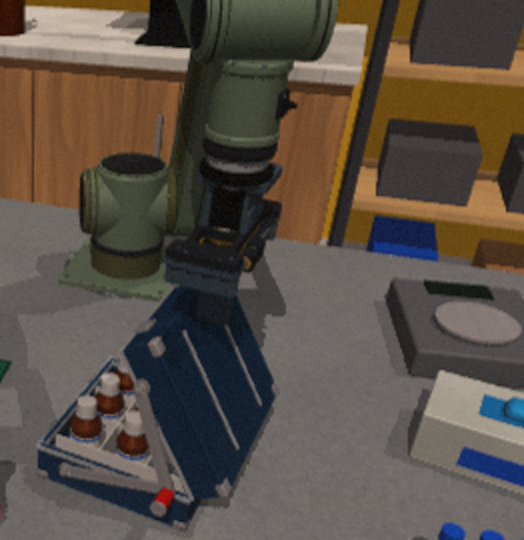

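>>> {"api": "arm_command", "payload": {"series": [-0.0015, -0.012, -0.0073, 0, 0, 0, -0.0015, -0.012, -0.0073, 0, 0, 0, -0.0015, -0.012, -0.0073, 0, 0, 0, -0.0015, -0.012, -0.0073, 0, 0, 0, -0.0019, -0.0149, -0.0075, 0, 0, 0, -0.0019, -0.0149, -0.0075, 0, 0, 0, -0.0019, -0.0149, -0.0075, 0, 0, 0, -0.0019, -0.0149, -0.0075, 0, 0, 0, 0, 0, 0, 0, 0, 0]}}

```text
time_s: 75.52
ee_pos: [516.8, 188.9, 194.7]
ee_rot: [-179.8, 0.3, 82.3]
force: [-0.5, -0.5, -0.1]
gripper_width: 0.6
```

Run:
```python
from h import *
s=env.state();print(s["time_s"],s["ee_pos"],s["force"],tocase(s["ee_pos"]))
save(cam("scene"),"s50.png",(250,20,512,290),2.0)
```

```text
75.5167 [516.82264833 188.89732106 194.69548775] [-0.46601796 -0.52897877 -0.12062557] [ 4.14444531 25.61876944]
```

View pics/s50.png

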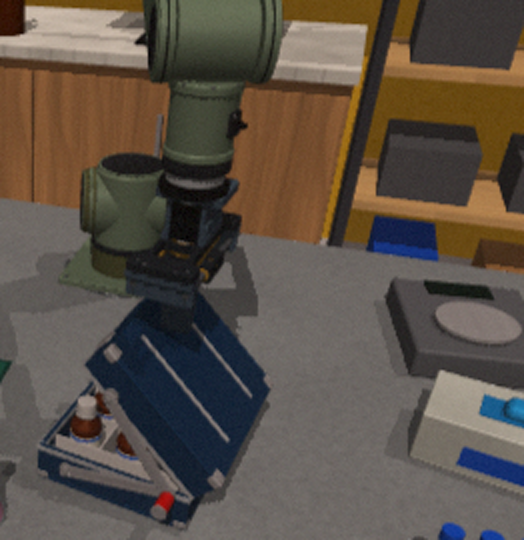

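>>> {"api": "arm_command", "payload": {"series": [-0.0016, -0.013, -0.01, 0, 0, 0, -0.0016, -0.013, -0.01, 0, 0, 0, -0.0016, -0.013, -0.01, 0, 0, 0, -0.0016, -0.013, -0.01, 0, 0, 0, -0.0015, -0.0118, -0.0113, 0, 0, 0, -0.0015, -0.0118, -0.0113, 0, 0, 0, -0.0015, -0.0118, -0.0113, 0, 0, 0, -0.0015, -0.0118, -0.0113, 0, 0, 0, 0, 0, 0, 0, 0, 0]}}

```text
time_s: 76.32
ee_pos: [512.1, 149.8, 160.5]
ee_rot: [-179.8, 0.3, 82.3]
force: [-0.9, -0.1, -1.1]
gripper_width: 0.8
```

Run:
```python
from h import *
s=env.state();print(s["time_s"],s["ee_pos"],s["force"],tocase(s["ee_pos"]))
save(cam("scene"),"s51.png",(250,20,512,290),2.0)
```

```text
76.3167 [512.10610302 149.80894145 160.53243731] [-0.90814677 -0.05663869 -1.11898289] [  4.36416438 -13.7525265 ]
```

View pics/s51.png

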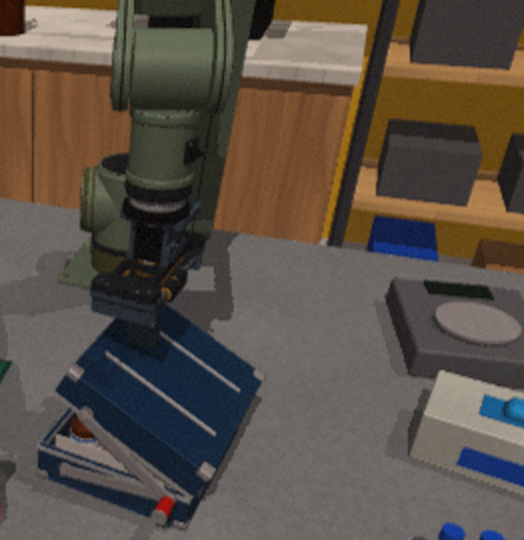

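>>> {"api": "arm_command", "payload": {"series": [-0.0013, -0.0099, -0.0131, 0, 0, 0, -0.0013, -0.0099, -0.0131, 0, 0, 0, -0.0013, -0.0099, -0.0131, 0, 0, 0, -0.0013, -0.0099, -0.0131, 0, 0, 0, -0.0008, -0.0064, -0.0115, 0, 0, 0, -0.0008, -0.0064, -0.0115, 0, 0, 0, -0.0008, -0.0064, -0.0115, 0, 0, 0, -0.0008, -0.0064, -0.0115, 0, 0, 0, -0.0008, -0.0064, -0.0115, 0, 0, 0, 0, 0, 0, 0, 0, 0]}}

```text
time_s: 77.2
ee_pos: [508.4, 121.6, 116.8]
ee_rot: [-179.8, 0.3, 82.3]
force: [-0.6, -0.4, 0.2]
gripper_width: 0.3
```

Run:
```python
from h import *
s=env.state();print(s["time_s"],s["ee_pos"],s["force"],tocase(s["ee_pos"]))
save(cam("scene"),"s52.png",(250,20,512,290),2.0)
```

```text
77.2 [508.41049708 121.64975804 116.84372113] [-0.58979873 -0.41456382  0.15450674] [  4.2269809  -42.15284858]
```

View pics/s52.png

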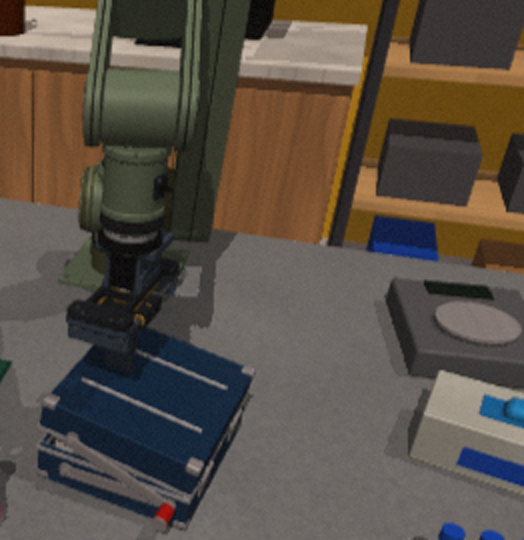

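>>> {"api": "arm_command", "payload": {"series": [-0.0004, -0.003, -0.008, 0, 0, 0, -0.0004, -0.003, -0.008, 0, 0, 0, -0.0004, -0.003, -0.008, 0, 0, 0, -0.0003, -0.002, -0.008, 0, 0, 0, -0.0003, -0.002, -0.007, 0, 0, 0, -0.0003, -0.002, -0.006, 0, 0, 0, 0, 0, -0.005, 0, 0, 0, 0, 0, -0.005, 0, 0, 0, 0, 0, 0, 0, 0, 0]}}

```text
time_s: 78.0
ee_pos: [508.2, 116.2, 95.6]
ee_rot: [-179.9, 0.2, 82.3]
force: [0.6, -0.1, -0.6]
gripper_width: 0.8
```

Run:
```python
from h import *
s=env.state();print(s["time_s"],s["ee_pos"],s["force"],tocase(s["ee_pos"]))
save(cam("scene"),"s53.png",(260,140,400,300),3.6)
```

```text
78.0 [508.18587038 116.22018904  95.56099895] [ 0.63451081 -0.07560188 -0.55628348] [  4.68463089 -47.567757  ]
```

View pics/s53.png

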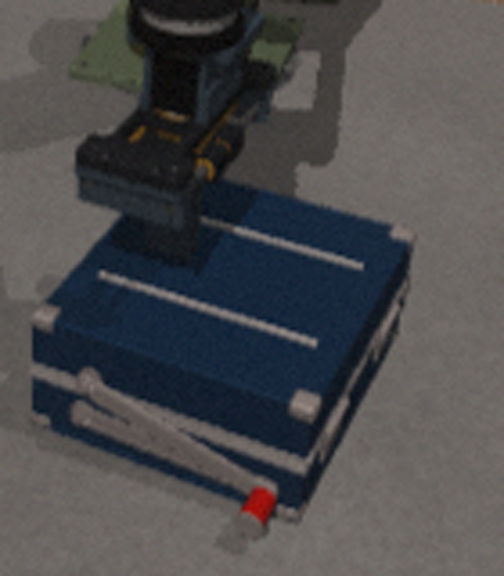

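>>> {"api": "arm_command", "payload": {"series": [0, 0, -0.004, 0, 0, 0, 0, 0, -0.004, 0, 0, 0, 0, 0, -0.004, 0, 0, 0, 0, 0, 0, 0, 0, 0]}}

```text
time_s: 78.38
ee_pos: [508.2, 116.2, 90.8]
ee_rot: [-179.9, 0.2, 82.3]
force: [-0.2, 0.6, 0.2]
gripper_width: 0.7
```

>>> {"api": "arm_command", "payload": {"series": [0, 0, -0.004, 0, 0, 0, 0, 0, -0.003, 0, 0, 0, 0, 0, 0, 0, 0, 0]}}

```text
time_s: 78.63
ee_pos: [508.6, 116.3, 90.1]
ee_rot: [-180.0, 0.2, 82.3]
force: [-3.8, -1.7, 10.2]
gripper_width: -0.0
```

>>> {"api": "arm_command", "payload": {"series": [0, 0, -0.002, 0, 0, 0, 0, 0, 0, 0, 0, 0, 0, 0, 0, 0, 0, 0, 0, 0, 0, 0, 0, 0]}}

```text
time_s: 78.97
ee_pos: [508.6, 116.3, 90.0]
ee_rot: [180.0, 0.2, 82.3]
force: [-5.3, -0.9, 15.0]
gripper_width: 0.3
```

>>> {"api": "arm_command", "payload": {"series": [0, 0, 0.01, 0, 0, 0, 0, 0, 0.03, 0, 0, 0, 0, 0, 0.06, 0, 0, 0, 0, 0, 0.09, 0, 0, 0, 0, 0, 0.09, 0, 0, 0, 0, 0, 0.09, 0, 0, 0, -0.02, -0.06, 0.05, 0, 0, 0, -0.02, -0.09, 0, 0, 0, 0, -0.02, -0.09, 0, 0, 0, 0, -0.02, -0.09, 0, 0, 0, 0, -0.02, -0.06, 0, 0, 0, 0, 0, 0, 0, 0, 0, 0, 0, 0, 0, 0, 0, 0]}}

```text
time_s: 80.05
ee_pos: [468.2, -40.6, 255.7]
ee_rot: [-180.0, 0.2, 82.2]
force: [0.9, 0.3, 0.1]
gripper_width: 0.5
```

Run:
```python
from h import *
s=env.state();print(s["time_s"],s["ee_pos"],s["force"])
b=cam("scene")
im=b["frame"][:,:,::-1][180:300,255:400]; im=cv2.convertScaleAbs(im,alpha=1.8,beta=10)
cv2.imwrite("pics/s54.png",cv2.resize(im,None,fx=5,fy=5,interpolation=cv2.INTER_CUBIC))
a=cam("top");save(a,"t54.png",None,1.5)
print([((proj(b,[*toworld(x,y),z])-[255,180])*5).round(0).tolist() for x,y,z in [(115,-101,100),(-115,101,100),(115,101,100),(115,-101,52),(115,101,52)]])
```

```text
80.05 [468.15488452 -40.55953362 255.65177307] [0.93475446 0.27434685 0.05646225]
[[75.0, 237.0], [604.0, 117.0], [469.0, 369.0], [74.0, 311.0], [457.0, 446.0]]
```

View pics/s54.png

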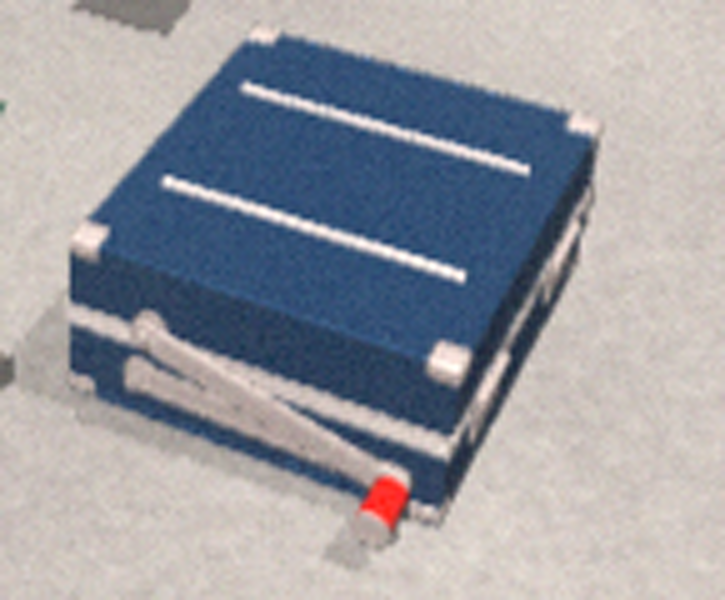

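View pics/t54.png

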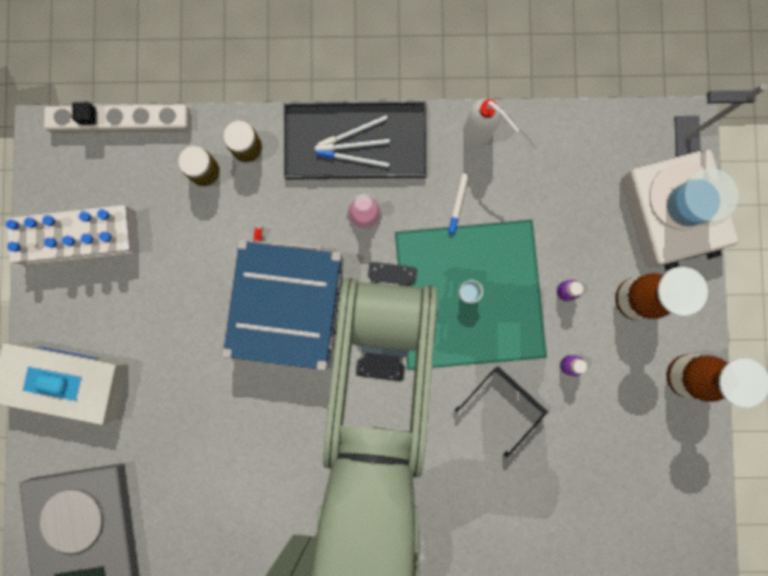

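Run:
```python
from h import *
a=cam("top")["frame"].astype(int); b=cv2.imread("pics/top0.png")[:,:,::-1].astype(int)
for n,(x0,y0,x1,y1) in dict(goggles=(300,240,370,310),beaker=(300,180,330,210),flask=(230,125,258,158),marker=(297,112,315,160)).items():
    print(n,np.abs(a[y0:y1,x0:x1]-b[y0:y1,x0:x1]).mean().round(1))
print(env.job_done())
```

```text
goggles 10.4
beaker 9.6
flask 1.8
marker 2.0
the job is handed in; nothing more can be done
None
```

All six amber bottles from the bench are standing in cells of the case with the one already stored there. The stay was broken with the lid up, the lid is shut, and the job is handed in at about 80 s.

- **Bottles:** each was lowered until the force reading showed it on the cell floor, then released. A picture taken just before the lid was lowered showed seven bottles upright, one per cell, with the stored bottle in its own cell.
- **A mishap:** the third bottle slipped out of the grip on the way, because the grip on its cap was too shallow, and fell onto the mat. One retry slipped as well. I stood it upright by turning the gripper, then packed it from where it stood. It was a few centimetres from where I had left it, probably the announced knock.
- **Possible beaker contact:** while I stood it up, about 15 N showed on the gripper with nothing held, probably from it resting on the beaker's rim.
- **Stay:** my first press on the red barrel was too shallow, because the fingertips sit roughly 18 mm further back than stated. The second press folded it clearly past straight, at about 5.5 N, before the lid was moved.
- **Lid:** I guided it down slowly and pressed it lightly shut at 10–15 N. In the last picture its corners were within about 1 pixel of where a shut lid should be, with the rims together.
- **Other items:** read off the pictures, the beaker, flask and goggles were within a pixel of their starting places. In the before/after difference the flask and marker matched closely; the beaker and goggles areas differed more. I put that down to shadows and the missing bottles, but did not check it further.

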